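# Turn a drained spatula over in the roller clip and hang it up

## Robot

A 6-joint arm with a two-finger parallel gripper is mounted at the origin on the work surface. World frame = base frame: x ahead of the robot, y to its left, z up, the work surface at z = 0. Lengths are in m, angles in degrees, forces in N, time in s.
With the tool pointing down it reaches from about 0.35 to 0.85 m from the base axis. Payload 8.1 kg.
Tool frame: the origin (TCP) lies at the very end of the fingers, on their centre line; the grasp point (between the pads) lies 19 mm behind it (env.grip_depth is the distance from the TCP to the grasp point, in m); z points along the fingers, y is the direction in which the jaws open and shut (so a half turn about z gives the same grasp; the last joint's range is limited). The gripper opens to 85 mm and grips with 20 to 120 N. Pads are 22 mm wide; open, the fingers measure 114 mm over their backs; the gripper's body (76 mm by 85 mm) begins 54 mm behind the grasp point. The pads swing forward as they close: fully open they stand 13 mm farther back than shut.
Start: joints at [-71.184, 7.471, 85.268, -0, 87.261, -4.893], TCP at [0.241, -0.549, 0.195] pointing down, gripper open.
Joint ranges: [-169.43, 169.43], [-51.17, 129.36], [1.28, 143.12], [-76.62, 256.62], [0, 156.53], [-152.29, 152.29]. Speed limits (degrees/s): [136.94, 136.94, 159.86, 180, 180, 180].

## Interface

Orientations are given as [roll, pitch, yaw] about the fixed x, y, z axes, in that order (R = Rz(yaw) Ry(pitch) Rx(roll)).
In Python, from station import env gives the robot as it stands. The module is installed in compiled form; this text tells all that it offers.
- The arm moves only by the tool send_rows, never from a script. Its argument "plan" is a list of rows, each a list of 5 numbers: the finger opening in m, from 0 to 0.0854, then the shift along the tool's x, y, z in m, then the turn about the tool's z in rad. A call has 1 to 5 rows; each row is the pose to reach, as a shift and turn from the pose measured when the call began, along the tool's axes at that moment; what a row does not reach only later rows make up. A row lasts 1/12 s, in which the tool goes at most 41.7 mm and 7.16 degrees, less where a joint would pass 70% of its speed; a pose out of reach is approached as far as the arm can. A call with a gripper value outside its range is refused whole. The fingers move at their own pace and stop on an object; the grip force is fixed at half the most. Time passes only in rows, so rows that repeat a pose let the fingers close. It gives the time, the measured TCP pose, the force and the opening at its end, in the units of the state.
- env.state(): the state, without advancing time (a new reading comes with each control period).
- env.camera(name): name is "scene" or "top" or "wrist"; returns a dict with "frame" (384x512x3 uint8, red, green, blue), "fx", "fy", "cx", "cy" (pixels), "extrinsics" (4x4, takes a point from camera to world coordinates); the wrist camera has in their place "hand_eye" (4x4, takes a point from camera to tool coordinates, whose origin is the TCP and whose axes are the flange's). Camera axes: x right, y up, looking along -z (the intrinsics and any distortion apply to the point x, -y, -z); pixel columns grow to the right and rows downward; lengths in m; the calibration is good to about 2 mm. A picture is of the moment at which its call begins: read the wrist's pose just before it. There is no depth.
- env.sign_off(): hands the job in, once; it reports no verdict.
The state is a dict: "clock": time; "joints": joint angles; "dq": joint speeds; "joint_torque": joint torques, N m; "ee_pos": TCP position; "ee_rot": TCP orientation; "ft_force": force on the tool from outside, world axes, zero at the start; "torque": the same for the moment, N m; "opening": finger opening in m.
Only numpy, scipy, OpenCV 4.12 (cv2) and the standard library are available. Lean on these libraries where they do the work, as an engineer would, in place of code of your own. Each camera call takes 0.05 s, during which the arm holds its last target.

## Task

The laboratory spatula was left to drain blade up in the white stand. Lift it out, press its handle level into the spring roller clip on the post and let go, so that you can take it again from the other side and hang it blade down by its collar in the free slot of the steel rack (the one over the small glass dish), let go and leave it hanging still. Leave the other hung spatula, the stirring rod, the stack of dishes and the jar where they are.

Things in the scene. Friction and masses are not known exactly. Their poses are not given: they have to be found in the camera images.
- spatula_centre (a point): loose spatula to turn over, 200 mm long, about 90 g; half-way along its axis. z runs along the axis from handle end to blade end; at the start it stands z up in a pocket of the stand. From the handle end: handle to 105 mm, collar to 111, 10 x 10 mm steel shaft to 173, flat blade 168 to 200 (4 mm thick along x, 22 wide along y). Centre of mass about 17 mm nearer the handle end
- spatula_handle (a point): same spatula and axes: middle of its square grey plastic handle, 14 x 14 mm and 105 mm long, on the axis 52.5 mm from the handle end. The square steel collar next to the handle is 26 x 26 mm, 6 mm thick
- stand: fixed white draining block, 70 (x) by 150 (y) by 55 mm high, origin at the centre of its underside; two square pockets 17 x 17 mm, 45 mm deep (floor 10 mm above the bench), at y = -40 and +40 mm: one holds the spatula handle end down, the other the stirring rod, either way round
- stirrer_centre (a point): bystander: centre of the glass stirring rod, 13 mm diameter, 190 mm long, standing loose in the other pocket, its top 200 mm above the bench
- clip_seat (a point): in the spring roller clip, 177 mm above the bench: where the axis of a seated handle lies, level along this point's y, either way round. The handle is pressed straight down between the rollers, with about 5 N, until it rests on the metal seat 7 mm below this point; about 5 N straight up pulls it out
- clip: fixed post with the spring roller clip on top, origin at the centre of its underside, y along the rollers. Two black rollers, 16 mm diameter, 30 mm long, axes 188 mm above the bench, 6 mm apart; they spring apart along x and close over the handle's upper edges. Clip: 36 mm along y, 50 mm along x, top 196 mm high. Post 44 x 36 mm; foot 110 (x) by 100 (y), 15 mm high
- rack_plate (a point): centre of the top of the fixed steel rack's plate, 120 mm above the bench; x points to the back. Plate 6 mm thick, x -30 (open front edge) to +48 mm, 160 mm wide (y); two slots at y = -40 and +40 mm, 16 mm wide, open at the front, ending at x = +12 mm. Upright sheet below the plate at x = +44 mm; foot 8 mm high, x -35 to +75 mm, 170 mm wide
- free_slot (a point): in the free slot, level with the plate's top, 30 mm in from the front edge; x points along the slot to its closed end, 12 mm further on. The hanging spatula's axis belongs here, its collar resting on the plate on both sides of the slot. Straight below stands the fixed small glass dish, 56 mm diameter, rim 20 mm above the bench
- hung_centre (a point): bystander: centre of a like spatula, loose, hanging blade down in the other slot, its handle end 231 mm above the bench
- dishes: bystander: loose stack of three round culture dishes, 90 mm diameter, 44 mm high; origin at the centre of its underside
- bottle: bystander: loose brown glass jar, 60 mm diameter, 120 mm high; origin at the centre of its underside

How it is judged (in metres and radians):
On the way:
1. the spatula lies level in the clip, its handle pressed home between the rollers, and the fingers have let go (contact force between the fingers and spatula below 0.1 N and x of spatula_handle in the frame of clip_seat between -0.006 and 0.006 m and y of spatula_handle in the frame of clip_seat between -0.042 and 0.042 m and z of spatula_handle in the frame of clip_seat between -0.008 and 0.008 m and angle between the z axis of spatula_centre and the y axis of clip_seat, either way round below 0.17 rad), for 0.3 s.
At the end, for the whole second after the job is handed in: Spatula released and still, blade down (within 0.15 rad of upright), in the free slot: axis within 7 mm of its centre line, at most 14 mm before or 10 mm past the marked point along it, collar on the plate (centre 6 to 16 mm above the plate) (contact force between the fingers and spatula below 0.1 N and x of spatula_centre in the frame of free_slot between -0.014 and 0.01 m and y of spatula_centre in the frame of free_slot between -0.007 and 0.007 m and z of spatula_centre in the frame of free_slot between 0.006 and 0.016 m and angle between spatula_centre's own z axis and vertical above 2.99 rad and linear speed of spatula below 0.03 m/s); the robot touches nothing.
It fails at once if the other hung spatula is disturbed (moved more than 30 mm) (distance of hung_centre from where it was at the start of the episode above 0.03 m).
It fails at once if the stirring rod is disturbed (moved more than 30 mm) (distance of stirrer_centre from where it was at the start of the episode above 0.03 m).
It fails at once if the stack of dishes is disturbed (moved more than 30 mm) (distance of dishes from where it was at the start of the episode above 0.03 m).
It fails at once if the jar is disturbed (moved more than 30 mm) (distance of bottle from where it was at the start of the episode above 0.03 m).
It also fails if it takes over 64 s, if anything falls off the work surface, if the arm or the gripper's body presses on something with over 40 N, if the wrist force passes 120 N, or if a joint passes its speed limit or range.

## Working session

There is one attempt and no reset: what is moved stays moved. The work goes in short steps, Python scripts to look and compute and a tool call to move; the robot and the scene stay as the last step left them, time stands still between calls to the robot, and variables do not carry over. Pictures are saved under pics/ and viewed, and the job is handed in when it is done.

Besides the shell and the picture viewer there is one more tool, called by a JSON object that holds its "name" and its "arguments", one argument or row to a line. send_rows: Moves the arm, as the interface text tells. Its arguments: {"type":"object","properties":{"plan":{"type":"array","items":{"type":"array","items":{"type":"number"}}}},"required":["plan"]}

```bash
mkdir -p pics; cat > h.py <<'E'
import numpy as np, cv2
from station import env
from scipy.spatial.transform import Rotation as R
def snap(n,f):
    c=env.camera(n); cv2.imwrite('pics/'+f,cv2.cvtColor(c['frame'],cv2.COLOR_RGB2BGR)); return c
E
python3 - <<'E'
from h import *
import pickle
print(env.state())
d={}
for n in ['scene','top','wrist']:
    d[n]=snap(n,n+'0.png'); print(n,{k:v for k,v in d[n].items() if k!='frame'})
d['st']=env.state()
pickle.dump(d,open('d0.pkl','wb'))
E
```

```text
{'clock': 0.0, 'joints': array([-7.11832429e+01,  7.51345490e+00,  8.53300288e+01,  5.67539819e-04,
        8.72611372e+01, -4.89324823e+00]), 'dq': array([ 0.13020215,  0.01448024,  0.12319445, -0.04977563, -0.15830795,
        0.02916793]), 'joint_torque': array([ 1.23025493e-03, -5.69399357e+01, -5.00550556e+01, -6.48695595e-05,
        1.49640773e-02, -1.41825517e-06]), 'ee_pos': array([ 0.24108758, -0.54876072,  0.19375454]), 'ee_rot': array([-1.79895809e+02, -9.48887628e-03,  2.37099691e+01]), 'ft_force': array([-0.60858155,  0.41726028,  0.30906596]), 'torque': array([ 0.0206586 , -0.00187453, -0.05289273]), 'opening': 0.08535923469807469}
scene {'fx': 370.010737384965, 'fy': 370.010737384965, 'cx': 260.5796495915725, 'cy': 191.8341557124773, 'extrinsics': array([[-0.07271654, -0.56699306,  0.82050666,  1.22153657],
       [ 0.99733142, -0.04670605,  0.05611227,  0.05874298],
       [ 0.00650736,  0.82239736,  0.56887629,  0.58580538],
       [ 0.        ,  0.        ,  0.        ,  1.        ]])}
top {'fx': 387.43407568081915, 'fy': 387.43407568081915, 'cx': 251.5021081522101, 'cy': 195.92058730992477, 'extrinsics': array([[-1.85186306e-03,  9.93347799e-01, -1.15137833e-01,
         4.97594638e-01],
       [-9.99919581e-01, -3.28393104e-03, -1.22494188e-02,
        -7.32737352e-04],
       [-1.25460379e-02,  1.15105890e-01,  9.93273996e-01,
         1.06114919e+00],
       [ 0.00000000e+00,  0.00000000e+00,  0.00000000e+00,
         1.00000000e+00]])}
wrist {'fx': 338.9323329329193, 'fy': 338.9323329329193, 'cx': 252.72639874685385, 'cy': 188.13702449864303, 'hand_eye': array([[-2.41626214e-05,  9.58607124e-01,  2.84732123e-01,
         7.33674540e-02],
       [ 9.99999823e-01, -1.46042054e-04,  5.76540396e-04,
         1.97355094e-04],
       [ 5.94258595e-04,  2.84732086e-01, -9.58606951e-01,
        -1.80799188e-01],
       [ 0.00000000e+00,  0.00000000e+00,  0.00000000e+00,
         1.00000000e+00]])}
```

View pics/scene0.png

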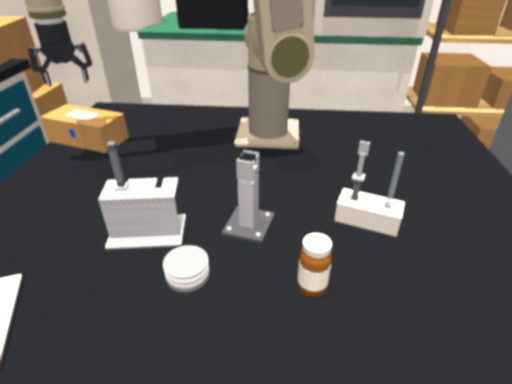

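View pics/top0.png

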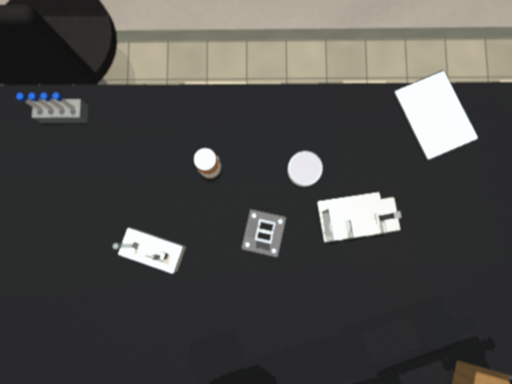

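View pics/wrist0.png

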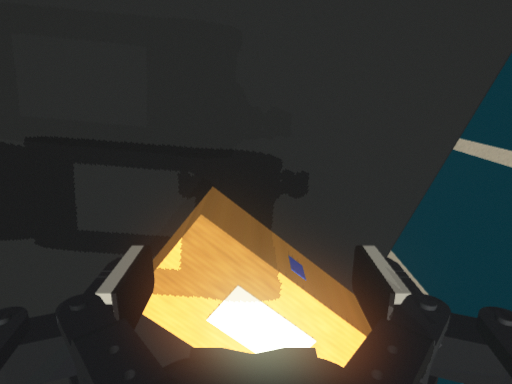

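```bash
cat >> h.py <<'E'
def crop(src,dst,x0,y0,x1,y1,s):
    im=cv2.imread('pics/'+src)[y0:y1,x0:x1]; cv2.imwrite('pics/'+dst,cv2.resize(im,None,fx=s,fy=s,interpolation=cv2.INTER_CUBIC))
def ray(c,u,v,T=None):
    T=c['extrinsics'] if T is None else T
    d=T[:3,:3]@np.array([(u-c['cx'])/c['fx'],-(v-c['cy'])/c['fy'],-1]); return T[:3,3],d/np.linalg.norm(d)
def atz(c,u,v,z,T=None):
    o,d=ray(c,u,v,T); return o+d*(z-o[2])/d[2]
def tri(rs):
    A=sum(np.eye(3)-np.outer(d,d) for o,d in rs); b=sum((np.eye(3)-np.outer(d,d))@o for o,d in rs)
    p=np.linalg.solve(A,b); return p,[np.linalg.norm((np.eye(3)-np.outer(d,d))@(p-o)) for o,d in rs]
def proj(c,p,T=None):
    T=c['extrinsics'] if T is None else T
    q=T[:3,:3].T@(np.asarray(p)-T[:3,3]); return np.array([c['cx']+c['fx']*q[0]/-q[2],c['cy']-c['fy']*q[1]/-q[2]])
def wristT(c,st):
    M=np.eye(4); M[:3,:3]=R.from_euler('xyz',st['ee_rot'],degrees=True).as_matrix(); M[:3,3]=st['ee_pos']; return M@c['hand_eye']
E
python3 - <<'E'
from h import *
crop('top0.png','t1.png',100,190,300,290,4)
crop('top0.png','t2.png',290,140,410,260,5)
crop('scene0.png','s1.png',320,130,420,245,5)
crop('scene0.png','s2.png',95,130,285,250,4)
E
```

```text
(no output)
```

View pics/t1.png

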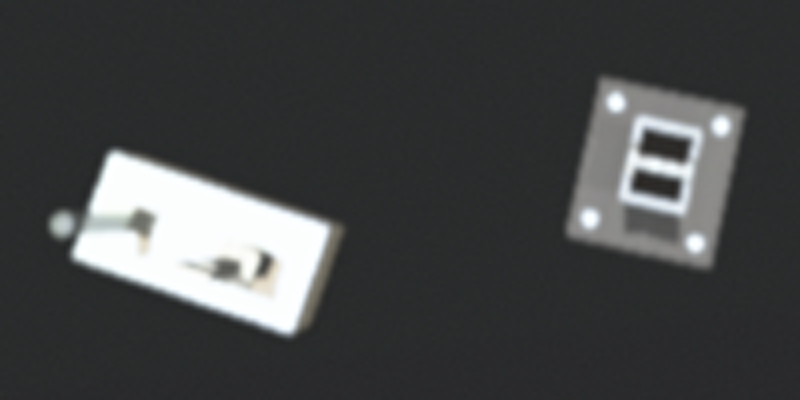

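View pics/t2.png

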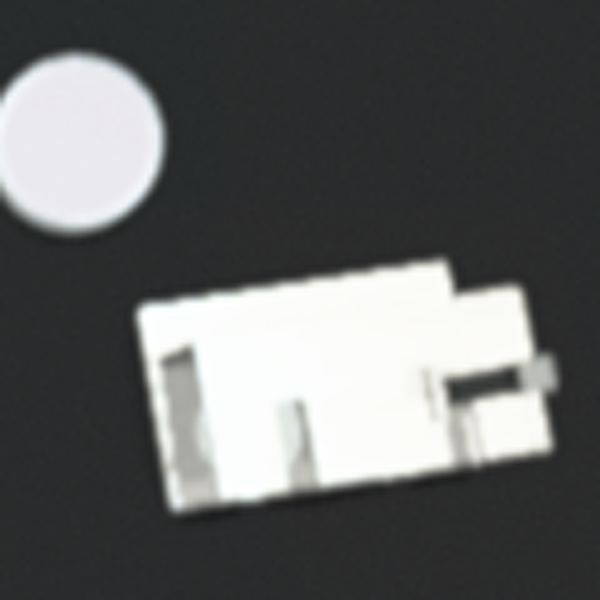

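View pics/s1.png

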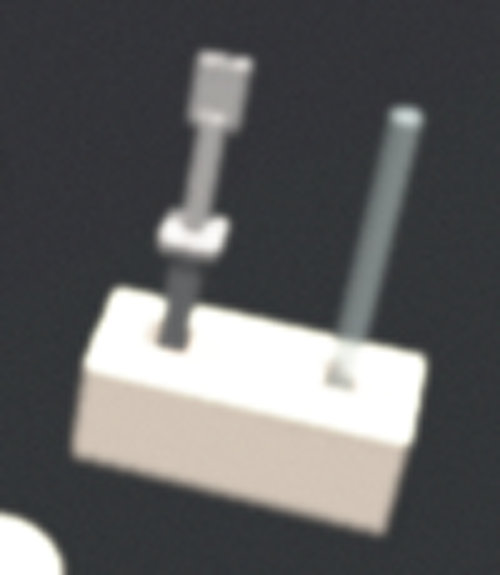

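View pics/s2.png

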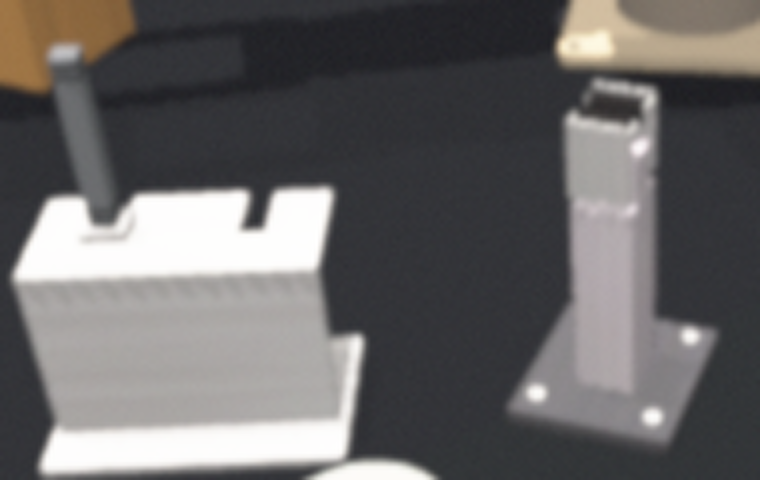

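```bash
cat > m1.py <<'E'
from h import *
import pickle
d=pickle.load(open('d0.pkl','rb')); t=d['top']; s=d['scene']
T1=lambda x,y:(100+x/4-.375,190+y/4-.375); T2=lambda x,y:(290+x/5-.4,140+y/5-.4)
S1=lambda x,y:(320+x/5-.4,130+y/5-.4); S2=lambda x,y:(95+x/4-.375,130+y/4-.375)
P=lambda n,p:print(n,np.round(p,4))
# stand top corners from top view at z=.055
c=[atz(t,*T1(*q),.055) for q in [(112,150),(335,225),(295,335),(72,258)]]
P('stand corners top',c); sc=np.mean(c,0); P('c',sc); a=c[0]-c[1]; P('yaw of long +y',np.degrees(np.arctan2(a[1],a[0]))-90)
b=[atz(s,*S1(*q),.055) for q in [(120,288),(428,355),(405,442),(87,368)]]
P('stand corners scene',b);P('c',np.mean(b,0))
# clip foot corners z=.015
c=[atz(t,*T1(*q),.015) for q in [(602,76),(746,107),(712,268),(567,236)]]
P('foot top',c);P('c',np.mean(c,0)); a=c[0]-c[1]; P('yaw',np.degrees(np.arctan2(a[1],a[0]))-90); a=c[0]-c[3];P('yawx',np.degrees(np.arctan2(a[1],a[0])))
c=[atz(t,*T1(*q),.196) for q in [(638,116),(701,128),(685,214),(622,203)]]
P('clip top',c);P('c',np.mean(c,0)); a=c[0]-c[1]; P('yaw',np.degrees(np.arctan2(a[1],a[0]))-90)
c=[atz(s,*S2(*q),.196) for q in [(600,80),(656,90),(636,125),(568,115)]]
P('clip top scene',c);P('c',np.mean(c,0))
# rack plate z=.12
c=[atz(t,*T2(*q),.12) for q in [(137,307),(452,262),(0,0)]]
P('rack top',c)
c=[atz(t,*T2(*q),.12) for q in [(170,515),(552,452),(522,285),(447,262)]]; P('rack',c)
c=[atz(s,*S2(*q),.12) for q in [(333,188),(320,270),(15,278),(50,200)]]
P('rack scene',c);P('c',np.mean(c,0)); a=c[0]-c[3]; P('yaw',np.degrees(np.arctan2(a[1],a[0]))-90)
# tips
P('spatula tip',tri([ray(s,*S1(222,58)),ray(t,*T1(190,263))]))
P('rod top',tri([ray(s,*S1(406,116)),ray(t,*T1(62,225))]))
P('hung top',tri([ray(s,*S2(66,52)),ray(t,*T2(540,373))]))
P('dish',atz(t,*T2(75,142),.044)); P('jar',atz(t,205,157,.12))
E
python3 m1.py
```

```text
stand corners top [[0.5336 0.334  0.055 ]
 [0.485  0.1878 0.055 ]
 [0.4151 0.2122 0.055 ]
 [0.4641 0.3575 0.055 ]]
c [0.4745 0.2729 0.055 ]
yaw of long +y -18.3917
stand corners scene [[0.4175 0.2179 0.055 ]
 [0.4645 0.3621 0.055 ]
 [0.5349 0.3346 0.055 ]
 [0.489  0.1942 0.055 ]]
c [0.4765 0.2772 0.055 ]
foot top [[ 0.5842  0.016   0.015 ]
 [ 0.563  -0.0812  0.015 ]
 [ 0.4556 -0.0572  0.015 ]
 [ 0.4769  0.0395  0.015 ]]
c [ 0.5199 -0.0207  0.015 ]
yaw -12.3435
yawx -12.3926
clip top [[ 0.5468 -0.007   0.196 ]
 [ 0.54   -0.0421  0.196 ]
 [ 0.4925 -0.0328  0.196 ]
 [ 0.4986  0.0021  0.196 ]]
c [ 0.5195 -0.0199  0.196 ]
yaw -10.9352
clip top scene [[ 0.4982 -0.0269  0.196 ]
 [ 0.5071  0.0049  0.196 ]
 [ 0.5462 -0.0026  0.196 ]
 [ 0.5386 -0.0396  0.196 ]]
c [ 0.5225 -0.0161  0.196 ]
rack top [[ 0.5937 -0.1487  0.12  ]
 [ 0.6153 -0.3025  0.12  ]
 [ 0.7472 -0.084   0.12  ]]
rack [[ 0.493  -0.1624  0.12  ]
 [ 0.5228 -0.3468  0.12  ]
 [ 0.6039 -0.336   0.12  ]
 [ 0.6153 -0.3001  0.12  ]]
rack scene [[ 0.5031 -0.1852  0.12  ]
 [ 0.585  -0.171   0.12  ]
 [ 0.6056 -0.3314  0.12  ]
 [ 0.5293 -0.3445  0.12  ]]
c [ 0.5557 -0.258   0.12  ]
yaw 9.3652Traceback (most recent call last):
  File "m1.py", line 26, in <module>
    P('spatula tip',tri([ray(s,*S1(222,58)),ray(t,*T1(190,263))]))
    ~^^^^^^^^^^^^^^^^^^^^^^^^^^^^^^^^^^^^^^^^^^^^^^^^^^^^^^^^^^^^^
  File "m1.py", line 6, in <lambda>
    P=lambda n,p:print(n,np.round(p,4))
                         ~~~~~~~~^^^^^
    return _wrapfunc(a, 'round', decimals=decimals, out=out)
    return _wrapit(obj, method, *args, **kwds)
    conv = _array_converter(obj)
ValueError: setting an array element with a sequence. The requested array has an inhomogeneous shape after 1 dimensions. The detected shape was (2,) + inhomogeneous part.
```

```bash
sed -i 's/^P=lambda.*/P=lambda n,p:print(n,[np.round(q,4) for q in p])/' m1.py; python3 m1.py | tail -5
```

```text
stand corners top [array([0.5336, 0.334 , 0.055 ]), array([0.485 , 0.1878, 0.055 ]), array([0.4151, 0.2122, 0.055 ]), array([0.4641, 0.3575, 0.055 ])]
c [np.float64(0.4745), np.float64(0.2729), np.float64(0.055)]Traceback (most recent call last):
  File "m1.py", line 9, in <module>
    P('stand corners top',c); sc=np.mean(c,0); P('c',sc); a=c[0]-c[1]; P('yaw of long +y',np.degrees(np.arctan2(a[1],a[0]))-90)
                                                                       ~^^^^^^^^^^^^^^^^^^^^^^^^^^^^^^^^^^^^^^^^^^^^^^^^^^^^^^^
  File "m1.py", line 6, in <lambda>
    P=lambda n,p:print(n,[np.round(q,4) for q in p])
                                                 ^
TypeError: 'numpy.float64' object is not iterable
```

```bash
sed -i 's/^P=lambda.*/P=lambda n,p:print(n,p)/' m1.py; python3 m1.py | tail -5
```

```text
spatula tip (array([0.46656957, 0.23674098, 0.21223179]), [np.float64(0.00023348007267994127), np.float64(0.00023348007267987362)])
rod top (array([0.48716702, 0.31408602, 0.19755811]), [np.float64(0.0010213800014454734), np.float64(0.0010213800014455016)])
hung top (array([ 0.55314965, -0.30150943,  0.22961011]), [np.float64(0.0013882643458819175), np.float64(0.0013882643458818307)])
dish [ 0.6898194  -0.12961758  0.044     ]
jar [0.7041713  0.12594609 0.12      ]
```

```bash
cat >> h.py <<'E'
def go(p,yaw=None,n=1):
    st=env.state(); M=R.from_euler('xyz',st['ee_rot'],degrees=True).as_matrix()
    q=M.T@(np.asarray(p)-st['ee_pos']); w=0 if yaw is None else -np.radians((yaw-st['ee_rot'][2]+180)%360-180)
    print('at',np.round(st['ee_pos'],4),np.round(st['ee_rot'],2),'F',np.round(st['ft_force'],1),'op',round(st['opening'],4),'t',round(st['clock'],2))
    print('shift',np.round(q,4),'turn',round(w,3),'rows',round(max(np.linalg.norm(q)/.0417,abs(w)/.12497),1))
E
python3 -c "
from h import *
go([.40,-.08,.33],71.6)"
```

```text
at [ 0.2411 -0.5489  0.194 ] [-1.7992e+02 -1.0000e-02  2.3710e+01] F [ 0.3 -0.4 -0.6] op 0.0855 t 0.15
shift [ 0.334  -0.3656 -0.1355] turn -0.836 rows 12.3
```

{"name": "send_rows", "arguments": {
  "plan": [
    [0.0854, 0.02, -0.02, -0.03, -0.08],
    [0.0854, 0.045, -0.045, -0.055, -0.17],
    [0.0854, 0.07, -0.07, -0.08, -0.25],
    [0.0854, 0.095, -0.1, -0.105, -0.34],
    [0.0854, 0.12, -0.125, -0.13, -0.43]
  ]
}}

```text
clock: 0.57
ee_pos: [0.2979, -0.3919, 0.3192]
ee_rot: [-179.9, -0.1, 48.6]
ft_force: [0.0, -0.5, -0.4]
opening: 0.0855
```

```bash
python3 -c "
from h import *
go([.40,-.08,.34],71.6)"
```

```text
at [ 0.2979 -0.3919  0.3192] [-1.7988e+02 -6.0000e-02  4.8570e+01] F [ 0.  -0.5 -0.4] op 0.0855 t 0.57
shift [ 0.3014 -0.1299 -0.0202] turn -0.402 rows 7.9
```

{"name": "send_rows", "arguments": {
  "plan": [
    [0.0854, 0.036, -0.016, -0.01, -0.08],
    [0.0854, 0.072, -0.032, -0.02, -0.16],
    [0.0854, 0.108, -0.048, -0.02, -0.24],
    [0.0854, 0.144, -0.063, -0.02, -0.32],
    [0.0854, 0.18, -0.079, -0.02, -0.4]
  ]
}}

```text
clock: 0.98
ee_pos: [0.3579, -0.203, 0.3397]
ee_rot: [-180.0, -0.1, 71.7]
ft_force: [0.6, -0.4, -0.2]
opening: 0.0851
```

```bash
python3 -c "
from h import *
import pickle
st=env.state();c=snap('wrist','w1.png');pickle.dump((st,c),open('w1.pkl','wb'))
go([.40,-.08,.34],71.6)"
```

```text
at [ 0.3601 -0.197   0.3402] [180.    -0.31  72.33] F [3.7 3.1 0.9] op 0.0857 t 1.03
shift [0.1236 0.0025 0.0009] turn 0.013 rows 3.0
```

View pics/w1.png

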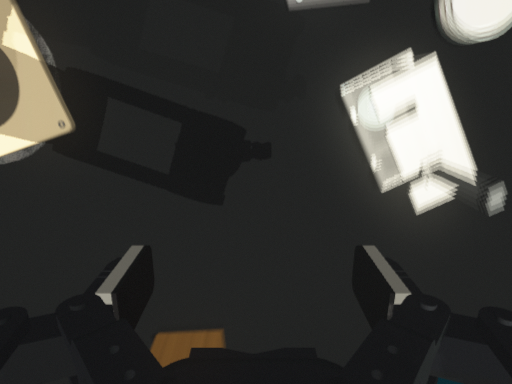

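{"name": "send_rows", "arguments": {
  "plan": [
    [0.0854, 0.035, 0.02, 0, 0],
    [0.0854, 0.07, 0.04, 0, 0],
    [0.0854, 0.105, 0.06, 0, 0],
    [0.0854, 0.14, 0.07, 0, 0.01],
    [0.0854, 0.14, 0.07, 0, 0.01]
  ]
}}

```text
clock: 1.45
ee_pos: [0.4717, -0.0793, 0.3399]
ee_rot: [-179.9, -0.5, 72.1]
ft_force: [0.4, -0.1, -1.2]
opening: 0.0855
```

{"name": "send_rows", "arguments": {
  "plan": [
    [0.0854, 0.0, 0.0, 0, 0],
    [0.0854, 0, 0, 0, 0]
  ]
}}

```text
clock: 1.62
ee_pos: [0.4717, -0.0787, 0.3394]
ee_rot: [-179.9, -0.5, 72.2]
ft_force: [0.9, -0.0, -0.4]
opening: 0.0851
```

```bash
python3 -c "
from h import *
import pickle
st=env.state();c=snap('wrist','w2.png');pickle.dump((st,c),open('w2.pkl','wb'))
go([.43,.14,.36],71.6)"
```

```text
at [ 0.4714 -0.0796  0.3396] [-179.87   -0.44   72.07] F [ 0.4 -0.   0.1] op 0.0848 t 1.67
shift [ 0.1963 -0.107  -0.0187] turn 0.008 rows 5.4
```

View pics/w2.png

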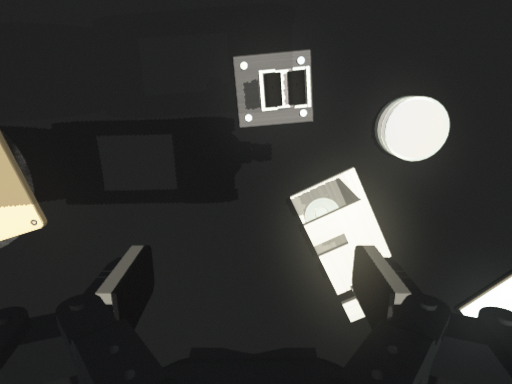

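```bash
python3 - <<'E'
from h import *
import pickle
st,c=pickle.load(open('w2.pkl','rb')); T=wristT(c,st); print(T)
for n,p in dict(clip=[.521,-.019,.196],hung=[.553,-.3015,.23],free=[.541,-.2225,.12],dish=[.69,-.13,.044]).items(): print(n,proj(c,p,T))
crop('w2.png','w2a.png',220,40,330,140,7)
crop('w2.png','w2b.png',270,150,420,330,4)
E
```

```text
[[ 0.95188682  0.29357378  0.08789724  0.49494721]
 [-0.3064295   0.9151337   0.26197572 -0.01116753]
 [-0.00352852 -0.27630554  0.96106337  0.52072831]
 [ 0.          0.          0.          1.        ]]
clip [283.53358335  90.09725523]
hung [393.23839599 350.96468597]
free [338.15777161 241.84084457]
dish [413.35426774 130.53899236]
```

View pics/w2a.png

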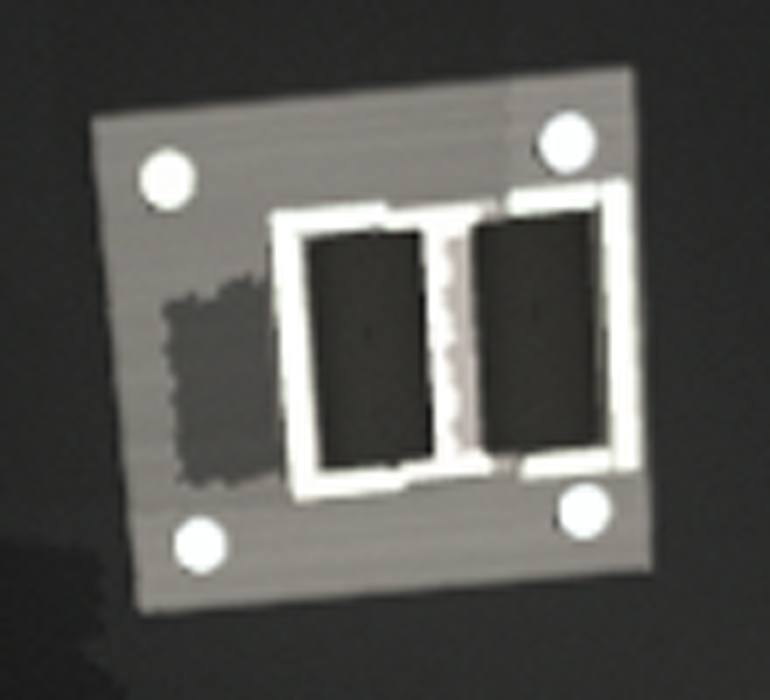

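View pics/w2b.png

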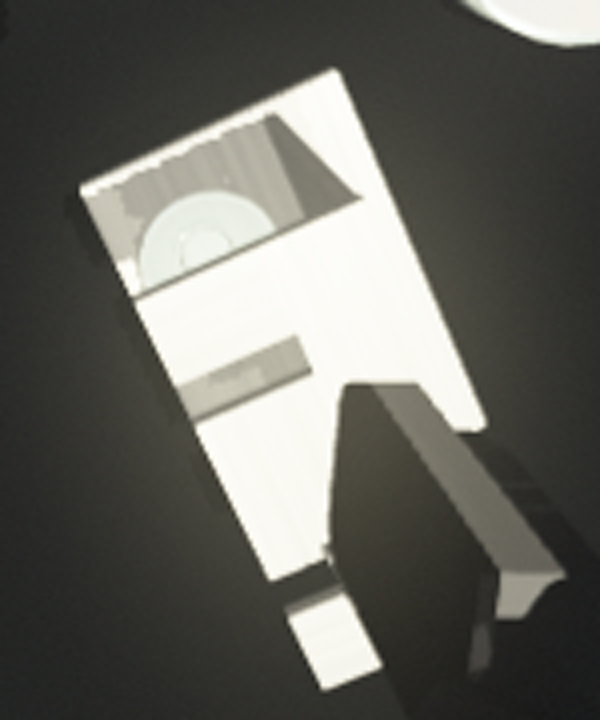

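```bash
python3 - <<'E'
from h import *
import pickle
st,c=pickle.load(open('w2.pkl','rb')); T=wristT(c,st)
A=lambda x,y:(220+(x)/7-.43,40+y/7-.43); B=lambda x,y:(270+x/4-.375,150+y/4-.375)
q=[atz(c,*A(*p),.196,T) for p in [(272,213),(628,180),(640,470),(296,500)]]
print('clip',np.mean(q,0)); a=(q[0]-q[3]+q[1]-q[2]); print('yaw y',np.degrees(np.arctan2(a[1],a[0]))-90); a=q[1]-q[0]+q[2]-q[3]; print('yaw x',np.degrees(np.arctan2(a[1],a[0])), [np.linalg.norm(q[i]-q[i-1]) for i in range(4)])
q=[atz(c,*A(*p),.015,T) for p in [(92,118),(633,67),(652,570),(140,610)]]
print('foot',np.mean(q,0)); a=(q[0]-q[3]+q[1]-q[2]); print('yaw y',np.degrees(np.arctan2(a[1],a[0]))-90)
# slot gap mid between rollers at z~.188
q=[atz(c,*A(*p),.188,T) for p in [(445,230),(458,460)]]; print('gap',q)
f=[atz(c,*B(*p),.12,T) for p in [(176,385),(196,422),(297,336),(312,371),(135,298),(272,580),(362,197),(486,428)]]
print('slot',np.round(f,4))
m0=(f[0]+f[1])/2;m1=(f[2]+f[3])/2; d=m1-m0; print('len',np.linalg.norm(d),'width',np.linalg.norm(f[0]-f[1]),'yaw',np.degrees(np.arctan2(d[1],d[0])))
e=f[4]-f[5]; print('front yaw',np.degrees(np.arctan2(e[1],e[0]))-90); e=f[6]-f[7]; print('back yaw',np.degrees(np.arctan2(e[1],e[0]))-90)
E
```

```text
clip [ 0.52275752 -0.01816311  0.196     ]
yaw y -12.615513440825083
yaw x -12.902174122474808 [np.float64(0.03643529880122882), np.float64(0.04604393890998727), np.float64(0.036529766718082786), np.float64(0.045932471260862945)]
foot [ 0.52243092 -0.01802229  0.015     ]
yaw y -12.839220290594369
gap [array([ 0.52575437, -0.00393491,  0.188     ]), array([ 0.51903933, -0.03297769,  0.188     ])]
slot [[ 0.5095 -0.2184  0.12  ]
 [ 0.5122 -0.2331  0.12  ]
 [ 0.5507 -0.2136  0.12  ]
 [ 0.5524 -0.2269  0.12  ]
 [ 0.5049 -0.1852  0.12  ]
 [ 0.5216 -0.2979  0.12  ]
 [ 0.5809 -0.1743  0.12  ]
 [ 0.6017 -0.264   0.12  ]]
len 0.04107844920150669 width 0.015000932087401494 yaw 7.665081504904154
front yaw 8.445656900507927
back yaw 13.054632276400739
```

{"name": "send_rows", "arguments": {
  "plan": [
    [0.0854, 0.036, -0.02, -0.01, 0],
    [0.0854, 0.072, -0.04, -0.02, 0],
    [0.0854, 0.108, -0.06, -0.02, 0],
    [0.0854, 0.144, -0.08, -0.02, 0.01],
    [0.0854, 0.17, -0.1, -0.02, 0.01]
  ]
}}

```text
clock: 2.08
ee_pos: [0.428, 0.1136, 0.3616]
ee_rot: [-179.9, -0.5, 71.3]
ft_force: [0.1, 0.6, 0.6]
opening: 0.0852
```

{"name": "send_rows", "arguments": {
  "plan": [
    [0.0854, 0.0, 0.0, 0, 0],
    [0.0854, 0, 0, 0, 0]
  ]
}}

```text
clock: 2.25
ee_pos: [0.4275, 0.1138, 0.3621]
ee_rot: [-180.0, -0.5, 71.4]
ft_force: [0.2, -0.6, -0.7]
opening: 0.0854
```

```bash
python3 -c "
from h import *
import pickle
st=env.state();c=snap('wrist','w3.png');pickle.dump((st,c),open('w3.pkl','wb'))
go([.4650,.236,.25],71.6)"
```

```text
at [0.4279 0.1128 0.3619] [-179.99   -0.48   71.32] F [-0.9 -0.6  0.1] op 0.0855 t 2.3
shift [ 0.1276 -0.0043  0.113 ] turn -0.005 rows 4.1
```

View pics/w3.png

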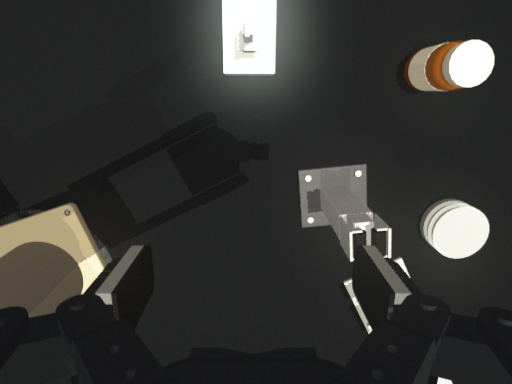

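```bash
python3 -c "
from h import *
crop('w3.png','w3a.png',210,0,290,85,7)"
```

```text
(no output)
```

View pics/w3a.png

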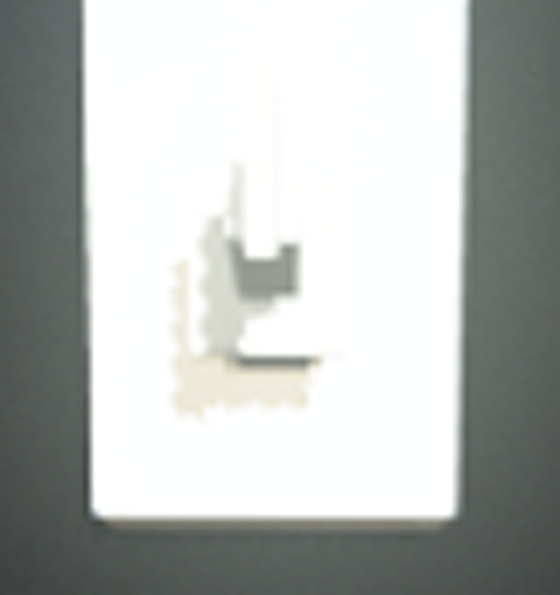

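```bash
python3 - <<'E'
from h import *
import pickle
st,c=pickle.load(open('w3.pkl','rb')); T=wristT(c,st)
B=lambda x,y:(210+x/7-.43,y/7-.43)
a,b,l,r=[atz(c,*B(*p),.055,T) for p in [(91,518),(459,518),(84,0),(470,0)]]
print(a,b,np.linalg.norm(a-b)); d=b-a; th=np.degrees(np.arctan2(d[1],d[0])); print('yaw',th)
m=(a+b)/2; y=np.array([-np.sin(np.radians(th)),np.cos(np.radians(th)),0]); print('pocket',m+.035*y,'centre',m+.075*y)
e=l-a;print(np.degrees(np.arctan2(e[1],e[0]))-90);e=r-b;print(np.degrees(np.arctan2(e[1],e[0]))-90)
# blade: line between x 233..300 white strip  -> position at z .15 (shaft)
for z in (.12,.15,.19): print(z,[np.round(atz(c,*B(u,v),z,T),4) for u,v in [(237,250),(298,250),(262,250)]])
E
```

```text
[0.41895199 0.21604057 0.055     ] [0.4870637  0.19311704 0.055     ] 0.07186580790006272
yaw -18.601065598903773
pocket [0.46417204 0.23775049 0.055     ] centre [0.47693112 0.27566099 0.055     ]
-19.186418215068798
-18.837249228376066
0.12 [array([0.4603, 0.243 , 0.12  ]), array([0.4698, 0.2398, 0.12  ]), array([0.4642, 0.2417, 0.12  ])]
0.15 [array([0.4597, 0.2386, 0.15  ]), array([0.4685, 0.2356, 0.15  ]), array([0.4633, 0.2374, 0.15  ])]
0.19 [array([0.4588, 0.2328, 0.19  ]), array([0.4667, 0.2301, 0.19  ]), array([0.462 , 0.2317, 0.19  ])]
```

{"name": "send_rows", "arguments": {
  "plan": [
    [0.0854, 0.03, -0.001, 0.02, 0],
    [0.0854, 0.065, -0.002, 0.045, 0],
    [0.0854, 0.1, -0.003, 0.07, 0],
    [0.0854, 0.128, -0.004, 0.09, -0.005],
    [0.0854, 0.128, -0.004, 0.1, -0.005]
  ]
}}

```text
clock: 2.72
ee_pos: [0.4654, 0.2373, 0.2584]
ee_rot: [-179.7, -0.4, 71.6]
ft_force: [0.7, -0.2, -1.0]
opening: 0.0853
```

```bash
python3 -c "
from h import *
snap('scene','s3.png');snap('top','tt3.png')
crop('s3.png','s3a.png',310,80,430,240,4)
go([.4645,.2365,.148],71.4)"
```

```text
at [0.4647 0.2343 0.2597] [-179.75   -0.24   71.55] F [-0.3 -0.4 -0.1] op 0.0854 t 2.82
shift [ 0.0016 -0.0004  0.1117] turn 0.003 rows 2.7
```

View pics/s3a.png

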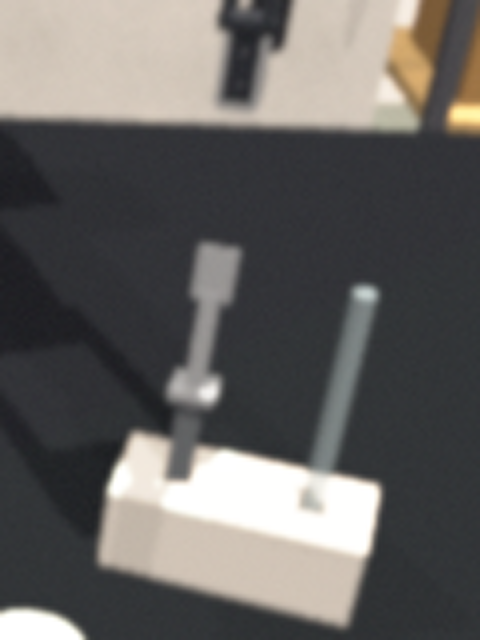

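{"name": "send_rows", "arguments": {
  "plan": [
    [0.0854, 0.001, 0, 0.03, 0],
    [0.0854, 0.001, 0, 0.06, 0],
    [0.0854, 0.001, 0, 0.09, 0],
    [0.0854, 0.001, 0, 0.112, 0],
    [0.0854, 0.001, 0, 0.112, 0]
  ]
}}

```text
clock: 3.23
ee_pos: [0.4628, 0.2325, 0.1437]
ee_rot: [-179.5, 0.0, 71.4]
ft_force: [-0.6, -0.3, -1.1]
opening: 0.0854
```

```bash
python3 -c "
from h import *
import pickle
st=env.state();c=snap('wrist','w4.png')
go([.4645,.2365,.148],71.4)"
```

```text
at [0.4641 0.2332 0.1466] [-1.7961e+02 -8.0000e-02  7.1390e+01] F [ 0.7 -0.   0.7] op 0.0853 t 3.28
shift [ 0.0032 -0.0006 -0.0013] turn -0.0 rows 0.1
```

View pics/w4.png

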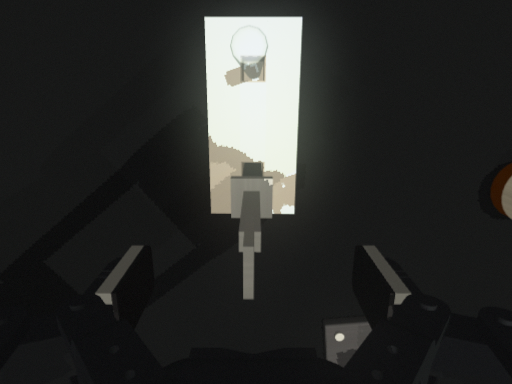

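```bash
python3 -c "
from h import *
st=env.state();c=env.camera('wrist');T=wristT(c,st)
print(atz(c,252,169+0,.115,T))
for p in [(251,198,.121),(252,178,.121),(251,218,.121),(248.5,297,.21),(248.5,233,.21)]: print(p,atz(c,*p,T), T[:3,:3].T[0]*0)
go([.4645,.2365,.148],71.4)"
```

```text
[0.47140626 0.25480498 0.115     ]
(251, 198, 0.121) [0.46521131 0.23826427 0.121     ] [ 0. -0. -0.]
(252, 178, 0.121) [0.47005339 0.25061107 0.121     ] [ 0. -0. -0.]
(251, 218, 0.121) [0.46081497 0.22526971 0.121     ] [ 0. -0. -0.]
(248.5, 297, 0.21) [0.46132084 0.22637009 0.21      ] [ 0. -0. -0.]
(248.5, 233, 0.21) [0.47026277 0.25261991 0.21      ] [ 0. -0. -0.]
at [0.4654 0.2341 0.1489] [-179.77   -0.23   71.41] F [ 0.2 -0.5 -0.3] op 0.0854 t 3.33
shift [ 0.0019 -0.0016  0.0009] turn 0.0 rows 0.1
```

{"name": "send_rows", "arguments": {
  "plan": [
    [0.06, 0.003, 0, 0, 0],
    [0.03, 0.003, 0, 0, 0],
    [0.0, 0.003, 0, 0, 0],
    [0.0, 0.003, 0, 0, 0],
    [0.0, 0.003, 0, 0, 0]
  ]
}}

```text
clock: 3.75
ee_pos: [0.4668, 0.2372, 0.1498]
ee_rot: [-179.8, -0.3, 71.4]
ft_force: [0.5, 0.5, -0.2]
opening: 0.0255
```

{"name": "send_rows", "arguments": {
  "plan": [
    [0.0, 0, 0, 0, 0],
    [0.0, 0, 0, 0, 0],
    [0.0, 0, 0, 0, 0],
    [0.0, 0, 0, 0, 0],
    [0.0, 0, 0, 0, 0]
  ]
}}

```text
clock: 4.17
ee_pos: [0.4668, 0.2375, 0.1502]
ee_rot: [-179.8, -0.3, 71.4]
ft_force: [-1.8, 0.3, 6.1]
opening: 0.0025
```

```bash
python3 -c "
from h import *
snap('wrist','w5.png')
snap('scene','s5.png');crop('s5.png','s5a.png',310,80,430,240,4)
go([.4645,.2365,.148],71.4)"
```

```text
at [0.4668 0.2375 0.1502] [-179.83   -0.3    71.43] F [-1.2  0.6  6.1] op 0.0025 t 4.27
shift [-0.0017 -0.0019  0.0022] turn 0.001 rows 0.1
```

View pics/w5.png

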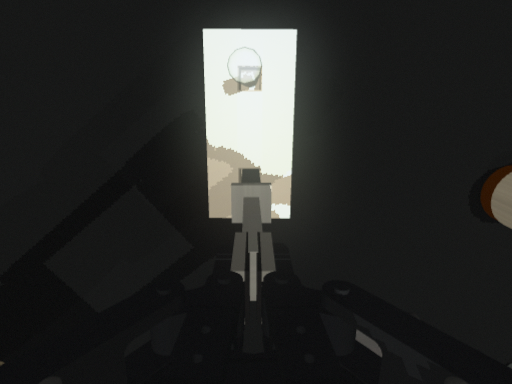

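View pics/s5a.png

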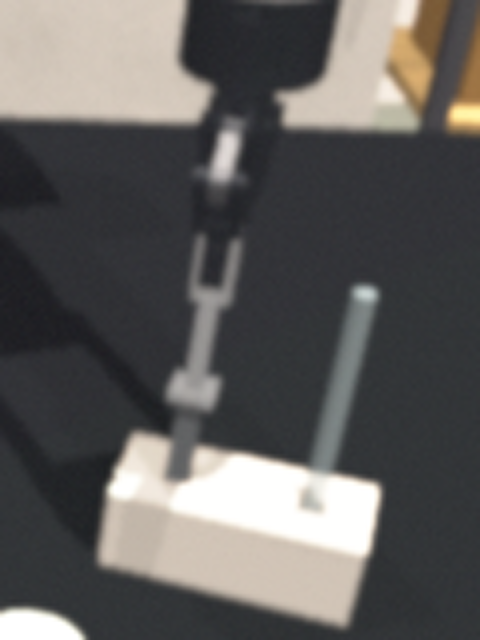

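```bash
python3 -c "
from h import *
c=env.camera('scene')
for z in (.148,.15,.16,.17,.18,.19,.2,.21): print(z,(proj(c,[.4665,.2373,z])-[310,80])*4)
crop('s5.png','s5b.png',345,130,385,185,12)
"
```

```text
0.148 [199.0454601  344.40198864]
0.15 [199.59436657 341.42619747]
0.16 [202.36089619 326.42798771]
0.17 [205.16463024 311.22808122]
0.18 [208.00632431 295.82238181]
0.19 [210.88675455 280.20668162]
0.2 [213.80671845 264.37665729]
0.21 [216.76703553 248.32786596]
```

View pics/s5b.png

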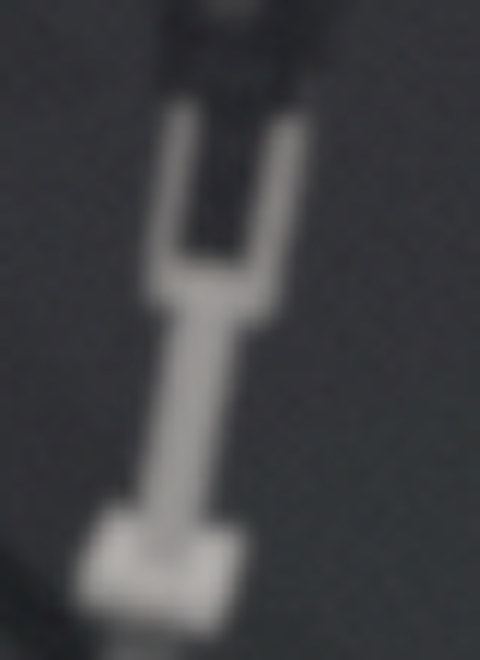

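```bash
python3 -c "
from h import *
c=env.camera('wrist');H=c['hand_eye']
for x in (-.011,0,.011):
  for z in (0,-.019,-.033,-.05): print(x,z,proj(c,[x,.0,z],H),proj(c,[x,.043,z],H))
crop('w5.png','w5a.png',190,150,320,384,3)
"
```

```text
-0.011 0 [251.37701431 238.06423109] [325.30679555 238.09262217]
-0.011 -0.019 [251.20500038 253.36895952] [332.66227612 253.40366639]
-0.011 -0.033 [251.05402643 266.80168095] [339.11831733 266.84245283]
-0.011 -0.05 [250.83418789 286.36154567] [348.51960821 286.41202129]
0 0 [251.35475048 220.44673744] [326.47527271 220.47194991]
0 -0.019 [251.17737293 234.19816975] [334.08259021 234.2291271 ]
0 -0.033 [251.02121076 246.30485177] [340.78029814 246.34135387]
0 -0.05 [250.79300971 263.99644366] [350.56816616 264.0418685 ]
0.011 0 [251.33175789 202.25256434] [327.68200606 202.27437318]
0.011 -0.019 [251.14874576 214.33366416] [335.55431183 214.36057541]
0.011 -0.033 [250.98710754 225.00381755] [342.50750413 225.0356801 ]
0.011 -0.05 [250.7500317  240.65380103] [352.70628819 240.69368046]
```

View pics/w5a.png

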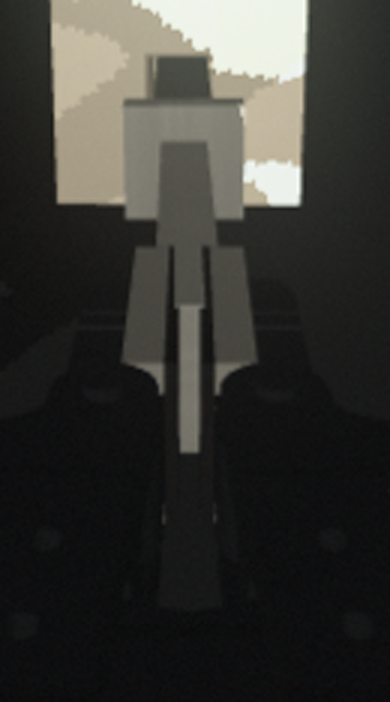

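{"name": "send_rows", "arguments": {
  "plan": [
    [0.03, 0, 0, 0, 0],
    [0.04, 0, 0, 0, 0],
    [0.04, 0, 0, 0, 0],
    [0.04, 0, 0, 0.01, 0],
    [0.04, 0, 0, 0.01, 0]
  ]
}}

```text
clock: 4.78
ee_pos: [0.4659, 0.2371, 0.1379]
ee_rot: [-179.7, -0.2, 71.4]
ft_force: [-0.5, -0.7, -0.4]
opening: 0.0402
```

```bash
python3 -c "
from h import *
print(env.grip_depth)
snap('wrist','w6.png')
snap('scene','s6.png');crop('s6.png','s6b.png',335,100,395,185,8)
go([.4645,.2365,.148],71.4)"
```

```text
0.0187
at [0.4661 0.2372 0.139 ] [-179.74   -0.22   71.43] F [-0.4  0.3 -0.3] op 0.04 t 4.88
shift [-0.0011 -0.0013 -0.009 ] turn 0.001 rows 0.2
```

View pics/w6.png

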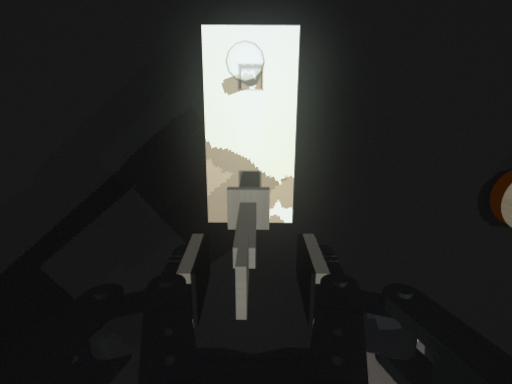

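View pics/s6b.png

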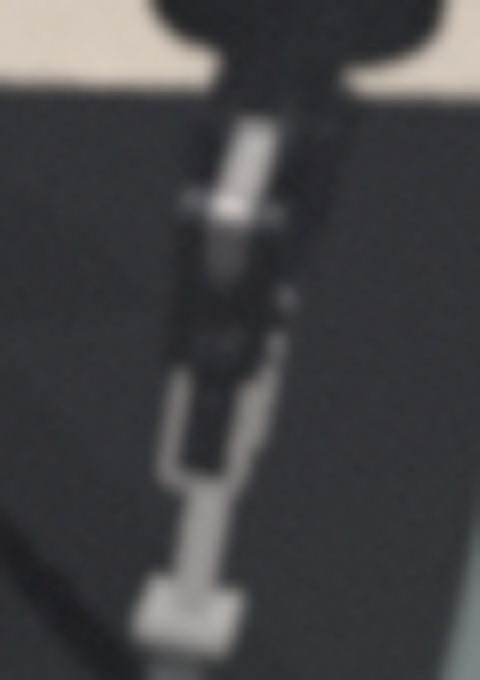

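{"name": "send_rows", "arguments": {
  "plan": [
    [0.04, 0, 0, 0.007, 0],
    [0.04, 0, 0, 0.014, 0],
    [0.04, 0, 0, 0.02, 0],
    [0.04, 0, 0, 0.02, 0]
  ]
}}

```text
clock: 5.22
ee_pos: [0.4648, 0.2368, 0.1168]
ee_rot: [-179.6, -0.1, 71.4]
ft_force: [-0.2, 0.2, 0.0]
opening: 0.04
```

```bash
python3 -c "
from h import *
snap('wrist','w7.png')
snap('scene','s7.png');crop('s7.png','s7b.png',335,100,395,185,8)
go([.4645,.2365,.148],71.4)"
```

```text
at [0.4656 0.2371 0.1184] [-179.69   -0.18   71.43] F [-0.4  0.   0.7] op 0.0397 t 5.32
shift [-0.0009 -0.001  -0.0296] turn 0.001 rows 0.7
```

View pics/w7.png

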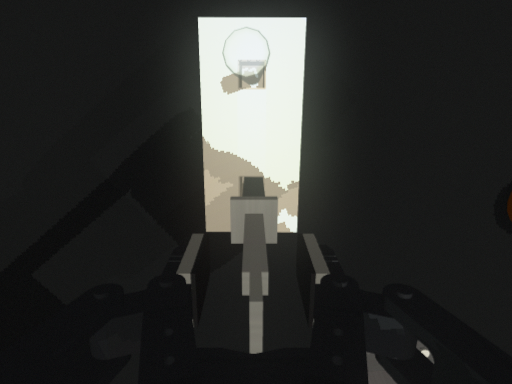

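View pics/s7b.png

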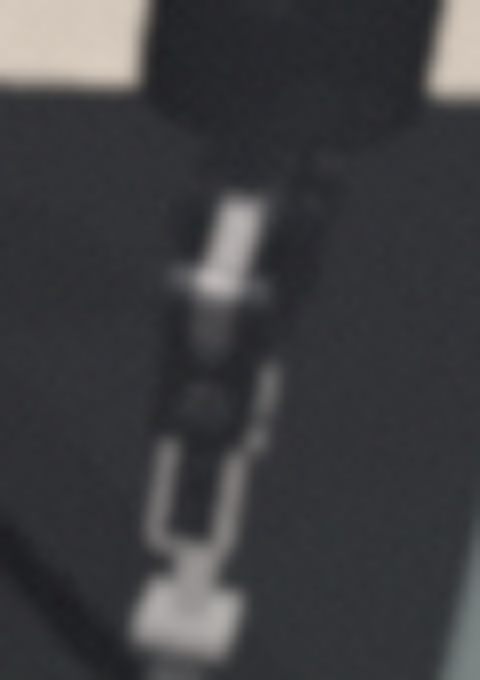

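{"name": "send_rows", "arguments": {
  "plan": [
    [0.02, 0, 0, 0, 0],
    [0.0, 0, 0, 0, 0],
    [0.0, 0, 0, 0, 0],
    [0.0, 0, 0, 0, 0],
    [0.0, 0, 0, 0, 0]
  ]
}}

```text
clock: 5.73
ee_pos: [0.4657, 0.2373, 0.1189]
ee_rot: [-179.7, -0.2, 71.4]
ft_force: [-2.2, 0.1, 2.1]
opening: 0.0087
```

```bash
python3 -c "
from h import *
snap('wrist','w8.png');crop('w8.png','w8a.png',170,160,340,384,3)
snap('scene','s8.png');crop('s8.png','s8b.png',335,100,395,185,8)
go([.4645,.2365,.148],71.4)"
```

```text
at [0.4658 0.2373 0.1189] [-179.71   -0.21   71.43] F [-1.7  1.4  3.3] op 0.0089 t 5.83
shift [-0.0011 -0.0011 -0.0291] turn 0.001 rows 0.7
```

View pics/w8a.png

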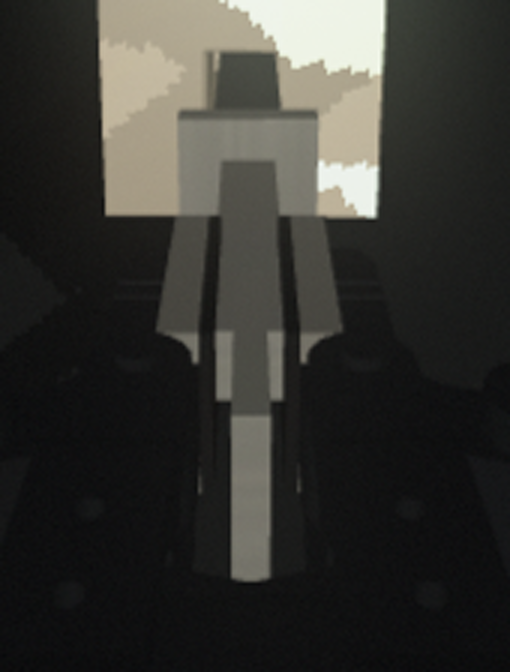

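View pics/s8b.png

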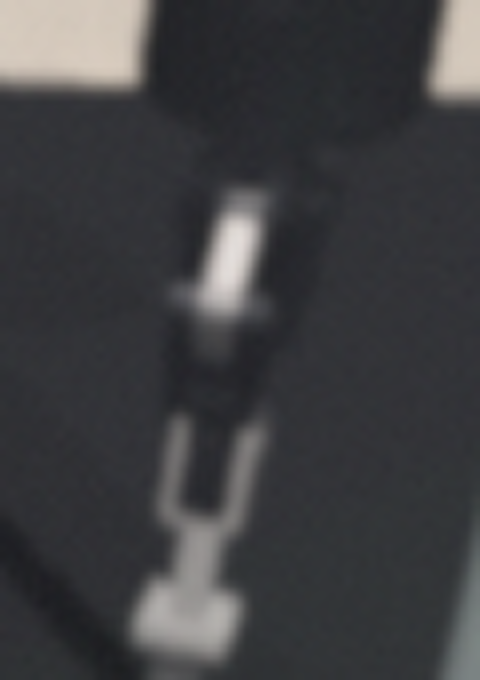

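{"name": "send_rows", "arguments": {
  "plan": [
    [0.0, 0, 0, -0.005, 0],
    [0.0, 0, 0, -0.012, 0],
    [0.0, 0, 0, -0.02, 0],
    [0.0, 0, 0, -0.028, 0],
    [0.0, 0, 0, -0.028, 0]
  ]
}}

```text
clock: 6.25
ee_pos: [0.4667, 0.2377, 0.1492]
ee_rot: [-179.8, -0.3, 71.4]
ft_force: [-2.0, 1.0, 0.7]
opening: 0.0085
```

```bash
python3 -c "
from h import *
c=snap('scene','s9.png');crop('s9.png','s9b.png',320,80,420,240,5)
print((proj(c,[.4642,.2375,.055])-[320,80])*5)
go([.4645,.2365,.148],71.4)"
```

```text
[168.57929333 590.52194047]
at [0.4664 0.2376 0.1483] [-179.77   -0.29   71.44] F [-2.   0.9 -1.6] op 0.0087 t 6.3
shift [-0.0016 -0.0014  0.0003] turn 0.001 rows 0.1
```

View pics/s9b.png

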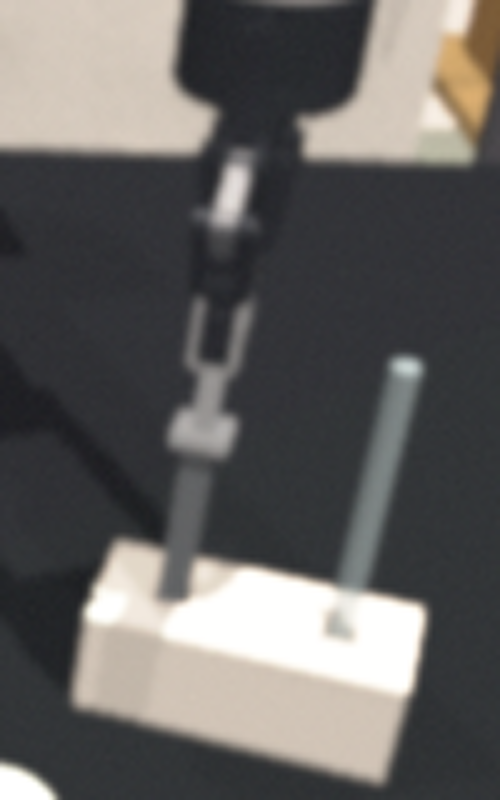

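{"name": "send_rows", "arguments": {
  "plan": [
    [0.0, 0, 0, -0.0075, 0],
    [0.0, -0.01, 0, -0.0075, 0],
    [0.0, -0.024, 0, -0.007, 0],
    [0.0, -0.036, 0, -0.005, 0],
    [0.0, -0.048, 0, -0.002, 0]
  ]
}}

```text
clock: 6.72
ee_pos: [0.4513, 0.1917, 0.1509]
ee_rot: [-179.8, -0.4, 71.5]
ft_force: [-1.2, 3.1, 3.4]
opening: 0.0088
```

```bash
python3 -c "
from h import *
c=snap('scene','s10.png');crop('s10.png','s10b.png',300,80,420,240,4)
snap('wrist','w10.png')
go([.4645,.2365,.148],71.4)"
```

```text
at [0.4506 0.1904 0.1498] [-179.77   -0.26   71.35] F [-0.9  3.2  2. ] op 0.0087 t 6.82
shift [ 0.0481 -0.0015  0.002 ] turn -0.001 rows 1.2
```

View pics/s10b.png

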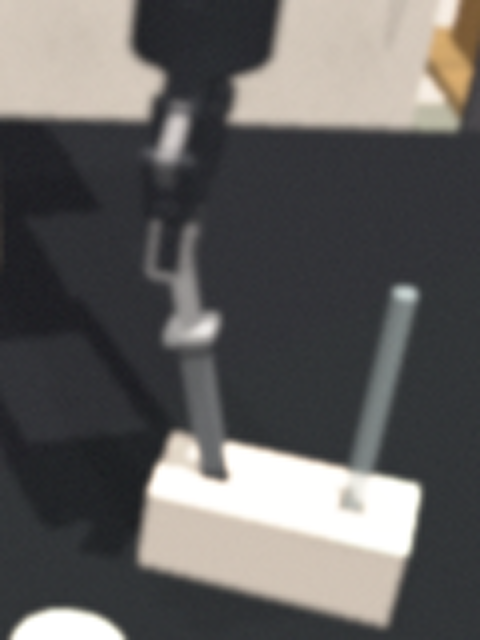

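View pics/w10.png

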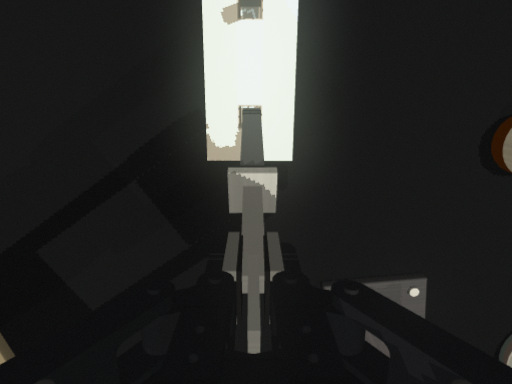

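{"name": "send_rows", "arguments": {
  "plan": [
    [0.0, -0.012, 0, 0.004, 0],
    [0.0, -0.024, 0, 0.009, 0],
    [0.0, -0.036, 0, 0.016, 0],
    [0.0, -0.046, 0, 0.024, 0],
    [0.0, -0.055, 0, 0.032, 0]
  ]
}}

```text
clock: 7.23
ee_pos: [0.4334, 0.1374, 0.118]
ee_rot: [-179.9, -0.2, 71.3]
ft_force: [-3.2, -1.4, 11.2]
opening: 0.0085
```

{"name": "send_rows", "arguments": {
  "plan": [
    [0.0, -0.009, 0, 0.009, 0],
    [0.0, -0.017, 0, 0.019, 0],
    [0.0, -0.024, 0, 0.029, 0],
    [0.0, -0.029, 0, 0.039, 0],
    [0.0, -0.033, 0, 0.048, 0]
  ]
}}

```text
clock: 7.65
ee_pos: [0.4225, 0.1042, 0.0694]
ee_rot: [-179.9, -0.1, 71.3]
ft_force: [-3.8, -6.6, 9.1]
opening: 0.0083
```

```bash
python3 -c "
from h import *
c=snap('scene','s11.png');crop('s11.png','s11b.png',280,80,420,240,4)
snap('wrist','w11.png')
go([.4645,.2365,.148],71.4)"
```

```text
at [0.4214 0.1041 0.0681] [-1.7977e+02 -3.0000e-02  7.1260e+01] F [-3.1 -5.1  6.6] op 0.0088 t 7.75
shift [ 0.1393 -0.002  -0.0798] turn -0.003 rows 3.9
```

View pics/s11b.png

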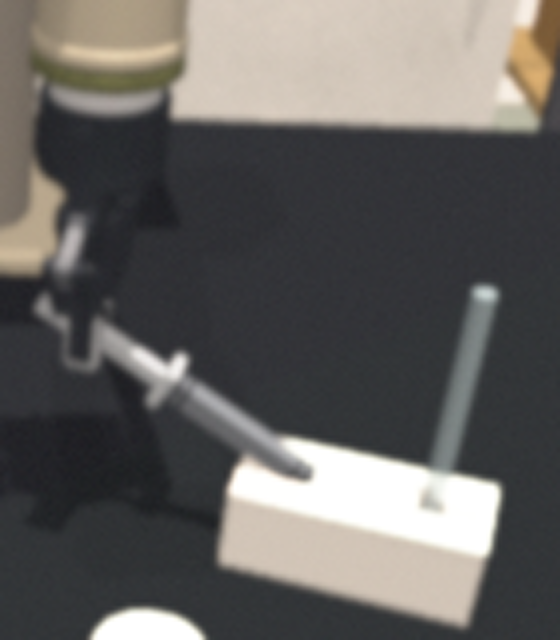

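View pics/w11.png

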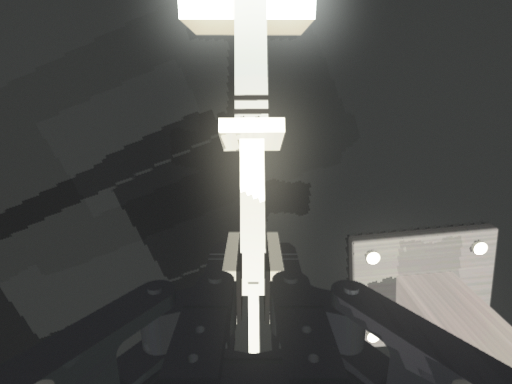

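{"name": "send_rows", "arguments": {
  "plan": [
    [0.0, -0.003, 0, 0.009, 0],
    [0.0, -0.005, 0, 0.018, 0],
    [0.0, -0.007, 0, 0.026, 0],
    [0.0, -0.008, 0, 0.034, 0],
    [0.0, -0.008, 0, 0.036, 0]
  ]
}}

```text
clock: 8.17
ee_pos: [0.4169, 0.0936, 0.0303]
ee_rot: [-179.7, 0.3, 71.2]
ft_force: [-4.8, -14.4, 7.3]
opening: 0.0087
```

```bash
python3 -c "
from h import *
c=snap('scene','s12.png');crop('s12.png','s12b.png',270,120,420,240,5)
c=snap('top','t12.png');crop('t12.png','t12b.png',110,200,260,300,5)
snap('wrist','w12.png')
go([.4645,.2365,.148],71.4)"
```

```text
at [0.4174 0.0937 0.0311] [-179.7     0.28   71.22] F [ -5.  -13.1   7.3] op 0.0086 t 8.32
shift [ 0.1498 -0.002  -0.1176] turn -0.003 rows 4.6
```

View pics/s12b.png

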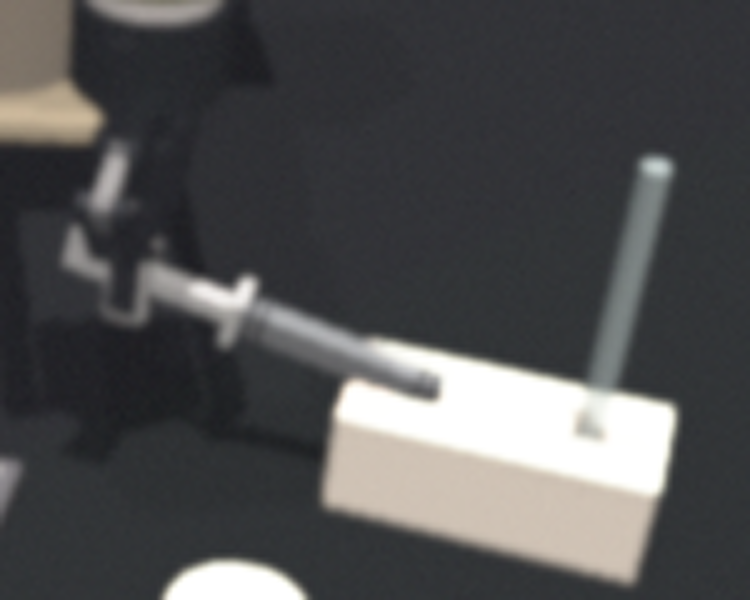

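View pics/w12.png

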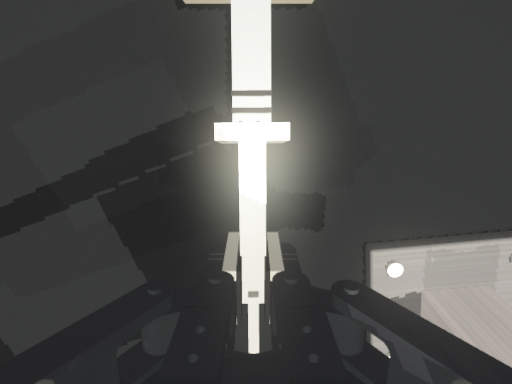

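View pics/t12b.png

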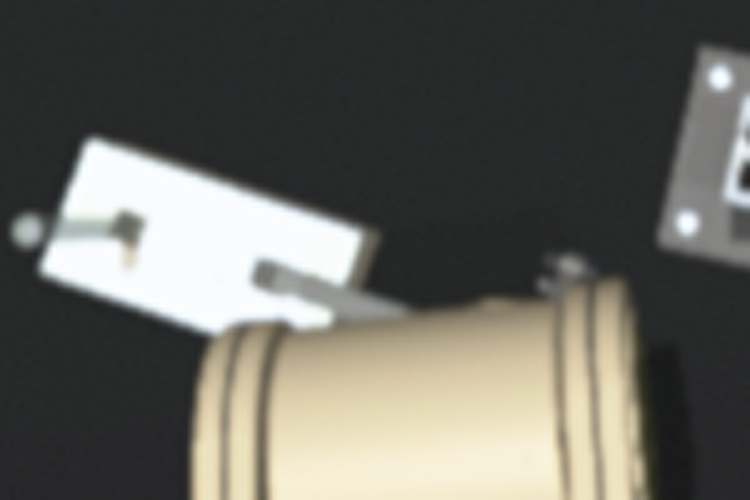

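```bash
cat >> h.py <<'E'
def onplane(c,u,v,p0,yaw):
    o,d=ray(c,u,v); n=np.array([-np.sin(np.radians(yaw)),np.cos(np.radians(yaw)),0]); p=o+d*((p0-o)@n)/(d@n); return p
E
python3 - <<'E'
from h import *
c=env.camera('scene'); st=env.state()
p0=st['ee_pos']; yaw=71.25
S=lambda x,y:(270+x/5-.4,120+y/5-.4)
a={n:onplane(c,*S(*q),p0,yaw) for n,q in dict(end=(432,384),col=(238,312),jun=(262,320),sh=(150,277),handmid=(340,350)).items()}
for n in a: print(n,a[n])
def el(p,q): d=a[p]-a[q]; print(p,q,np.linalg.norm(d),np.degrees(np.arctan2(d[2],np.hypot(d[0],d[1]))))
el('col','end');el('sh','end');el('jun','end')
go([.4645,.2365,.148],71.4)
E
```

```text
end [0.46763751 0.24141635 0.0628204 ]
col [0.43564278 0.14716291 0.07899761]
jun [0.43966853 0.1590224  0.07748218]
sh [0.42057278 0.10276812 0.08797752]
handmid [0.45266236 0.19730098 0.07031019]
col end 0.10084184227240901 9.23136848332979
sh end 0.1485641413333438 9.749161952213994
jun end 0.08823828991916487 9.564697958022588
at [0.4175 0.0937 0.0313] [-179.71    0.28   71.23] F [ -4.9 -13.2   6.7] op 0.0086 t 8.37
shift [ 0.1498 -0.002  -0.1175] turn -0.003 rows 4.6
```

{"name": "send_rows", "arguments": {
  "plan": [
    [0.0, -0.008, 0, 0.004, 0],
    [0.0, -0.012, 0, 0.01, 0],
    [0.0, -0.013, 0, 0.016, 0],
    [0.0, -0.014, 0, 0.023, 0],
    [0.0, -0.014, 0, 0.024, 0]
  ]
}}

```text
clock: 8.78
ee_pos: [0.4117, 0.0801, 0.0056]
ee_rot: [-179.6, 0.3, 71.2]
ft_force: [-0.7, -0.8, 2.8]
opening: 0.0086
```

```bash
python3 -c "
from h import *
c=snap('scene','s13.png');crop('s13.png','s13b.png',270,120,420,240,5)
go([.4645,.2365,.148],71.4)"
```

```text
at [0.4118 0.0801 0.006 ] [-179.61    0.35   71.21] F [-1.4 -1.9  2.3] op 0.0085 t 8.83
shift [ 0.1642 -0.0014 -0.143 ] turn -0.003 rows 5.2
```

View pics/s13b.png

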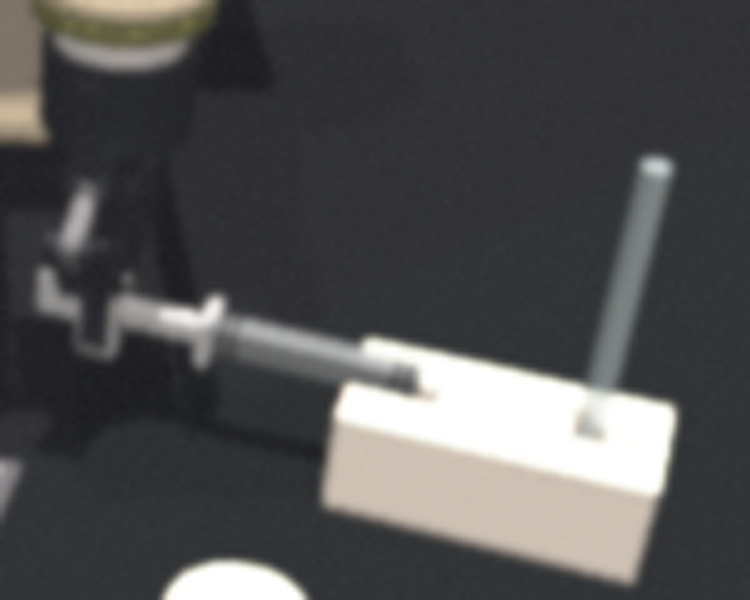

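```bash
python3 - <<'E'
from h import *
c=env.camera('scene'); st=env.state()
p0=st['ee_pos']; yaw=71.25
S=lambda x,y:(270+x/5-.4,120+y/5-.4)
a={n:onplane(c,*S(*q),p0,yaw) for n,q in dict(end=(408,377),col=(208,331),jun=(228,337),sh=(130,311),tip=(92,350),bl=(40,290)).items()}
for n in a: print(n,a[n])
def el(p,q): d=a[p]-a[q]; print(p,q,np.linalg.norm(d),np.degrees(np.arctan2(d[2],np.hypot(d[0],d[1]))))
el('col','end');el('sh','end');el('jun','end')
E
```

```text
end [0.46304847 0.23032832 0.06315071]
col [0.43025555 0.1337235  0.06320991]
jun [0.43366431 0.14376538 0.06236844]
sh [0.41680114 0.09408808 0.06448349]
tip [0.41061669 0.07586926 0.03487715]
bl [0.40083931 0.04706604 0.06471763]
col end 0.10201897223709784 0.03324827888967739
sh end 0.14388188218129208 0.5307394271007991
jun end 0.09141763430660473 -0.4902943544239812
```

{"name": "send_rows", "arguments": {
  "plan": [
    [0.0, 0, 0, -0.035, 0],
    [0.0, 0, 0, -0.075, 0],
    [0.0, 0, 0, -0.115, 0],
    [0.0, 0, 0, -0.155, 0],
    [0.0, 0, 0, -0.195, 0]
  ]
}}

```text
clock: 9.3
ee_pos: [0.4129, 0.0806, 0.203]
ee_rot: [-179.6, 0.4, 71.2]
ft_force: [0.4, 0.2, -1.1]
opening: 0.0086
```

```bash
python3 -c "
from h import *
go([.5051,-.0951,.21],77.3)"
```

```text
at [0.4129 0.0806 0.203 ] [-179.6     0.41   71.23] F [ 0.4  0.2 -1.1] op 0.0086 t 9.3
shift [-0.1368  0.1438 -0.007 ] turn -0.106 rows 4.8
```

{"name": "send_rows", "arguments": {
  "plan": [
    [0.0, -0.025, 0.026, -0.005, -0.02],
    [0.0, -0.05, 0.053, -0.007, -0.04],
    [0.0, -0.078, 0.082, -0.007, -0.06],
    [0.0, -0.107, 0.113, -0.007, -0.08],
    [0.0, -0.137, 0.144, -0.007, -0.106]
  ]
}}

```text
clock: 9.72
ee_pos: [0.5046, -0.0951, 0.2098]
ee_rot: [-179.5, 0.4, 77.4]
ft_force: [1.2, -0.2, -0.6]
opening: 0.0088
```

{"name": "send_rows", "arguments": {
  "plan": [
    [0.0, 0, 0, 0, 0],
    [0.0, 0, 0, 0, 0]
  ]
}}

```text
clock: 9.88
ee_pos: [0.5044, -0.0971, 0.2084]
ee_rot: [-179.4, 0.4, 77.2]
ft_force: [0.2, 0.4, -1.6]
opening: 0.0085
```

```bash
python3 -c "
from h import *
import pickle
st=env.state();w=snap('wrist','w14.png');pickle.dump((st,w),open('w14.pkl','wb'))
c=snap('scene','s14.png');crop('s14.png','s14b.png',200,80,320,240,4)
c=snap('top','t14.png');crop('t14.png','t14b.png',210,170,330,270,6)
go([.5051,-.0951,.21],77.3)"
```

```text
at [ 0.5041 -0.0943  0.2094] [-179.48    0.38   77.42] F [ 0.9 -0.  -1. ] op 0.0089 t 10.03
shift [-0.0006  0.0012 -0.0006] turn 0.002 rows 0.0
```

View pics/s14b.png

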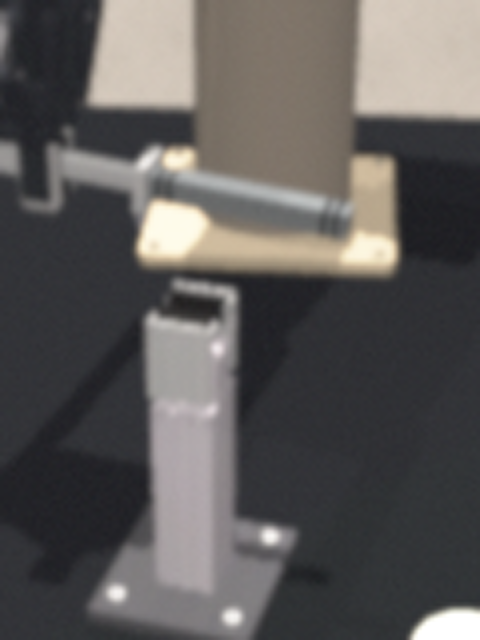

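View pics/w14.png

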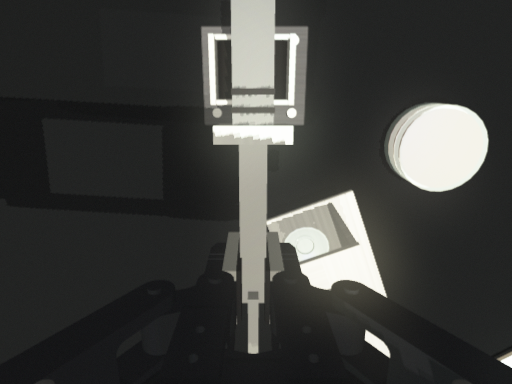

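View pics/t14b.png

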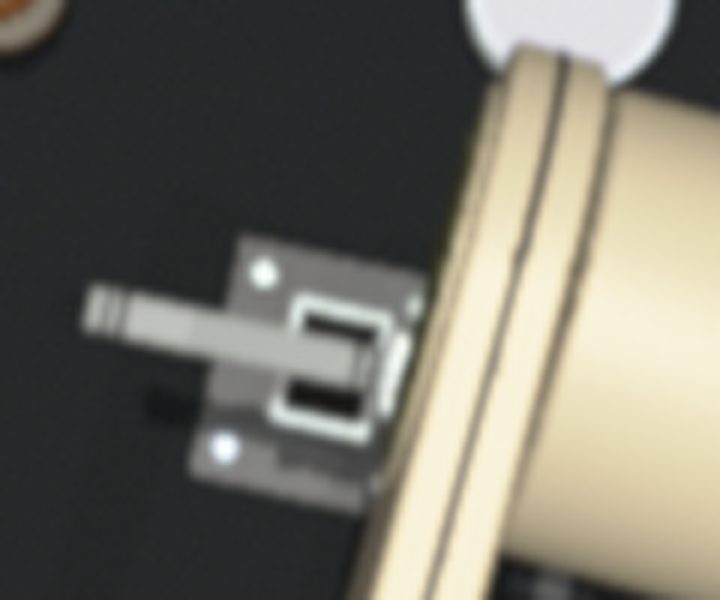

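```bash
python3 - <<'E'
from h import *
s=env.camera('scene');t=env.camera('top')
S=lambda x,y:(200+x/4-.375,80+y/4-.375);Tt=lambda x,y:(210+x/6-.42,170+y/6-.42)
p,e=tri([ray(s,*S(348,219)),ray(t,*Tt(88,309))]);print(p,e)
col=onplane(s,*S(148,186),env.state()['ee_pos'],77.4); print('col',col)
end=onplane(s,*S(345,219),env.state()['ee_pos'],77.4); print('end',end); d=col-end; print(np.linalg.norm(d),np.degrees(np.arctan2(d[2],np.hypot(d[0],d[1]))))
cl=np.array([.5225,-.018]);cy=np.array([.22,.9755]);cx=np.array([.9755,-.22])
for q in (p,end,col): print((q[:2]-cl)@cx,(q[:2]-cl)@cy,q[2])
E
```

```text
[0.538477   0.06487945 0.25643263] [np.float64(0.0010287679967350735), np.float64(0.001028767996735036)]
col [ 0.51626461 -0.04050742  0.26009889]
end [0.53925373 0.06233999 0.25664544]
0.1054419978757251 1.876898718691297
-0.0026479180863672094 0.08436384116433268 0.2564326250611359
-0.0013315358791053354 0.08205747534929461 0.2566454356591807
-0.0011309920830800194 -0.023327775534403548 0.2600988934788771
```

{"name": "send_rows", "arguments": {
  "plan": [
    [0.0, 0.003, 0, 0.012, 0],
    [0.0, 0.003, 0, 0.026, 0],
    [0.0, 0.003, 0, 0.04, 0],
    [0.0, 0.003, 0, 0.05, 0],
    [0.0, 0.003, 0, 0.05, 0]
  ]
}}

```text
clock: 10.55
ee_pos: [0.5026, -0.0899, 0.1566]
ee_rot: [-179.3, 0.4, 77.5]
ft_force: [-0.4, -0.1, -2.4]
opening: 0.0088
```

```bash
python3 -c "
from h import *
w=snap('wrist','w15.png')
c=snap('scene','s15.png');crop('s15.png','s15b.png',200,80,320,240,4)
go([.5051,-.0951,.21],77.3)"
```

```text
at [ 0.5041 -0.0907  0.1595] [-179.49    0.38   77.52] F [-0.3 -0.9 -0.2] op 0.0085 t 10.65
shift [-0.0045  0.0015 -0.0505] turn 0.004 rows 1.2
```

View pics/s15b.png

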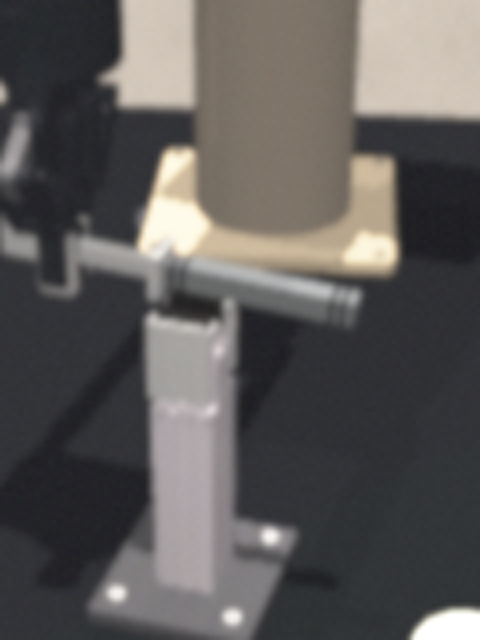

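View pics/w15.png

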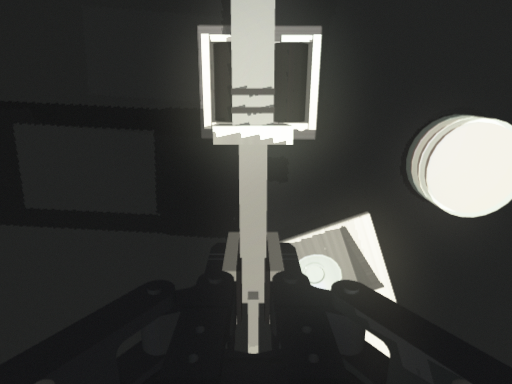

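{"name": "send_rows", "arguments": {
  "plan": [
    [0.0, -0.003, 0.001, 0, 0],
    [0.0, -0.006, 0.0025, 0, 0],
    [0.0, -0.008, 0.0025, 0, 0],
    [0.0, -0.008, 0.0025, 0, 0]
  ]
}}

```text
clock: 10.98
ee_pos: [0.5052, -0.0997, 0.1602]
ee_rot: [-179.6, 0.4, 77.5]
ft_force: [-0.3, 0.2, -1.8]
opening: 0.0087
```

```bash
python3 -c "
from h import *
w=snap('wrist','w16.png');crop('w16.png','w16a.png',180,0,340,170,4)
c=snap('scene','s16.png');crop('s16.png','s16b.png',200,110,300,180,7)
go([.5051,-.0951,.21],77.3)"
```

```text
at [ 0.505  -0.0993  0.1599] [-179.52    0.38   77.49] F [-0.6 -0.9 -0.3] op 0.0089 t 11.08
shift [ 0.0038 -0.0012 -0.0502] turn 0.003 rows 1.2
```

View pics/s16b.png

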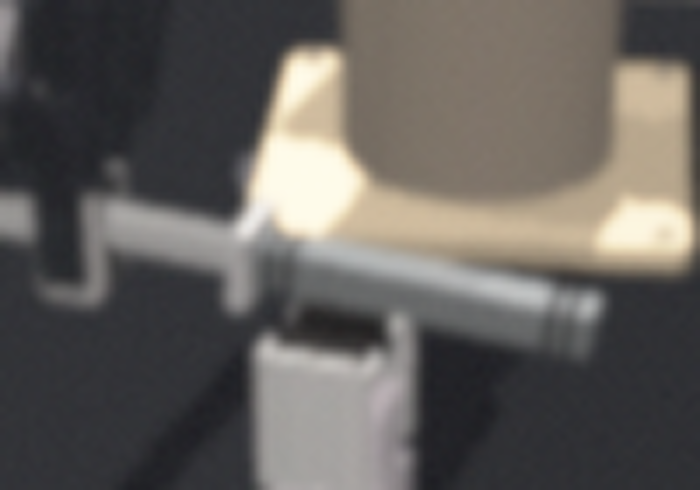

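View pics/w16a.png

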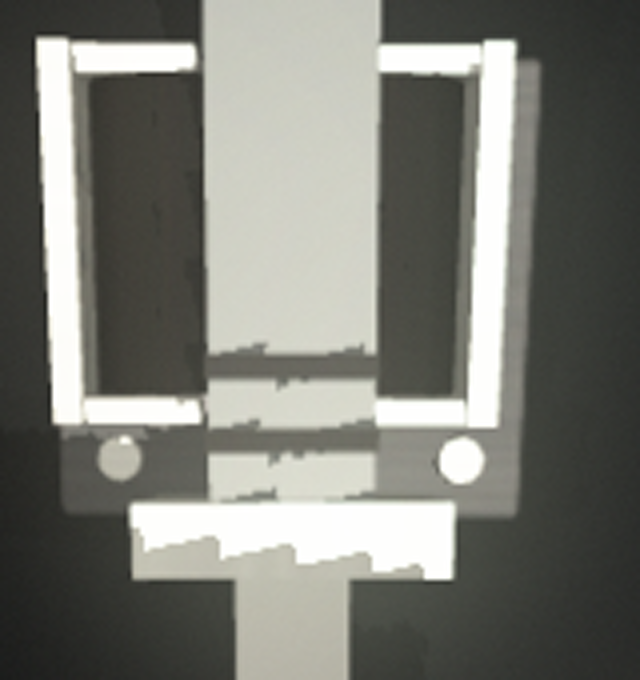

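{"name": "send_rows", "arguments": {
  "plan": [
    [0.0, 0, -0.0015, 0.004, 0],
    [0.0, 0, -0.0015, 0.008, 0],
    [0.0, 0, -0.0015, 0.012, 0],
    [0.0, 0, -0.0015, 0.016, 0]
  ]
}}

```text
clock: 11.42
ee_pos: [0.5034, -0.0992, 0.1436]
ee_rot: [-179.5, 0.4, 77.5]
ft_force: [-0.6, -1.5, 3.9]
opening: 0.0089
```

```bash
python3 -c "
from h import *
w=snap('wrist','w17.png');crop('w17.png','w17a.png',180,0,340,170,4)
c=snap('scene','s17.png');crop('s17.png','s17b.png',200,110,300,180,7)
go([.5051,-.0951,.21],77.3)"
```

```text
at [ 0.5032 -0.099   0.1433] [-179.5     0.38   77.48] F [ 0.2 -1.2  1.7] op 0.0088 t 11.52
shift [ 0.0038  0.0004 -0.0667] turn 0.003 rows 1.6
```

View pics/s17b.png

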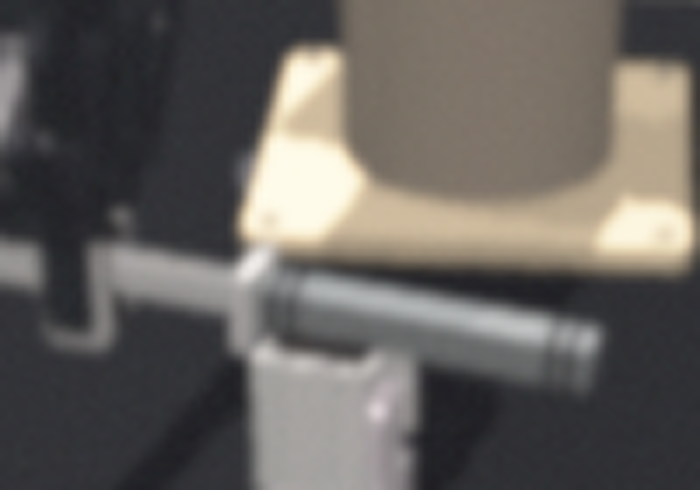

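View pics/w17a.png

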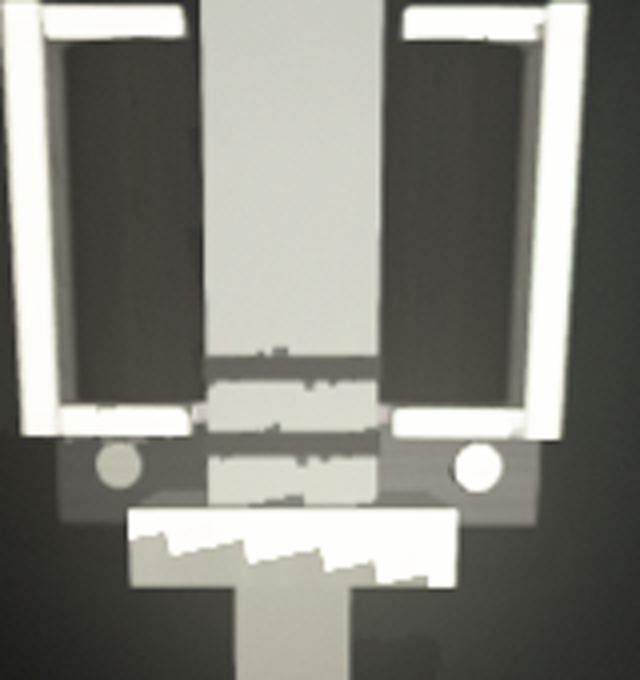

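{"name": "send_rows", "arguments": {
  "plan": [
    [0.0, 0, 0, 0.005, 0],
    [0.0, 0, 0, 0.01, 0],
    [0.0, 0, 0, 0.014, 0],
    [0.0, 0, 0, 0.014, 0]
  ]
}}

```text
clock: 11.85
ee_pos: [0.5022, -0.0988, 0.1276]
ee_rot: [-179.4, 0.4, 77.5]
ft_force: [1.6, 0.5, -2.0]
opening: 0.0087
```

```bash
python3 -c "
from h import *
w=snap('wrist','w18.png');crop('w18.png','w18a.png',180,0,340,170,4)
c=snap('scene','s18.png');crop('s18.png','s18b.png',200,110,300,180,7)
go([.5051,-.0951,.21],77.3)"
```

```text
at [ 0.5026 -0.0989  0.1285] [-179.43    0.37   77.49] F [ 0.5 -0.5 -1.1] op 0.0089 t 11.95
shift [ 0.0037  0.0008 -0.0815] turn 0.003 rows 2.0
```

View pics/s18b.png

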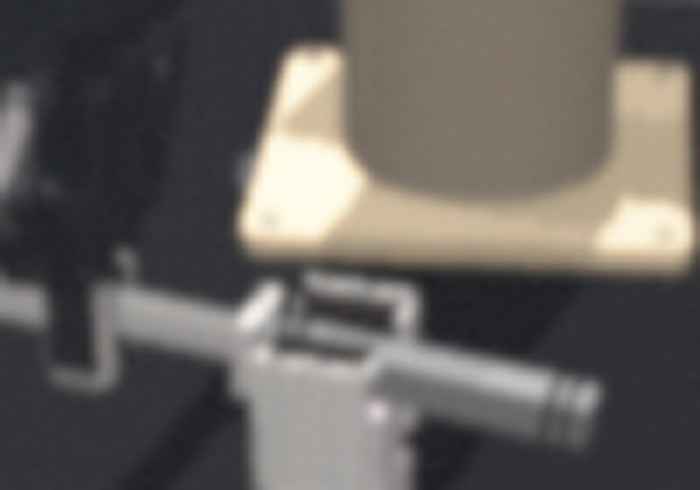

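View pics/w18a.png

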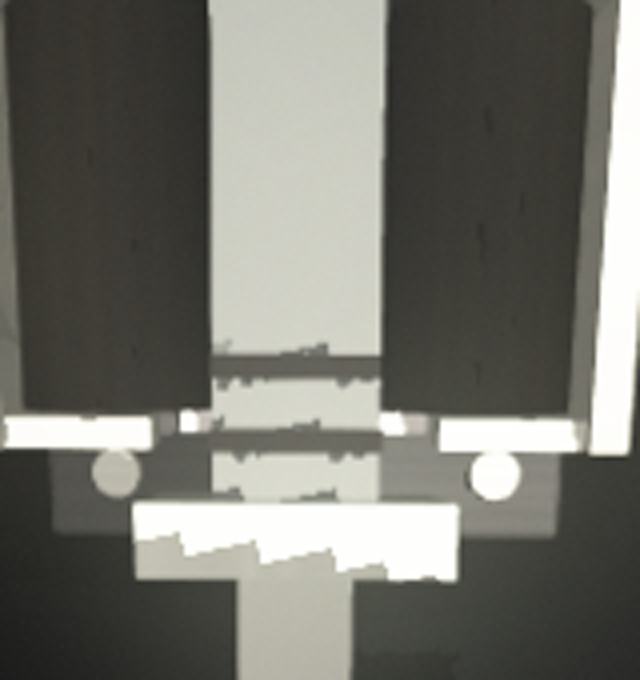

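{"name": "send_rows", "arguments": {
  "plan": [
    [0.0, 0, 0, 0.003, 0],
    [0.0, 0, 0, 0.006, 0],
    [0.0, 0, 0, 0.009, 0],
    [0.0, 0, 0, 0.009, 0]
  ]
}}

```text
clock: 12.28
ee_pos: [0.5027, -0.0992, 0.1196]
ee_rot: [-179.5, 0.4, 77.5]
ft_force: [0.2, -2.4, 3.6]
opening: 0.0084
```

```bash
python3 -c "
from h import *
w=snap('wrist','w19.png');crop('w19.png','w19a.png',180,0,340,170,4)
c=snap('scene','s19.png');crop('s19.png','s19b.png',200,110,300,180,7)
go([.5051,-.0951,.21],77.3)"
```

```text
at [ 0.5028 -0.0992  0.12  ] [-179.48    0.38   77.48] F [-1.  -2.6  3.4] op 0.0091 t 12.38
shift [ 0.0039  0.0005 -0.09  ] turn 0.003 rows 2.2
```

View pics/s19b.png

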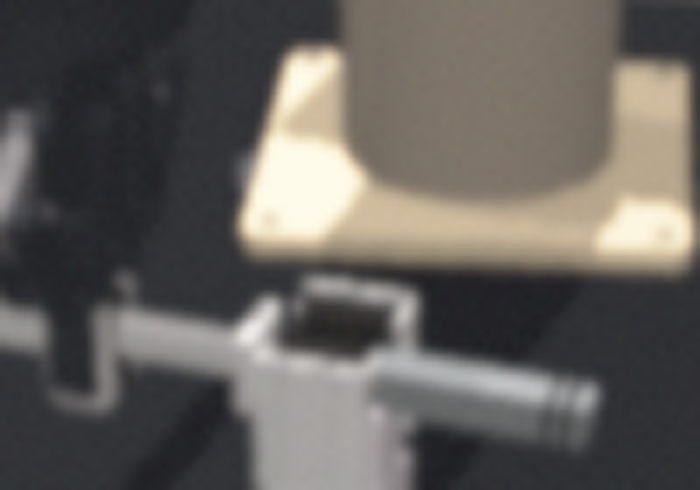

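View pics/w19a.png

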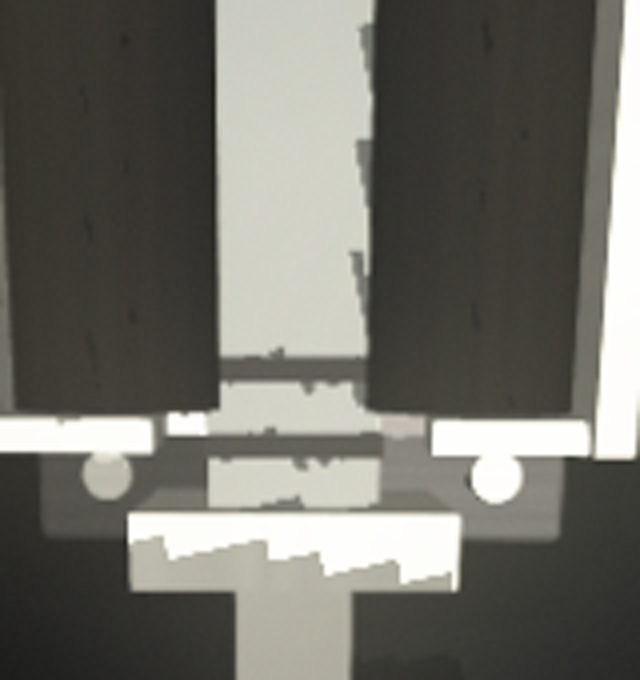

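{"name": "send_rows", "arguments": {
  "plan": [
    [0.0, 0, 0, 0.002, 0],
    [0.0, 0, 0, 0.004, 0],
    [0.0, 0, 0, 0.004, 0]
  ]
}}

```text
clock: 12.63
ee_pos: [0.5033, -0.0995, 0.1167]
ee_rot: [-179.6, 0.4, 77.5]
ft_force: [-1.8, -1.6, 8.5]
opening: 0.009
```

```bash
python3 -c "
from h import *
w=snap('wrist','w20.png');crop('w20.png','w20a.png',180,0,340,170,4)
c=snap('scene','s20.png');crop('s20.png','s20b.png',200,110,300,180,7)
go([.5051,-.0951,.21],77.3)"
```

```text
at [ 0.5033 -0.0995  0.1169] [-179.56    0.39   77.48] F [-1.2 -0.7  6.4] op 0.0089 t 12.73
shift [ 0.004   0.     -0.0931] turn 0.003 rows 2.2
```

View pics/s20b.png

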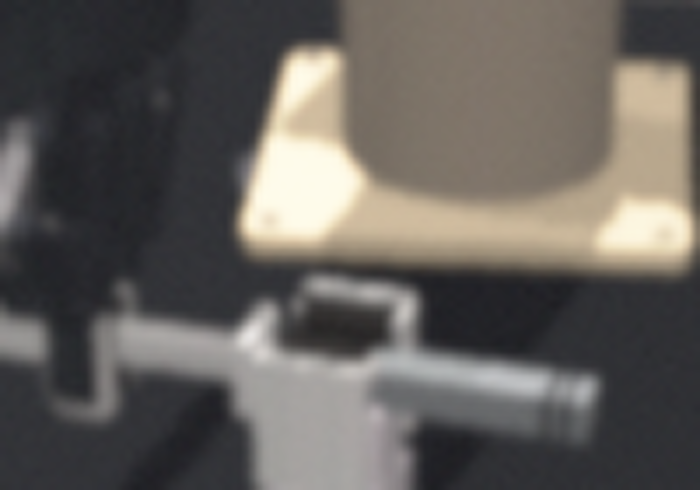

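View pics/w20a.png

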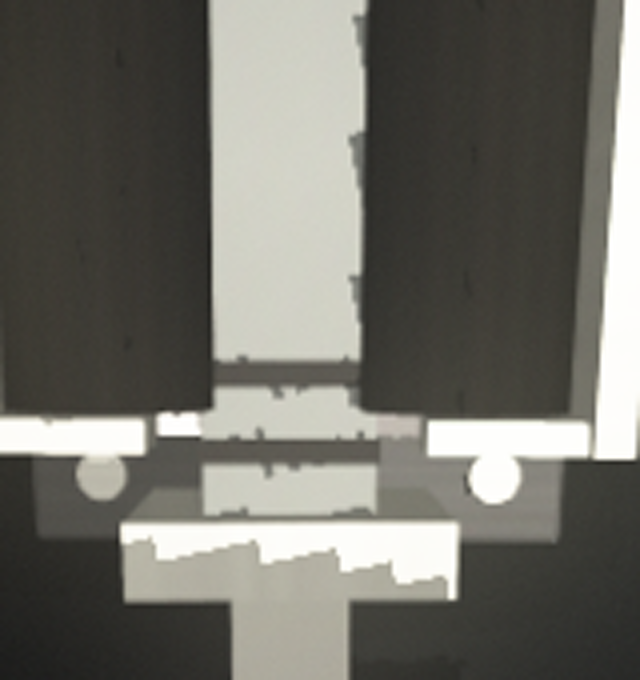

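{"name": "send_rows", "arguments": {
  "plan": [
    [0.0, 0, 0, -0.002, 0],
    [0.011, 0, 0, -0.002, 0],
    [0.02, 0, 0, -0.002, 0],
    [0.035, 0, 0, -0.002, 0],
    [0.04, 0, 0, -0.002, 0]
  ]
}}

```text
clock: 13.15
ee_pos: [0.503, -0.0993, 0.1184]
ee_rot: [-179.5, 0.4, 77.5]
ft_force: [-0.1, -0.5, 0.2]
opening: 0.0397
```

```bash
python3 -c "
from h import *
w=snap('wrist','w21.png')
c=snap('scene','s21.png');crop('s21.png','s21b.png',180,110,300,180,6)
go([.5051,-.0951,.21],77.3)"
```

```text
at [ 0.5031 -0.0994  0.1186] [-179.52    0.39   77.48] F [-0.2 -0.1  0.2] op 0.0399 t 13.25
shift [ 0.004   0.0003 -0.0915] turn 0.003 rows 2.2
```

View pics/s21b.png

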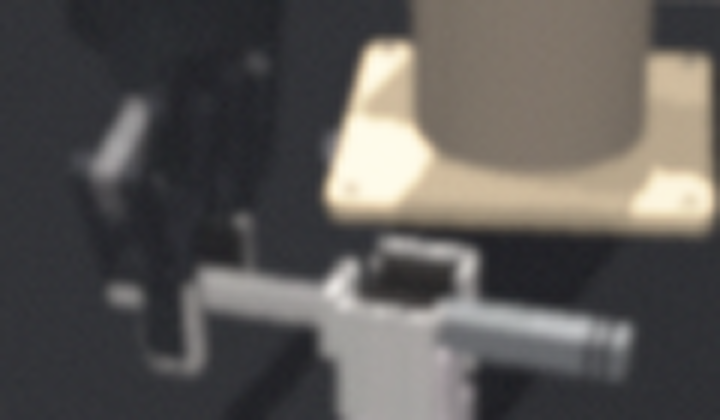

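View pics/w21.png

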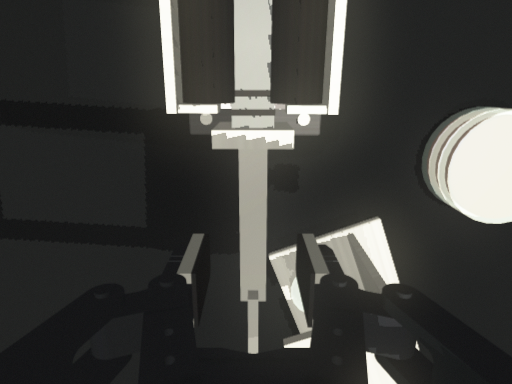

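{"name": "send_rows", "arguments": {
  "plan": [
    [0.04, 0, 0, -0.025, 0],
    [0.04, 0, 0, -0.055, 0],
    [0.04, 0, 0, -0.09, 0],
    [0.04, 0, 0, -0.12, 0],
    [0.04, 0, 0, -0.12, 0]
  ]
}}

```text
clock: 13.67
ee_pos: [0.5075, -0.0997, 0.2462]
ee_rot: [179.9, 0.4, 77.5]
ft_force: [0.6, 0.0, 1.2]
opening: 0.0399
```

```bash
python3 -c "
from h import *
import pickle
st=env.state();w=snap('wrist','w22.png');pickle.dump((st,w),open('w22.pkl','wb'))
c=snap('scene','s22.png');crop('s22.png','s22b.png',180,110,300,180,6)
go([.5051,-.0951,.21],77.3)"
```

```text
at [ 0.5053 -0.0991  0.2403] [-179.72    0.4    77.48] F [-0.7  0.2 -0.5] op 0.0397 t 13.77
shift [ 0.004  -0.0009  0.0303] turn 0.003 rows 0.7
```

View pics/s22b.png

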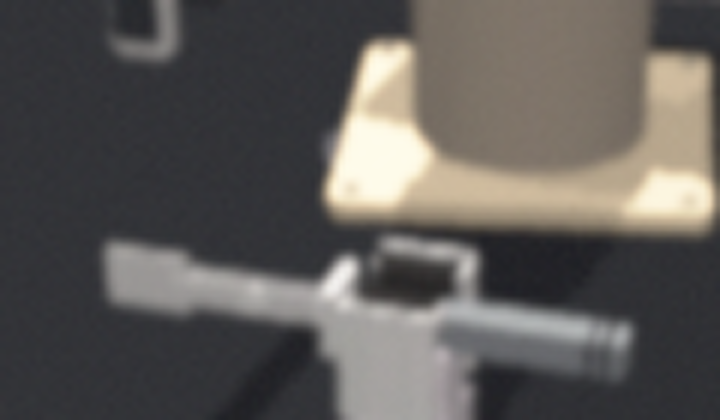

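View pics/w22.png

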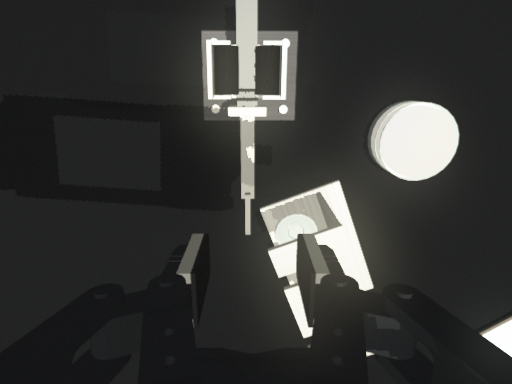

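```bash
python3 - <<'E'
from h import *
s=env.camera('scene'); p0=np.array([.5225,-.018,.177]); yaw=77.3
S=lambda x,y:(180+x/6-.42,110+y/6-.42)
a={n:onplane(s,*S(*q),p0,yaw) for n,q in dict(end=(620,351),tip=(105,276),sh=(250,294)).items()}
for n in a: print(n,a[n],(a[n]-p0)@[.22,.9755,0])
d=a['tip']-a['end'];print(np.linalg.norm(d),np.degrees(np.arctan2(d[2],np.hypot(d[0],d[1]))))
E
```

```text
end [0.53998876 0.05960373 0.17773982] 0.07954996278192412
tip [ 0.49589148 -0.13607131  0.17456427] -0.12103243844748313
sh [ 0.50886683 -0.07849515  0.1768379 ] -0.06201231374315118
0.20060751420368655 -0.9070115303163608
```

```bash
python3 -c "
from h import *
go([.5338,.0322,.24],77.3)"
```

```text
at [ 0.5043 -0.0988  0.2384] [-179.54    0.39   77.48] F [-0.3  0.6 -0.4] op 0.0399 t 13.82
shift [ 0.1342  0.0004 -0.0025] turn 0.003 rows 3.2
```

{"name": "send_rows", "arguments": {
  "plan": [
    [0.04, 0.035, 0, -0.003, 0],
    [0.04, 0.07, 0, -0.003, 0],
    [0.04, 0.105, 0, -0.003, 0],
    [0.04, 0.134, 0, -0.003, 0.003],
    [0.04, 0.134, 0, -0.003, 0.003]
  ]
}}

```text
clock: 14.23
ee_pos: [0.5326, 0.0368, 0.2379]
ee_rot: [-179.3, 0.3, 77.5]
ft_force: [0.5, 0.3, -0.6]
opening: 0.0402
```

{"name": "send_rows", "arguments": {
  "plan": [
    [0.04, 0, 0, 0.03, 0],
    [0.04, 0, 0, 0.06, 0],
    [0.04, 0, 0, 0.06, 0]
  ]
}}

```text
clock: 14.48
ee_pos: [0.5266, 0.0369, 0.1692]
ee_rot: [-178.6, 0.5, 77.6]
ft_force: [-0.3, -0.5, -1.0]
opening: 0.04
```

```bash
python3 -c "
from h import *
w=snap('wrist','w23.png')
c=snap('scene','s23.png');crop('s23.png','s23b.png',200,80,320,180,6)
go([.5338,.0322,.12],77.3)"
```

```text
at [0.5298 0.0364 0.1757] [-179.      0.38   77.51] F [-0.3 -1.1  0.5] op 0.0401 t 14.58
shift [-0.0029  0.0058  0.0556] turn 0.004 rows 1.3
```

View pics/s23b.png

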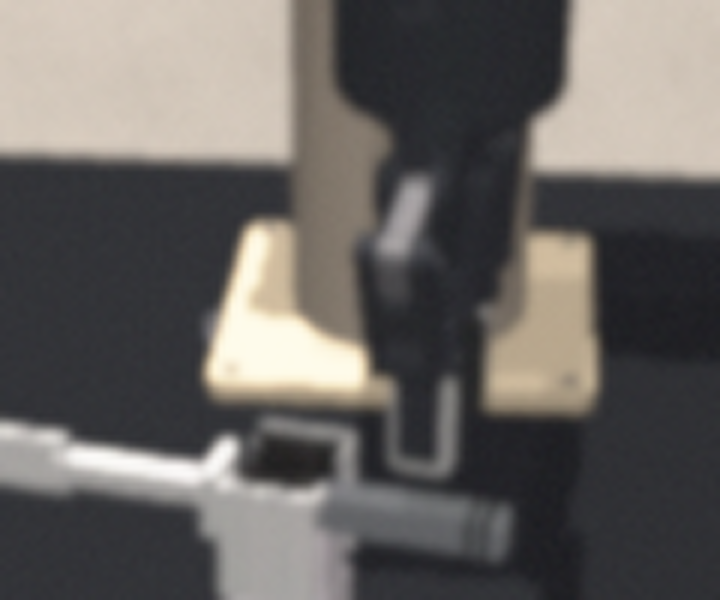

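View pics/w23.png

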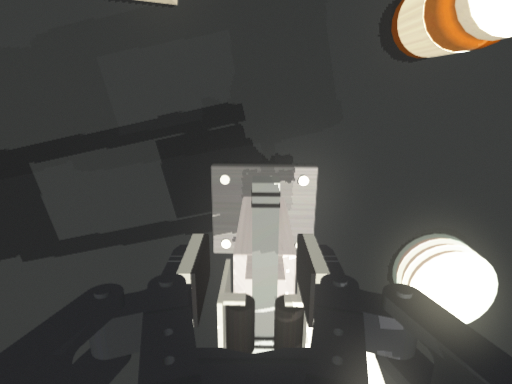

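{"name": "send_rows", "arguments": {
  "plan": [
    [0.04, -0.002, 0.005, 0.005, 0],
    [0.04, -0.003, 0.0055, 0.025, 0],
    [0.04, -0.003, 0.0055, 0.045, 0],
    [0.04, -0.003, 0.0055, 0.055, 0],
    [0.04, -0.003, 0.0055, 0.055, 0]
  ]
}}

```text
clock: 15.0
ee_pos: [0.5325, 0.0317, 0.119]
ee_rot: [-178.8, 0.4, 77.5]
ft_force: [-0.3, 0.5, -1.2]
opening: 0.04
```

```bash
python3 -c "
from h import *
w=snap('wrist','w24.png')
c=snap('scene','s24.png');crop('s24.png','s24b.png',200,80,320,180,6)
go([.5338,.0322,.12],77.3)"
```

```text
at [0.5341 0.0319 0.1216] [-179.04    0.37   77.49] F [0.3 0.1 0.5] op 0.0399 t 15.1
shift [ 0.0003 -0.0003  0.0016] turn 0.003 rows 0.0
```

View pics/s24b.png

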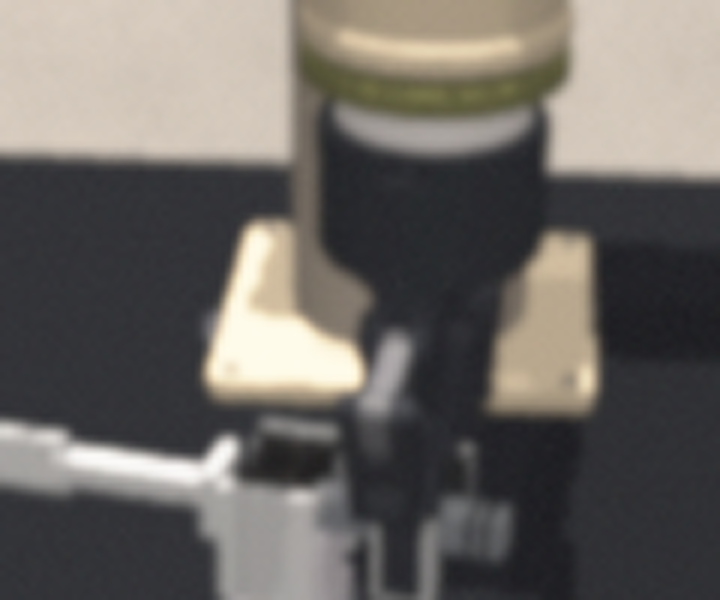

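View pics/w24.png

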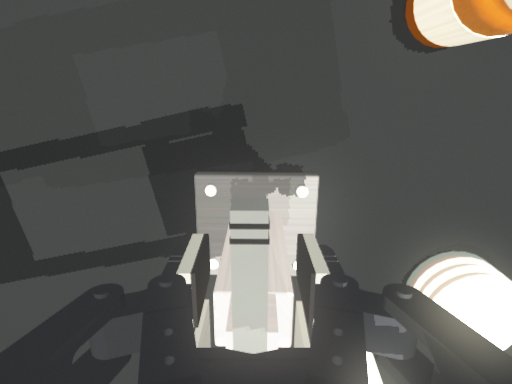

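{"name": "send_rows", "arguments": {
  "plan": [
    [0.025, 0, 0, 0, 0],
    [0.01, 0, 0, 0, 0],
    [0.0, 0, 0, 0, 0],
    [0.0, 0, 0, 0, 0],
    [0.0, 0, 0, 0, 0]
  ]
}}

```text
clock: 15.52
ee_pos: [0.5351, 0.0319, 0.1236]
ee_rot: [-179.2, 0.3, 77.5]
ft_force: [-2.8, 0.9, 5.5]
opening: 0.0127
```

{"name": "send_rows", "arguments": {
  "plan": [
    [0.0, 0, 0, -0.005, 0],
    [0.0, 0, 0, -0.012, 0],
    [0.0, 0, 0, -0.02, 0],
    [0.0, 0, 0, -0.028, 0],
    [0.0, 0, 0, -0.036, 0]
  ]
}}

```text
clock: 15.93
ee_pos: [0.5364, 0.0319, 0.1612]
ee_rot: [-179.3, 0.3, 77.5]
ft_force: [0.5, 0.2, -0.4]
opening: 0.0132
```

```bash
python3 -c "
from h import *
w=snap('wrist','w25.png')
c=snap('scene','s25.png');crop('s25.png','s25b.png',180,80,320,180,5)
go([.5338,.0322,.12],77.3)"
```

```text
at [0.5375 0.0319 0.1624] [-179.45    0.3    77.5 ] F [ 0.8  0.4 -1. ] op 0.0131 t 16.03
shift [-0.0003 -0.0033  0.0425] turn 0.003 rows 1.0
```

View pics/s25b.png

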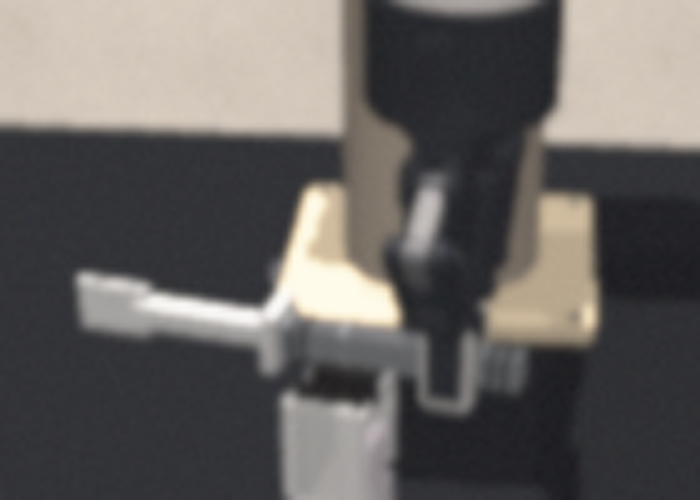

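View pics/w25.png

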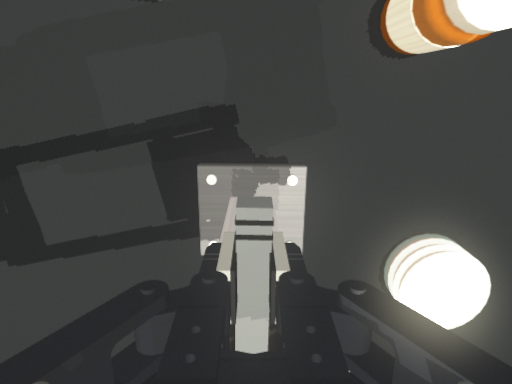

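{"name": "send_rows", "arguments": {
  "plan": [
    [0.0, 0.005, 0, -0.03, 0],
    [0.0, 0.005, 0, -0.06, -0.1],
    [0.0, 0.005, 0.005, -0.08, -0.22],
    [0.0, 0.0, 0.01, -0.08, -0.34],
    [0.0, -0.01, 0.015, -0.08, -0.46]
  ]
}}

```text
clock: 16.45
ee_pos: [0.5526, 0.0197, 0.2449]
ee_rot: [-179.7, 0.1, 104.3]
ft_force: [-0.0, 0.5, -2.0]
opening: 0.013
```

```bash
python3 -c "
from h import *
go([.5685,-.028,.23],167.3)"
```

```text
at [0.5526 0.0197 0.2449] [-1.7965e+02  9.0000e-02  1.0427e+02] F [-0.   0.5 -2. ] op 0.013 t 16.45
shift [-0.0501  0.0037  0.015 ] turn -1.1 rows 8.8
```

{"name": "send_rows", "arguments": {
  "plan": [
    [0.0, -0.01, 0.001, 0.0, -0.12],
    [0.0, -0.02, 0.002, 0.0, -0.24],
    [0.0, -0.03, 0.003, 0.0, -0.36],
    [0.0, -0.04, 0.004, 0.0, -0.48],
    [0.0, -0.05, 0.004, 0.0, -0.6]
  ]
}}

```text
clock: 16.87
ee_pos: [0.5692, -0.0283, 0.2449]
ee_rot: [-179.7, -0.1, 139.0]
ft_force: [-0.6, -0.7, -0.5]
opening: 0.013
```

{"name": "send_rows", "arguments": {
  "plan": [
    [0.0, 0, 0, 0, -0.12],
    [0.0, 0, 0, 0, -0.24],
    [0.0, 0, 0, 0, -0.36],
    [0.0, 0, 0, 0, -0.48],
    [0.0, 0, 0, 0, -0.5]
  ]
}}

```text
clock: 17.28
ee_pos: [0.5694, -0.0285, 0.2449]
ee_rot: [-179.8, -0.2, 168.0]
ft_force: [-0.5, 0.4, -0.9]
opening: 0.0131
```

```bash
python3 -c "
from h import *
w=snap('wrist','w26.png')
c=snap('scene','s26.png');crop('s26.png','s26b.png',180,60,320,220,4)
go([.5685,-.028,.19],167.3)"
```

```text
at [ 0.5693 -0.0284  0.2449] [-179.76   -0.24  167.47] F [ 0.3 -0.3 -0.5] op 0.013 t 17.38
shift [0.0006 0.0004 0.0549] turn 0.003 rows 1.3
```

View pics/s26b.png

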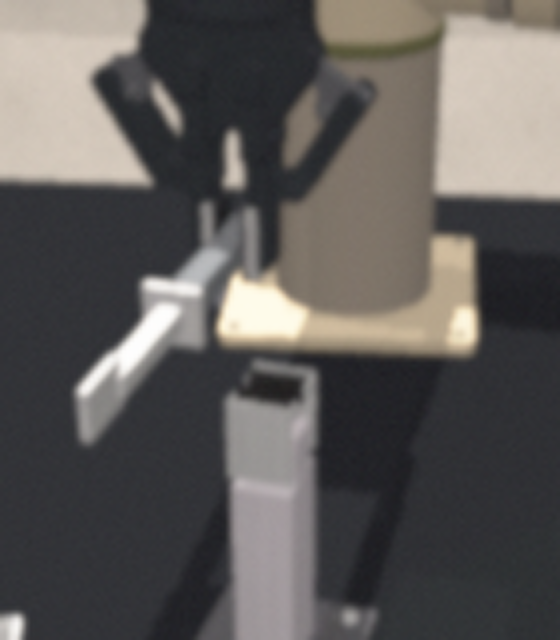

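View pics/w26.png

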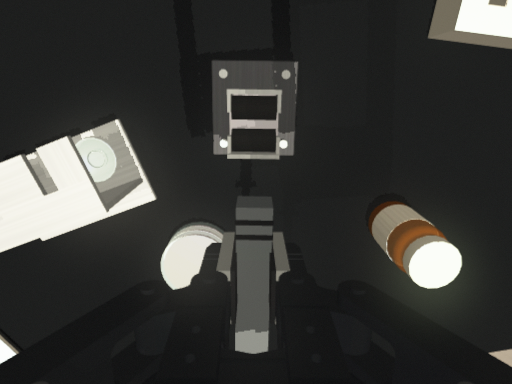

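{"name": "send_rows", "arguments": {
  "plan": [
    [0.0, 0.002, 0, 0.03, 0],
    [0.0, 0.004, 0, 0.06, 0],
    [0.0, 0.006, 0, 0.085, 0],
    [0.0, 0.006, 0, 0.087, 0],
    [0.0, 0.006, 0, 0.087, 0]
  ]
}}

```text
clock: 17.8
ee_pos: [0.5615, -0.0271, 0.1563]
ee_rot: [-179.7, -0.5, 167.3]
ft_force: [0.1, 0.5, -0.3]
opening: 0.0127
```

```bash
python3 -c "
from h import *
w=snap('wrist','w27.png')
c=snap('scene','s27.png');crop('s27.png','s27b.png',180,80,320,240,4)
go([.5640,-.028,.155],167.3)"
```

```text
at [ 0.5641 -0.0275  0.1599] [-1.7977e+02 -1.0000e-01  1.6739e+02] F [ 0.5  1.3 -0.2] op 0.013 t 17.9
shift [ 0.     -0.0005  0.0049] turn 0.002 rows 0.1
```

View pics/s27b.png

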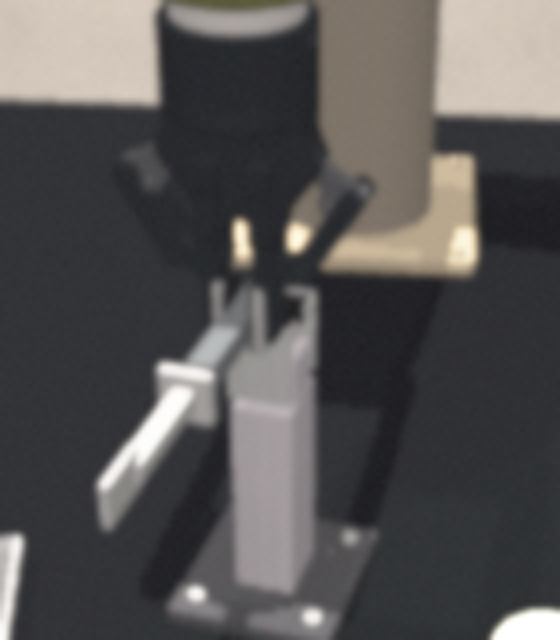

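View pics/w27.png

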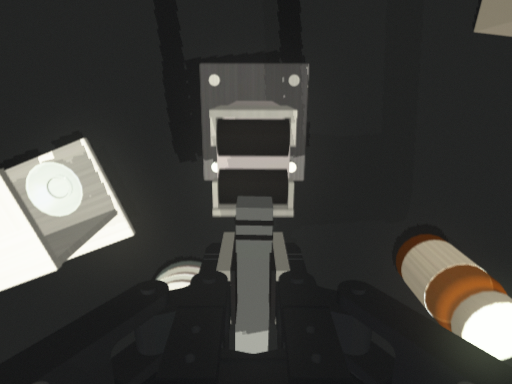

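{"name": "send_rows", "arguments": {
  "plan": [
    [0.0, 0, 0, 0.006, 0],
    [0.0, 0, 0, 0.012, 0],
    [0.0, 0, 0, 0.018, 0],
    [0.0, 0, 0, 0.024, 0],
    [0.0, 0, 0, 0.024, 0]
  ]
}}

```text
clock: 18.32
ee_pos: [0.5679, -0.0278, 0.1401]
ee_rot: [-179.8, 0.4, 167.4]
ft_force: [2.8, 1.4, 13.8]
opening: 0.0127
```

```bash
python3 -c "
from h import *
w=snap('wrist','w28.png')
c=snap('scene','s28.png');crop('s28.png','s28b.png',180,80,320,240,4)
go([.5640,-.028,.155],167.3)"
```

```text
at [ 0.5679 -0.0278  0.1402] [-179.84    0.42  167.37] F [ 3.3  1.4 13.2] op 0.0128 t 18.42
shift [ 0.0036 -0.0011 -0.0148] turn 0.001 rows 0.4
```

View pics/s28b.png

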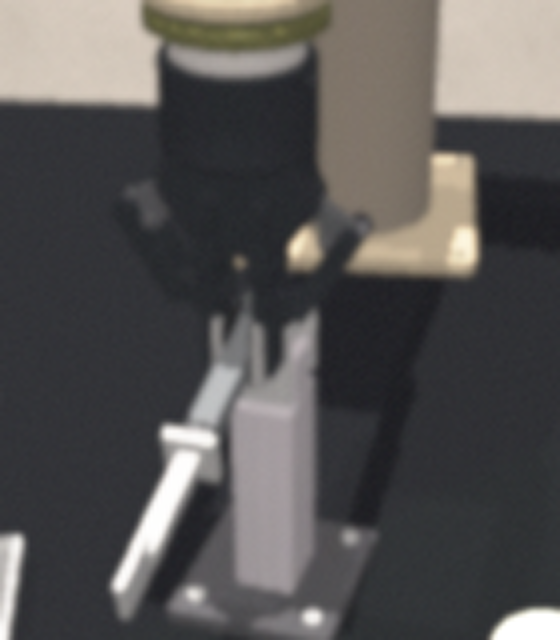

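View pics/w28.png

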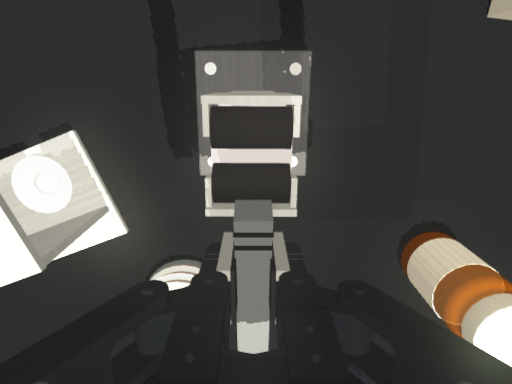

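{"name": "send_rows", "arguments": {
  "plan": [
    [0.0, 0.002, 0, 0.005, 0],
    [0.0, 0.004, 0, 0.01, 0],
    [0.0, 0.004, 0, 0.015, 0],
    [0.0, 0.004, 0, 0.02, 0],
    [0.0, 0.004, 0, 0.02, 0]
  ]
}}

```text
clock: 18.83
ee_pos: [0.5708, -0.0282, 0.1264]
ee_rot: [-179.9, 1.3, 167.3]
ft_force: [13.8, -3.3, 12.0]
opening: 0.013
```

```bash
python3 -c "
from h import *
w=snap('wrist','w29.png')
c=snap('scene','s29.png');crop('s29.png','s29b.png',180,80,320,240,4)
go([.5640,-.028,.155],167.3)"
```

```text
at [ 0.571  -0.0283  0.1263] [-179.91    1.34  167.34] F [14.6 -2.1 14. ] op 0.0129 t 18.93
shift [ 0.0062 -0.0013 -0.0288] turn 0.001 rows 0.7
```

View pics/s29b.png

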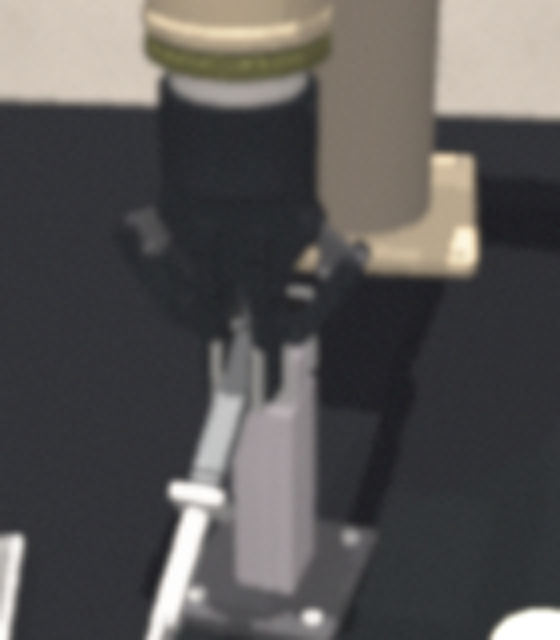

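View pics/w29.png

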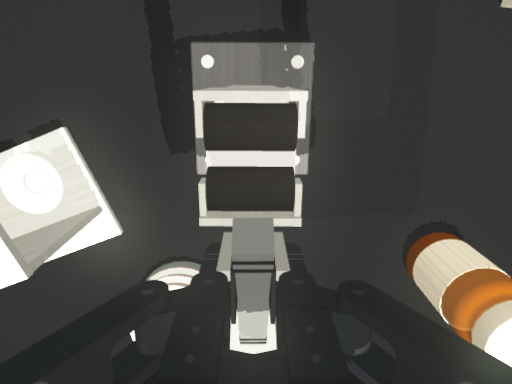

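```bash
python3 - <<'E'
from h import *
crop('s29.png','s29c.png',200,150,280,270,6)
s=env.camera('scene'); st=env.state()
S=lambda x,y:(180+x/4-.375,80+y/4-.375)
a=onplane(s,*S(197,493),st['ee_pos'],167.35); b=onplane(s,*S(222,410),st['ee_pos'],167.35)
print(a,b); d=a-b; print(np.linalg.norm(d),np.degrees(np.arctan2(d[2],np.hypot(d[0],d[1]))))
E
```

```text
[ 0.63939733 -0.04359731  0.15215365] [ 0.60205792 -0.03521674  0.17717935]
0.045724735390907725 -33.18280313267255
```

View pics/s29c.png

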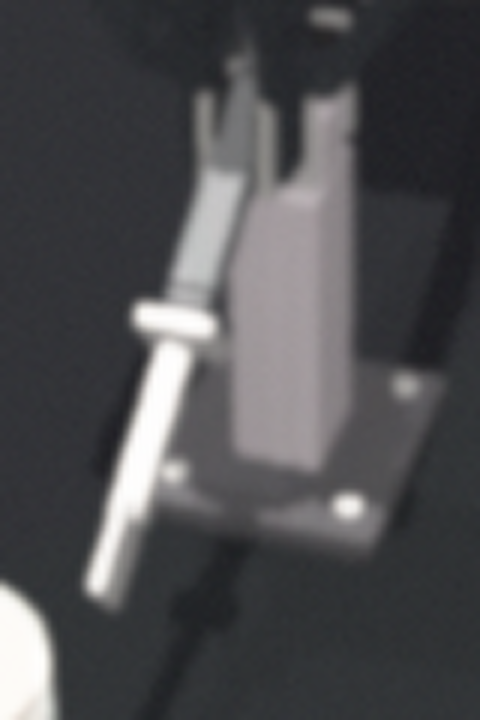

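```bash
python3 - <<'E'
from h import *
s=env.camera('scene'); st=env.state(); g=st['ee_pos']+[0,0,.057]; u=-np.array([np.cos(np.radians(167.35)),np.sin(np.radians(167.35)),0])
for ph in (35,40,45,50,55,60,65):
    d=u*np.cos(np.radians(ph))-np.array([0,0,np.sin(np.radians(ph))])
    print(ph,proj(s,g+d*.080),proj(s,g+d*.172),(g+d*.172)[2])
E
```

```text
35 [229.96377608 207.49876671] [217.20016723 251.9252714 ] 0.08469119518303476
40 [230.8195134 208.4732849] [219.34094656 253.229331  ] 0.07278687336932994
45 [231.73344837 209.14585203] [221.5650805  253.84028211] 0.061723975871328524
50 [232.69676765 209.51897932] [223.84913556 253.79220563] 0.051586698018950466
55 [233.70068237 209.59761937] [226.17153059 253.12259239] 0.04245219061770811
60 [234.7365224  209.38888298] [228.512619   251.87105933] 0.03438997278449127
65 [235.7958148  208.90175768] [230.85469482 250.07826649] 0.027461402865110895
```

{"name": "send_rows", "arguments": {
  "plan": [
    [0.0, 0.004, 0, 0.003, 0],
    [0.0, 0.007, 0, 0.003, 0],
    [0.0, 0.01, 0, 0.003, 0],
    [0.0, 0.012, 0, 0.003, 0],
    [0.0, 0.012, 0, 0.003, 0]
  ]
}}

```text
clock: 19.45
ee_pos: [0.5675, -0.0274, 0.1299]
ee_rot: [-180.0, 2.4, 167.3]
ft_force: [17.0, -4.4, 12.6]
opening: 0.0129
```

```bash
python3 - <<'E'
from h import *
w=snap('wrist','w30.png')
s=snap('scene','s30.png');crop('s30.png','s30c.png',200,150,280,270,6)
st=env.state(); g=st['ee_pos']+[0,0,.057]; u=-np.array([np.cos(np.radians(167.35)),np.sin(np.radians(167.35)),0])
for ph in (35,45,55,65,75):
    d=u*np.cos(np.radians(ph))-np.array([0,0,np.sin(np.radians(ph))])
    print(ph,proj(s,g+d*.172)-proj(s,g+d*.080),(g+d*.172)[2])
go([.5640,-.028,.155],167.3)
E
```

```text
35 [-12.72166037  44.27142246] 0.08825232204616691
45 [-10.14442637  44.59598694] 0.06528510273446067
55 [-7.52178153 43.48039419] 0.046013317480840255
65 [-4.94852311 41.1814023 ] 0.031022529728243042
75 [-2.49211148 37.94458488] 0.020768226976827092
at [ 0.5675 -0.0274  0.1299] [-179.97    2.41  167.29] F [18.1 -4.3 13.2] op 0.0127 t 19.55
shift [ 0.0022 -0.0014 -0.0252] turn -0.0 rows 0.6
```

View pics/s30c.png

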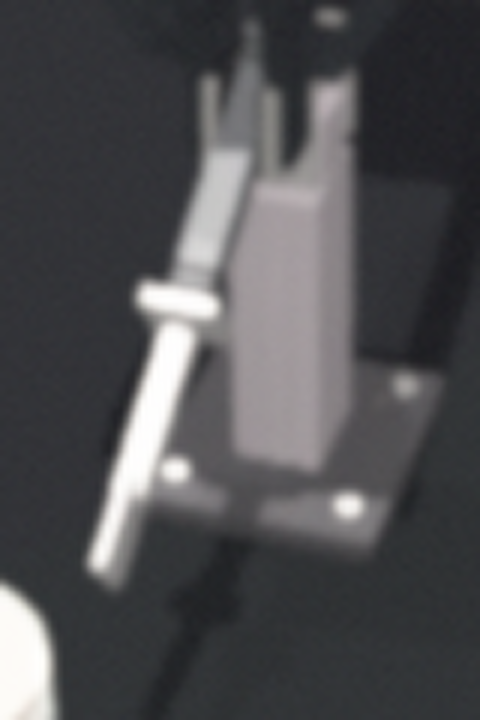

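View pics/w30.png

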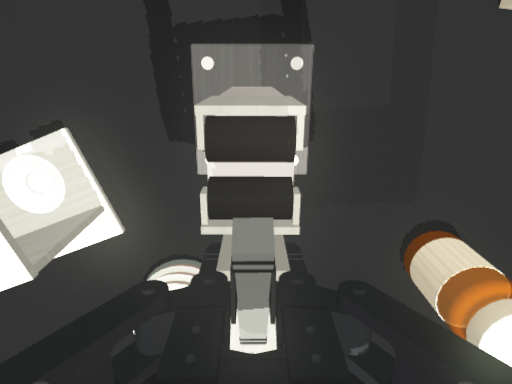

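{"name": "send_rows", "arguments": {
  "plan": [
    [0.0, -0.004, 0, -0.01, 0],
    [0.0, -0.008, 0, -0.03, 0],
    [0.0, -0.01, 0, -0.06, 0],
    [0.0, -0.01, 0, -0.09, 0],
    [0.0, -0.01, 0, -0.12, 0]
  ]
}}

```text
clock: 19.97
ee_pos: [0.5722, -0.0284, 0.2515]
ee_rot: [-180.0, 2.4, 167.3]
ft_force: [0.5, 0.8, -1.2]
opening: 0.0129
```

```bash
python3 - <<'E'
from h import *
# point in front of rack
f=np.array([.5405,-.2215]);rx=np.array([.9895,.1444]);ry=np.array([-.1444,.9895])
p=f+rx*(-.03-.15)+ry*.024; print(p)
go([p[0],p[1],.24],188.3)
E
```

```text
[ 0.3589244 -0.223744 ]
at [ 0.5722 -0.0284  0.2515] [-179.96    2.41  167.27] F [ 0.5  0.8 -1.2] op 0.0129 t 19.97
shift [ 0.1653 -0.2375  0.0047] turn -0.367 rows 6.9
```

{"name": "send_rows", "arguments": {
  "plan": [
    [0.0, -0.005, -0.03, -0.01, -0.07],
    [0.0, -0.0, -0.065, -0.02, -0.15],
    [0.0, 0.015, -0.1, -0.02, -0.22],
    [0.0, 0.045, -0.13, -0.02, -0.29],
    [0.0, 0.075, -0.155, -0.02, -0.36]
  ]
}}

```text
clock: 20.38
ee_pos: [0.4632, -0.1646, 0.2685]
ee_rot: [-179.1, 2.3, -171.9]
ft_force: [-0.2, -1.4, 0.0]
opening: 0.013
```

```bash
python3 - <<'E'
from h import *
go([.359,-.2237,.24],188.3)
E
```

```text
at [ 0.4632 -0.1646  0.2685] [-179.06    2.26 -171.93] F [-0.2 -1.4  0. ] op 0.013 t 20.38
shift [ 0.1125 -0.0435  0.0248] turn -0.004 rows 3.0
```

{"name": "send_rows", "arguments": {
  "plan": [
    [0.0, 0.037, -0.014, 0.005, 0],
    [0.0, 0.075, -0.03, 0.015, 0],
    [0.0, 0.112, -0.043, 0.025, 0],
    [0.0, 0.112, -0.043, 0.025, 0]
  ]
}}

```text
clock: 20.72
ee_pos: [0.3537, -0.2253, 0.2369]
ee_rot: [-179.1, 2.0, -172.3]
ft_force: [-0.1, 0.3, -0.8]
opening: 0.0128
```

```bash
python3 - <<'E'
from h import *
w=snap('wrist','w31.png')
s=snap('scene','s31.png');crop('s31.png','s31c.png',60,60,220,220,4)
t=snap('top','t31.png');crop('t31.png','t31c.png',270,180,410,330,4)
go([.359,-.2237,.24],188.3)
E
```

```text
at [ 0.3595 -0.2236  0.2403] [-179.01    2.33 -172.05] F [0.9 0.2 0. ] op 0.0128 t 20.87
shift [ 0.0005 -0.      0.0002] turn -0.006 rows 0.0
```

View pics/s31c.png

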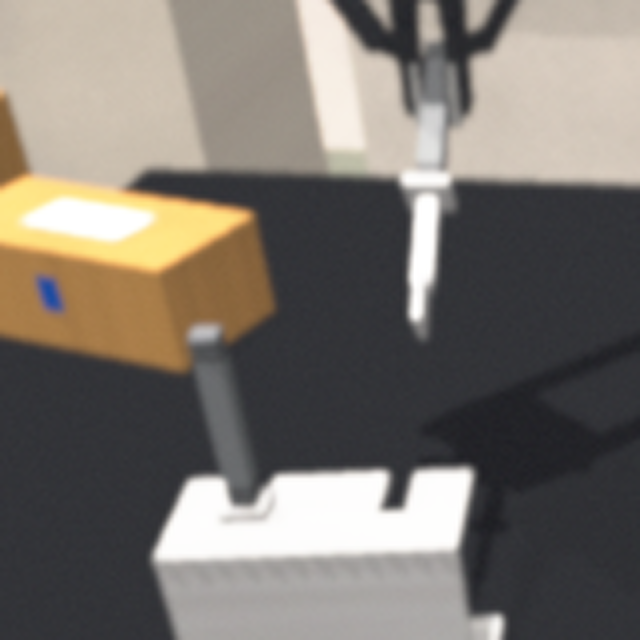

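View pics/t31c.png

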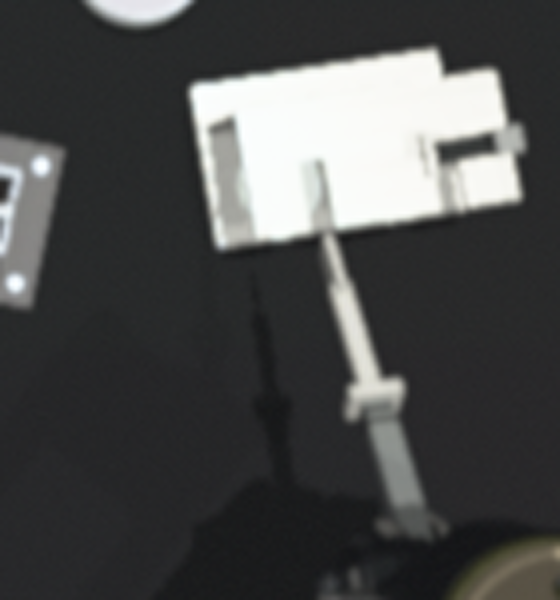

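View pics/w31.png

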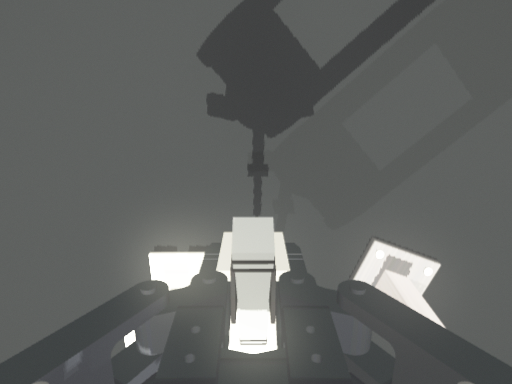

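```bash
cat > ang.py <<'E'
from h import *
def ang(tip,col,stip,tcol):
    pass
E
python3 - <<'E'
from h import *
s=env.camera('scene');t=env.camera('top')
S=lambda x,y:(60+x/4-.375,60+y/4-.375);T=lambda x,y:(270+x/4-.375,180+y/4-.375)
a,e=tri([ray(s,*S(420,335)),ray(t,*T(327,236))]);b,e2=tri([ray(s,*S(428,187)),ray(t,*T(377,398))])
print(a,b,e[0],e2[0]); d=a-b;print(np.linalg.norm(d),np.degrees(np.arctan2(-d[2],np.hypot(d[0],d[1]))),np.degrees(np.arctan2(d[1],d[0])))
E
```

```text
[ 0.50158049 -0.20680498  0.20555522] [ 0.4198715  -0.21732342  0.25892894] 0.0017590650965866221 0.0009626450743351812
0.09816186119398292 32.93803625725014 7.335373385072279
```

```bash
python3 - <<'E'
from h import *
E=np.array([.5405,-.2215])+np.array([.9895,.1444])*-.03+np.array([-.1444,.9895])*.022; print(E)
rx=np.array([.9895,.1444])
for h,z in [(-.164,.24),(-.164,.115),(-.1,.115)]:
    p=E+rx*h; go([p[0],p[1],z],188.3)
E
```

```text
[ 0.5076382 -0.204063 ]
at [ 0.3605 -0.223   0.2407] [-179.      2.34 -171.89] F [-0.1  0.1 -1.1] op 0.0128 t 20.97
shift [ 0.0157 -0.0025  0.0001] turn -0.003 rows 0.4
at [ 0.3605 -0.223   0.2407] [-179.      2.34 -171.89] F [-0.1  0.1 -1.1] op 0.0128 t 20.97
shift [ 0.0208 -0.0004  0.1249] turn -0.003 rows 3.0
at [ 0.3605 -0.223   0.2407] [-179.      2.34 -171.89] F [-0.1  0.1 -1.1] op 0.0128 t 20.97
shift [-4.310e-02 -1.000e-04  1.275e-01] turn -0.003 rows 3.2
```

{"name": "send_rows", "arguments": {
  "plan": [
    [0.0, 0.016, -0.002, 0.0, 0],
    [0.0, 0.018, -0.002, 0.035, 0],
    [0.0, 0.019, -0.001, 0.075, 0],
    [0.0, 0.021, 0, 0.115, 0],
    [0.0, 0.021, 0, 0.125, 0]
  ]
}}

```text
clock: 21.38
ee_pos: [0.3431, -0.224, 0.1089]
ee_rot: [-179.4, 2.0, -171.8]
ft_force: [-1.0, 1.2, -2.0]
opening: 0.0126
```

```bash
python3 - <<'E'
from h import *
s=snap('scene','s32.png');crop('s32.png','s32c.png',60,80,220,240,4)
E=np.array([.5076,-.2041])
rx=np.array([.9895,.1444])
for h,z in [(-.1,.115),(-.075,.14),(-.051,.157)]:
    p=E+rx*h; go([p[0],p[1],z],188.3)
E
```

```text
at [ 0.3431 -0.2242  0.1096] [-179.4     2.01 -171.78] F [-0.8  0.8 -2.1] op 0.0129 t 21.43
shift [-0.0658 -0.0038 -0.003 ] turn -0.001 rows 1.6
at [ 0.3431 -0.2242  0.1096] [-179.4     2.01 -171.78] F [-0.8  0.8 -2.1] op 0.0129 t 21.43
shift [-0.0917 -0.0041 -0.0271] turn -0.001 rows 2.3
at [ 0.3431 -0.2242  0.1096] [-179.4     2.01 -171.78] F [-0.8  0.8 -2.1] op 0.0129 t 21.43
shift [-0.1162 -0.0042 -0.0433] turn -0.001 rows 3.0
```

View pics/s32c.png

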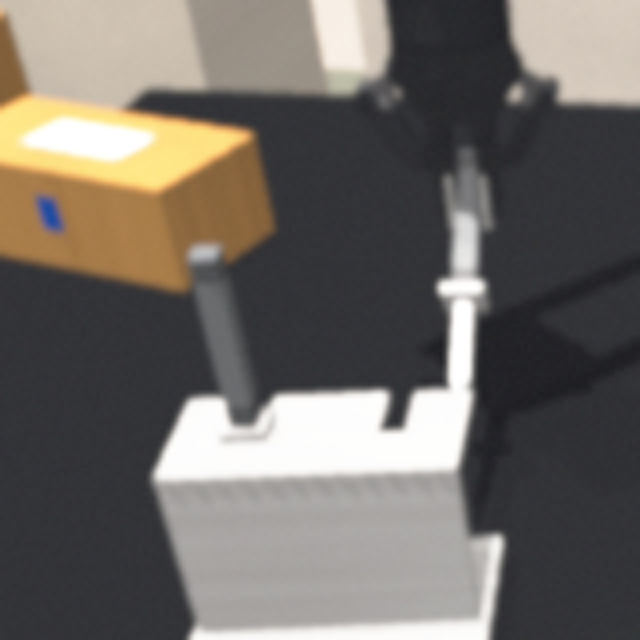

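{"name": "send_rows", "arguments": {
  "plan": [
    [0.0, -0.0, -0.011, -0.003, 0],
    [0.0, -0.025, -0.011, -0.003, 0],
    [0.0, -0.05, -0.011, -0.003, 0],
    [0.0, -0.066, -0.011, -0.004, 0],
    [0.0, -0.066, -0.011, -0.004, 0]
  ]
}}

```text
clock: 21.85
ee_pos: [0.413, -0.2254, 0.1184]
ee_rot: [-179.3, 2.1, -171.6]
ft_force: [-0.4, 0.9, -3.1]
opening: 0.013
```

```bash
python3 - <<'E'
from h import *
w=snap('wrist','w33.png')
s=snap('scene','s33.png');crop('s33.png','s33c.png',60,80,220,240,4)
t=snap('top','t33.png');crop('t33.png','t33c.png',270,180,410,330,4)
E=np.array([.5076,-.2041])
rx=np.array([.9895,.1444])
for h,z in [(-.1,.115),(-.075,.14),(-.051,.157)]:
    p=E+rx*h; go([p[0],p[1],z],188.3)
E
```

```text
at [ 0.4107 -0.2258  0.1176] [-179.34    2.09 -171.7 ] F [ 0.2  0.8 -1.4] op 0.0127 t 22.0
shift [0.001  0.0075 0.0025] turn 0.0 rows 0.2
at [ 0.4107 -0.2258  0.1176] [-179.34    2.09 -171.7 ] F [ 0.2  0.8 -1.4] op 0.0127 t 22.0
shift [-0.0249  0.0073 -0.0216] turn 0.0 rows 0.8
at [ 0.4107 -0.2258  0.1176] [-179.34    2.09 -171.7 ] F [ 0.2  0.8 -1.4] op 0.0127 t 22.0
shift [-0.0495  0.0071 -0.0377] turn 0.0 rows 1.5
```

View pics/s33c.png

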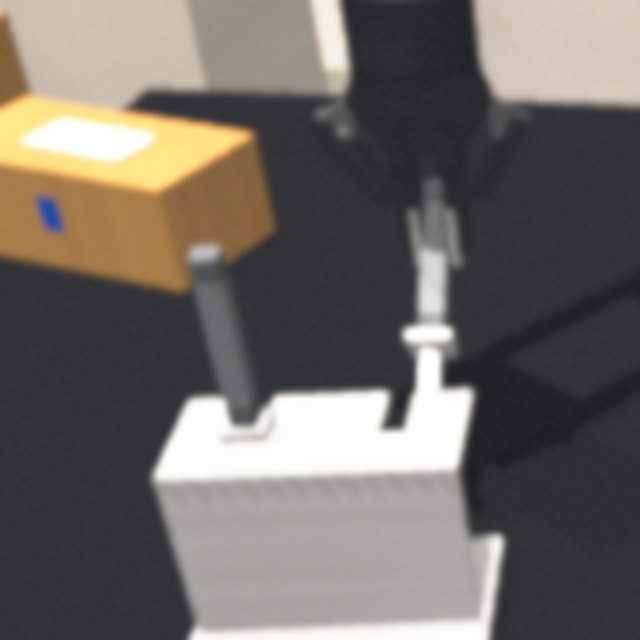

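View pics/t33c.png

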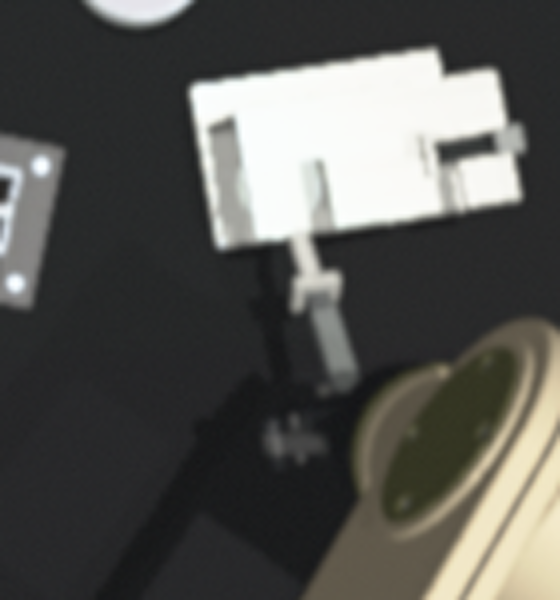

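View pics/w33.png

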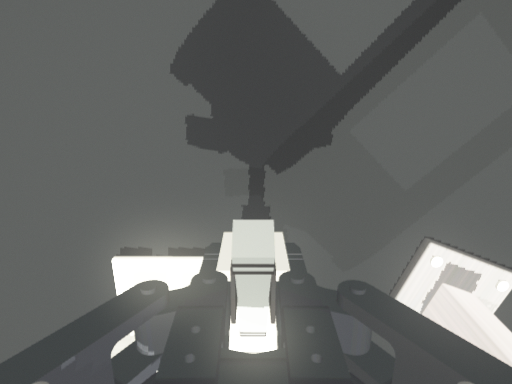

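{"name": "send_rows", "arguments": {
  "plan": [
    [0.0, 0.003, 0.006, 0.0, 0],
    [0.0, -0.008, 0.006, -0.002, 0],
    [0.0, -0.017, 0.006, -0.012, 0],
    [0.0, -0.025, 0.006, -0.022, 0],
    [0.0, -0.033, 0.006, -0.028, 0]
  ]
}}

```text
clock: 22.42
ee_pos: [0.4402, -0.2145, 0.1469]
ee_rot: [-179.4, 1.9, -171.7]
ft_force: [-5.8, 1.4, -4.9]
opening: 0.0129
```

{"name": "send_rows", "arguments": {
  "plan": [
    [0.0, -0.008, 0, -0.004, 0],
    [0.0, -0.016, 0, -0.009, 0],
    [0.0, -0.025, 0, -0.012, 0],
    [0.0, -0.034, 0, -0.015, 0]
  ]
}}

```text
clock: 22.75
ee_pos: [0.4724, -0.2095, 0.1632]
ee_rot: [-179.4, 1.8, -171.8]
ft_force: [-4.8, -0.6, -2.1]
opening: 0.0129
```

```bash
python3 - <<'E'
from h import *
s=snap('scene','s34.png');crop('s34.png','s34c.png',60,60,220,220,4)
t=snap('top','t34.png');crop('t34.png','t34c.png',270,180,410,330,4)
E=np.array([.5076,-.2041])
rx=np.array([.9895,.1444]);st=env.state();print('h',(st['ee_pos'][:2]-E)@rx,'y',(st['ee_pos'][:2]-E)@[-.1444,.9895])
for h,z in [(-.024,.167),(0,.17)]:
    p=E+rx*h; go([p[0],p[1],z],188.3)
E
```

```text
h -0.03431933636123415 y -0.00040418129668940827
at [ 0.4737 -0.2095  0.1637] [-179.38    1.94 -171.72] F [-3.7 -0.9 -0.1] op 0.013 t 22.85
shift [-0.0104  0.0004 -0.0029] turn -0.0 rows 0.3
at [ 0.4737 -0.2095  0.1637] [-179.38    1.94 -171.72] F [-3.7 -0.9 -0.1] op 0.013 t 22.85
shift [-0.0345  0.0004 -0.0051] turn -0.0 rows 0.8
```

View pics/s34c.png

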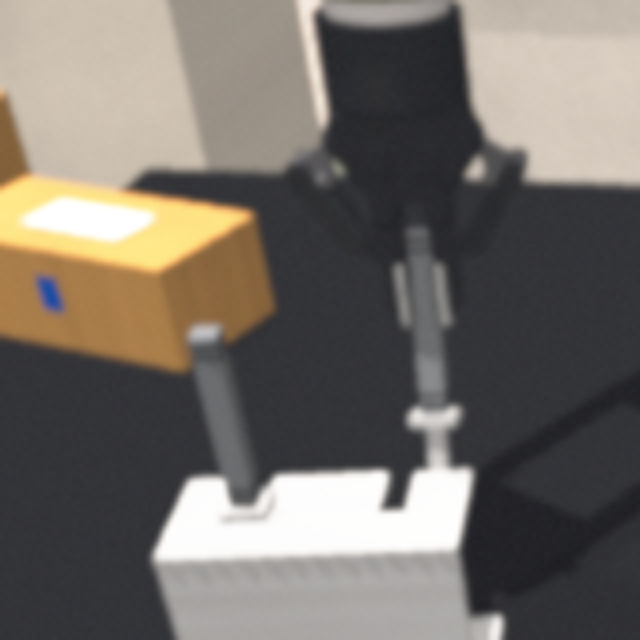

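View pics/t34c.png

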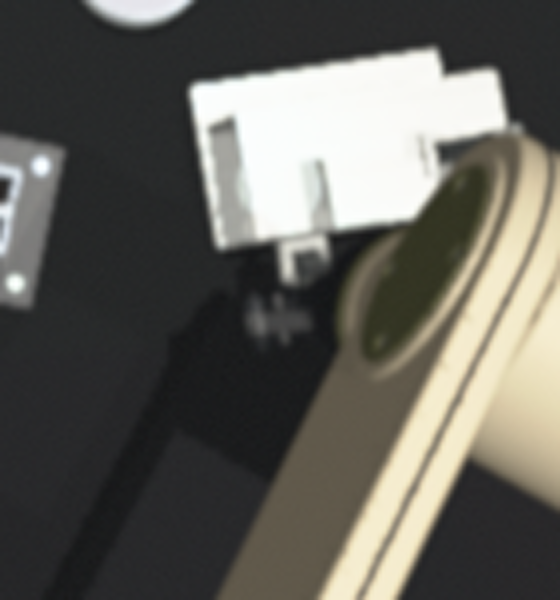

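{"name": "send_rows", "arguments": {
  "plan": [
    [0.0, -0.01, 0, -0.003, 0],
    [0.0, -0.02, 0, -0.005, 0],
    [0.0, -0.029, 0, -0.006, 0],
    [0.0, -0.034, 0, -0.006, 0],
    [0.0, -0.036, 0, -0.006, 0]
  ]
}}

```text
clock: 23.27
ee_pos: [0.5085, -0.2042, 0.1705]
ee_rot: [-179.4, 1.8, -171.7]
ft_force: [-6.2, -0.3, -2.0]
opening: 0.0128
```

```bash
python3 - <<'E'
from h import *
s=snap('scene','s35.png');crop('s35.png','s35c.png',60,60,220,220,4)
w=snap('wrist','w35.png')
E=np.array([.5076,-.2041])
rx=np.array([.9895,.1444]);st=env.state();print('h',(st['ee_pos'][:2]-E)@rx,'y',(st['ee_pos'][:2]-E)@[-.1444,.9895])
go([.4,-.2,.16],188.3)
E
```

```text
h 0.0007546293235566111 y -0.0001864196313539753
at [ 0.5084 -0.2042  0.1705] [-179.42    1.86 -171.72] F [-4.6 -0.6 -2.5] op 0.0126 t 23.37
shift [0.1069 0.0198 0.0069] turn -0.0 rows 2.6
```

View pics/s35c.png

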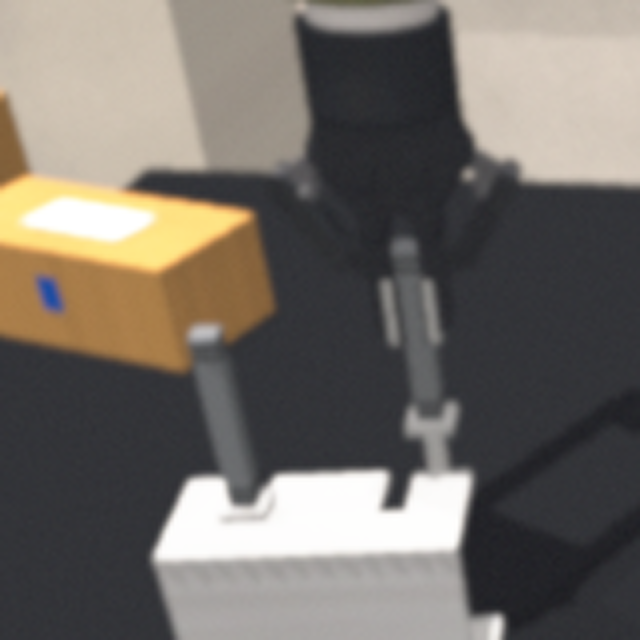

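View pics/w35.png

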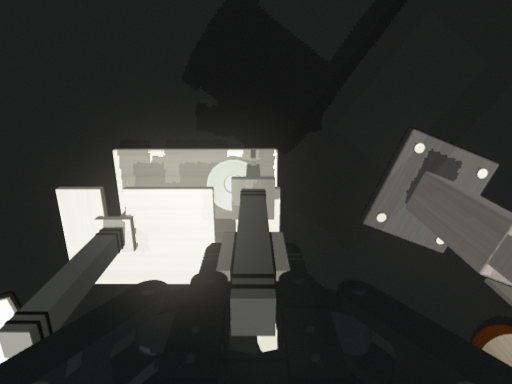

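```bash
python3 - <<'E'
from h import *
s=env.camera('scene'); w=env.camera('wrist'); st=env.state();T=wristT(w,st)
g=st['ee_pos']+np.array([0,0,.057]); rx=np.array([.9895,.1444,0])
print('scene obs: end top centre', 60+404/4, 60+243/4,' collar', 60+432/4,60+416/4)
for th in (-10,-5,0,5,10): # + : blade toward +x
    d=np.sin(np.radians(th))*rx-np.cos(np.radians(th))*np.array([0,0,1])
    print(th,'end',proj(s,g-d*.028),proj(w,g-d*.028,T),'col',proj(s,g+d*.080),proj(w,g+d*.080,T))
E
```

```text
scene obs: end top centre 161.0 120.75  collar 168.0 164.0
-10 end [160.46140325 124.86164675] [249.83076818 330.43384013] col [168.41645111 163.82401335] [252.80172167 183.1688661 ]
-5 end [160.61009255 124.2445785 ] [249.78754226 325.20988866] col [168.0738565  165.67990407] [252.82524032 193.24364607]
0 end [160.77405406 123.71915132] [249.75488516 319.40512544] col [167.68800885 167.34301783] [252.8391155  203.45281087]
5 end [160.95185237 123.28893166] [249.73346663 313.08160266] col [167.26051969 168.798949  ] [252.84368171 213.79535138]
10 end [161.14195566 122.95662373] [249.72376929 306.31332067] col [166.79330499 170.03382405] [252.83918384 224.2729801 ]
```

{"name": "send_rows", "arguments": {
  "plan": [
    [0.0, 0.015, 0, 0, 0],
    [0.0, 0.04, -0.005, 0, 0],
    [0.0, 0.05, -0.015, 0, 0],
    [0.0, 0.05, -0.022, 0, 0],
    [0.0, 0.05, -0.022, 0, 0]
  ]
}}

```text
clock: 23.88
ee_pos: [0.4629, -0.2347, 0.1702]
ee_rot: [-179.3, 2.1, -171.8]
ft_force: [1.1, -0.7, -1.5]
opening: 0.0127
```

```bash
python3 - <<'E'
from h import *
import pickle
st=env.state();w=snap('wrist','w36.png');pickle.dump((st,w),open('w36.pkl','wb'));crop('w36.png','w36a.png',130,150,380,350,3)
s=snap('scene','s36.png');crop('s36.png','s36c.png',60,60,220,220,4)
f=np.array([.5405,-.2215]);rx=np.array([.9895,.1444]);print('h',(st['ee_pos'][:2]-f)@rx,'y',(st['ee_pos'][:2]-f)@[-.1444,.9895])
go([.4,-.2,.16],188.3)
E
```

```text
h -0.0786464399989554 y -0.001817990046494319
at [ 0.4631 -0.2334  0.1698] [-179.38    1.99 -171.77] F [ 0.6 -0.3 -1. ] op 0.0128 t 23.98
shift [0.0579 0.0421 0.0073] turn -0.001 rows 1.7
```

View pics/s36c.png

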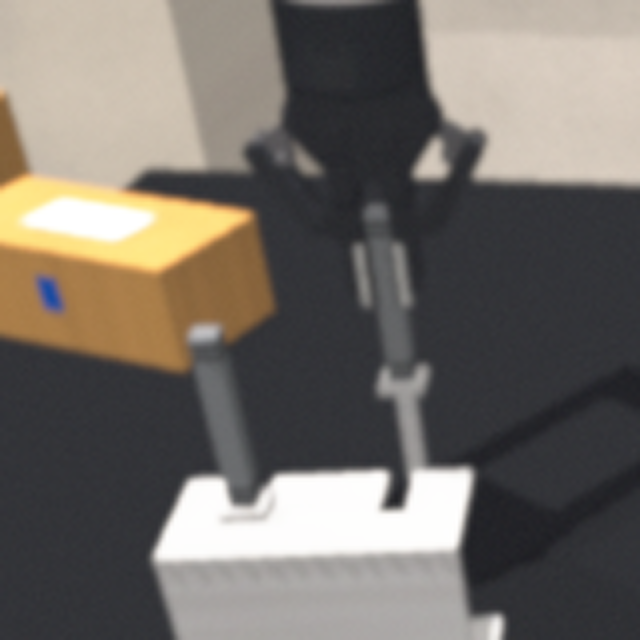

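View pics/w36a.png

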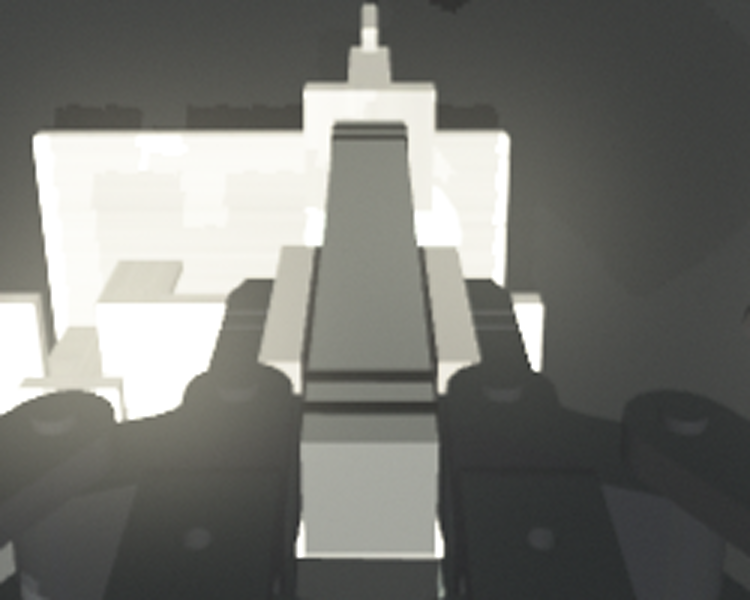

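```bash
python3 - <<'E'
from h import *
import pickle
st,w=pickle.load(open('w36.pkl','rb'));T=wristT(w,st)
g=st['ee_pos']+np.array([0,0,.06]); rx=np.array([.9895,.1444,0])
for gg in (.028,.034):
  for th in (-10,-5,0,5,10):
    d=np.sin(np.radians(th))*rx-np.cos(np.radians(th))*np.array([0,0,1])
    f=lambda a:(proj(w,g+d*a,T)-[130,150])*3
    print(gg,th,'endcentre',f(-gg),'collar top c',f(.105-gg),'tip',f(.2-gg))
s=env.camera('scene')
f=np.array([.5405,-.2215,.12])
for h in (-.03,0,.012): print('slot',(proj(s,f+rx*h)-60)*4)
E
```

```text
0.028 -10 endcentre [357.48060886 562.55505441] collar top c [368.17409565 110.70358501] tip [371.9393535  -48.39674641]
0.028 -5 endcentre [357.28256789 546.75290592] collar top c [368.31365782 140.38573386] tip [372.07468266   1.83577765]
0.028 0 endcentre [357.12318112 529.11832049] collar top c [368.41708033 170.51014604] tip [372.16878467  51.38460569]
0.028 5 endcentre [357.00546862 509.83913059] collar top c [368.48562037 201.06939462] tip [372.22427698 100.51462476]
0.028 10 endcentre [356.93176743 489.14141171] collar top c [368.52021399 232.06451278] tip [372.24298424 149.47896291]
0.034 -10 endcentre [356.3109548  611.97858823] collar top c [367.83021296 125.23428981] tip [371.76739442 -41.13064445]
0.034 -5 endcentre [356.04349685 592.39824098] collar top c [367.96703957 153.1545791 ] tip [371.90427036   8.11348584]
0.034 0 endcentre [355.82678139 570.2820967 ] collar top c [368.06883667 181.56771083] tip [371.99985507  56.74852251]
0.034 5 endcentre [355.66555366 545.8774337 ] collar top c [368.13672004 210.45340472] tip [372.05672258 105.0211618 ]
0.034 10 endcentre [355.56353792 519.49407359] collar top c [368.1715268  239.79975323] tip [372.07667255 153.16840428]
slot [399.52630248 470.4913203 ]
slot [391.53470994 498.85557664]
slot [388.20537931 510.67224364]
```

```bash
python3 - <<'E'
from h import *
import pickle
st,w=pickle.load(open('w36.pkl','rb'));s=env.camera('scene')
g=st['ee_pos']+np.array([0,0,.062]); rx=np.array([.9895,.1444,0]);M=R.from_euler('xyz',st['ee_rot'],degrees=True).as_matrix()
lat=np.array([-.1444,.9895,0])
th=np.radians(-4.5); d=np.sin(th)*rx-np.cos(th)*np.array([0,0,1]); d=d+lat*(M[:,2]@lat)
print('lat slope',M[:,2]@lat)
for a in (-.032,.0,.073,.079,.1,.115): print(a,(proj(s,g+d*a)-60)*4,(g+d*a)[2], (g[:2]+d[:2]*a-np.array([.5405,-.2215]))@lat[:2])
E
python3 -c "
from h import *
crop('s36.png','s36d.png',130,100,190,200,8)"
```

```text
lat slope -0.012317861358010098
-0.032 [370.92012229 206.27628324] 0.26411096285511815 -0.0014238336152843124
0.0 [379.90714654 257.72602091] 0.23220960817565806 -0.001817990046494319
0.073 [398.87660945 366.32413565] 0.15943464281313974 -0.002717159405192132
0.079 [400.34844761 374.75024927] 0.15345313881074096 -0.0027910637360440034
0.1 [405.40275006 403.68558176] 0.13251787480234525 -0.0030497288940255756
0.115 [408.92314535 423.83946241] 0.11756411479634833 -0.003234489721155252
```

View pics/s36d.png

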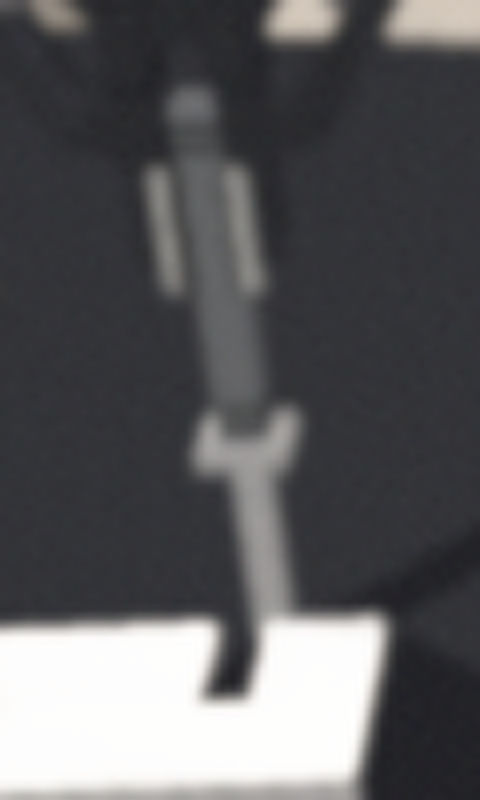

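{"name": "send_rows", "arguments": {
  "plan": [
    [0.0, 0, 0.002, 0, 0],
    [0.0, -0.015, 0.002, 0, 0],
    [0.0, -0.03, 0.002, 0, 0],
    [0.0, -0.045, 0.002, 0, 0],
    [0.0, -0.045, 0.002, 0, 0]
  ]
}}

```text
clock: 24.5
ee_pos: [0.5093, -0.2233, 0.1709]
ee_rot: [-179.4, 2.0, -171.6]
ft_force: [1.2, -0.5, -0.8]
opening: 0.0129
```

```bash
python3 - <<'E'
from h import *
import pickle
st=env.state();w=snap('wrist','w37.png');crop('w37.png','w37a.png',130,130,380,330,3)
s=snap('scene','s37.png');crop('s37.png','s37c.png',110,90,190,200,7)
f=np.array([.5405,-.2215]);rx=np.array([.9895,.1444]);print('h',(st['ee_pos'][:2]-f)@rx,'y',(st['ee_pos'][:2]-f)@[-.1444,.9895])
go([.4,-.2,.16],188.3)
E
```

```text
h -0.03109187917966606 y 0.0027659104207021735
at [ 0.5073 -0.2236  0.1705] [-179.44    1.89 -171.63] F [-0.4 -0.3 -0.7] op 0.013 t 24.6
shift [0.103  0.0391 0.0067] turn 0.001 rows 2.6
```

View pics/s37c.png

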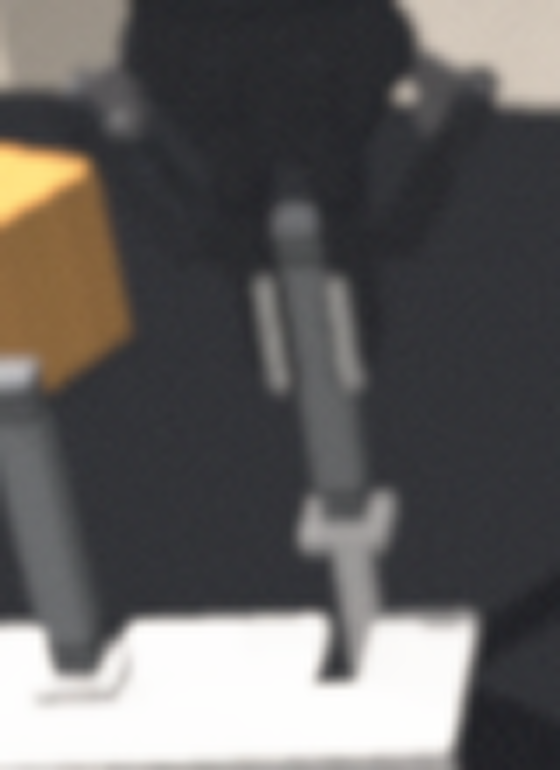

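View pics/w37a.png

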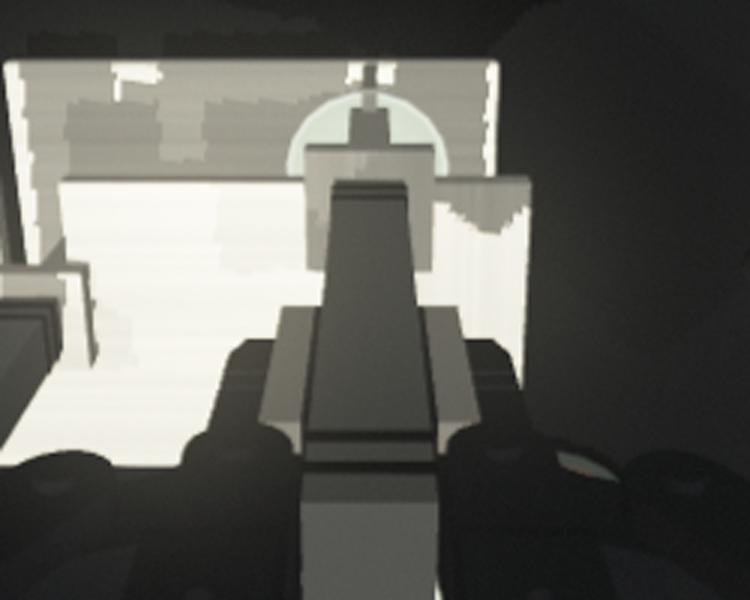

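{"name": "send_rows", "arguments": {
  "plan": [
    [0.0, -0.008, -0.001, 0, 0],
    [0.0, -0.016, -0.001, 0, 0],
    [0.0, -0.024, -0.0015, 0, 0],
    [0.0, -0.032, -0.0015, 0, 0],
    [0.0, -0.034, -0.0015, 0, 0]
  ]
}}

```text
clock: 25.02
ee_pos: [0.5425, -0.22, 0.1718]
ee_rot: [-179.4, 1.9, -171.6]
ft_force: [0.2, -0.1, -1.4]
opening: 0.0131
```

```bash
python3 - <<'E'
from h import *
import pickle
st=env.state();w=snap('wrist','w38.png');crop('w38.png','w38a.png',130,130,380,330,3)
s=snap('scene','s38.png');crop('s38.png','s38c.png',110,90,190,200,7)
f=np.array([.5405,-.2215]);rx=np.array([.9895,.1444]);print('h',(st['ee_pos'][:2]-f)@rx,'y',(st['ee_pos'][:2]-f)@[-.1444,.9895])
go([.4,-.2,.16],188.3)
E
```

```text
h 0.002156558248193833 y 0.0012294387704018285
at [ 0.5416 -0.22    0.1715] [-179.45    1.89 -171.6 ] F [-0.5  0.2 -0.5] op 0.0129 t 25.12
shift [0.1375 0.0406 0.0066] turn 0.002 rows 3.4
```

View pics/s38c.png

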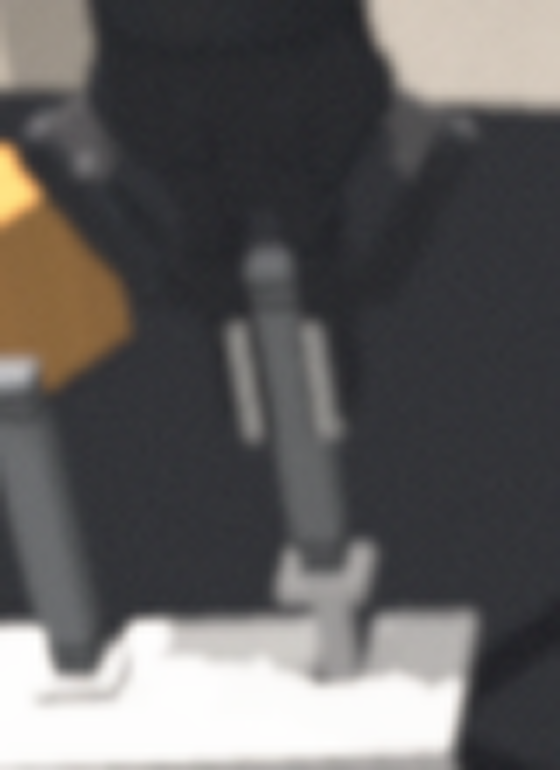

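View pics/w38a.png

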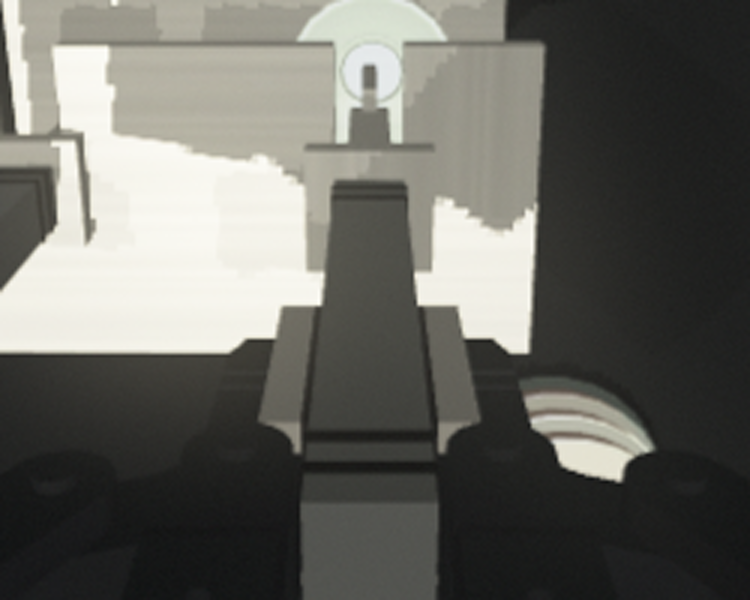

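{"name": "send_rows", "arguments": {
  "plan": [
    [0.0, 0, 0, 0.005, 0],
    [0.0, 0, 0, 0.01, 0],
    [0.0, 0, 0, 0.015, 0],
    [0.0, 0, 0, 0.018, 0],
    [0.0, 0, 0, 0.018, 0]
  ]
}}

```text
clock: 25.53
ee_pos: [0.5413, -0.2198, 0.152]
ee_rot: [-179.5, 1.8, -171.6]
ft_force: [-0.6, -0.7, -1.8]
opening: 0.0131
```

```bash
python3 - <<'E'
from h import *
import pickle
st=env.state();w=snap('wrist','w39.png');crop('w39.png','w39a.png',130,130,380,330,3)
s=snap('scene','s39.png');crop('s39.png','s39c.png',110,90,190,200,7)
f=np.array([.5405,-.2215]);rx=np.array([.9895,.1444]);print('h',(st['ee_pos'][:2]-f)@rx,'y',(st['ee_pos'][:2]-f)@[-.1444,.9895])
go([.4,-.2,.16],188.3)
E
```

```text
h 0.001052069079731528 y 0.0015611408726902431
at [ 0.5419 -0.2201  0.1532] [-179.46    1.86 -171.61] F [ 0.6  0.  -0.8] op 0.0128 t 25.63
shift [ 0.1372  0.0405 -0.0116] turn 0.002 rows 3.4
```

View pics/s39c.png

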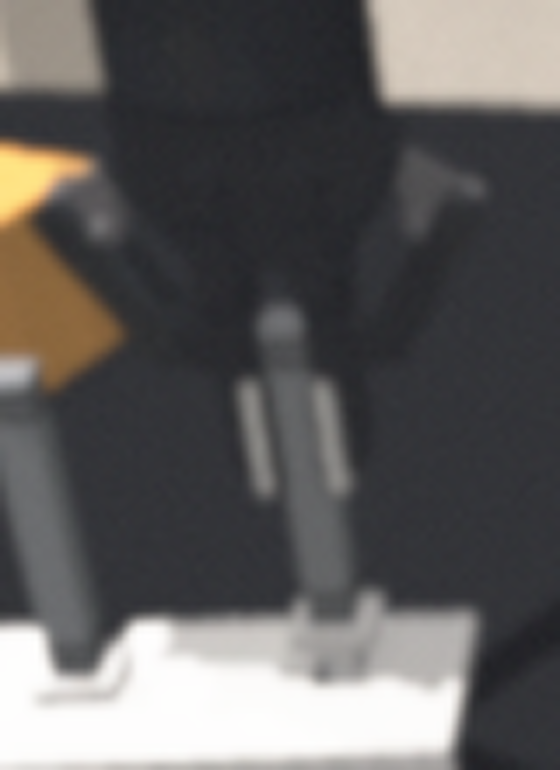

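View pics/w39a.png

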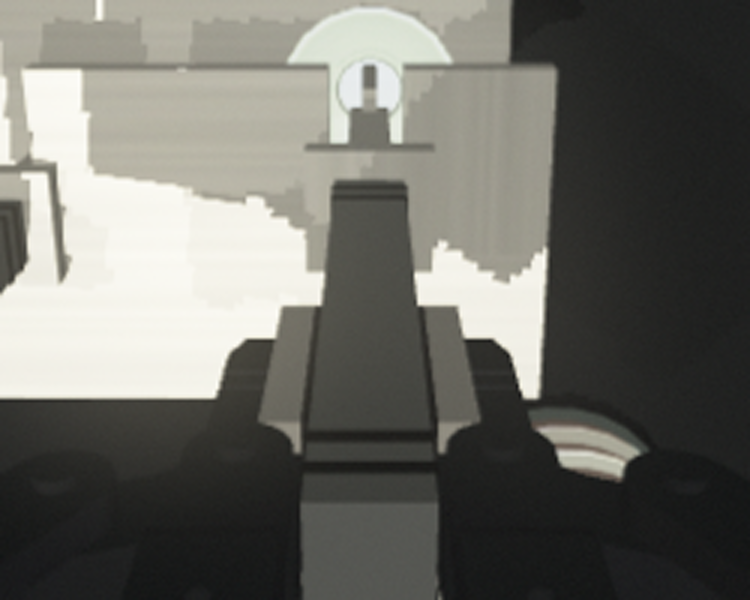

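{"name": "send_rows", "arguments": {
  "plan": [
    [0.0, 0, 0, 0.003, 0],
    [0.0, 0, 0, 0.006, 0],
    [0.0, 0, 0, 0.008, 0],
    [0.0, 0, 0, 0.008, 0]
  ]
}}

```text
clock: 25.97
ee_pos: [0.5418, -0.2199, 0.1445]
ee_rot: [-179.5, 1.8, -171.6]
ft_force: [-0.6, 0.7, -1.3]
opening: 0.013
```

{"name": "send_rows", "arguments": {
  "plan": [
    [0.0, 0, 0, 0.002, 0],
    [0.0, 0, 0, 0.003, 0],
    [0.0, 0, 0, 0.003, 0]
  ]
}}

```text
clock: 26.22
ee_pos: [0.542, -0.2199, 0.1416]
ee_rot: [-179.5, 1.8, -171.6]
ft_force: [-0.9, 0.5, -0.3]
opening: 0.0128
```

```bash
python3 - <<'E'
from h import *
import pickle
st=env.state();w=snap('wrist','w40.png');crop('w40.png','w40a.png',130,130,380,330,3)
s=snap('scene','s40.png');crop('s40.png','s40c.png',110,90,190,200,7)
go([.4,-.2,.16],188.3)
E
```

```text
at [ 0.542  -0.22    0.1416] [-179.49    1.82 -171.61] F [ 0.4 -0.4 -0.4] op 0.013 t 26.32
shift [ 0.1369  0.0403 -0.0231] turn 0.002 rows 3.5
```

{"name": "send_rows", "arguments": {
  "plan": [
    [0.0, 0, 0, 0.002, 0],
    [0.0, 0, 0, 0.003, 0],
    [0.0, 0, 0, 0.003, 0]
  ]
}}

```text
clock: 26.57
ee_pos: [0.5426, -0.2202, 0.1414]
ee_rot: [-179.4, 1.9, -171.6]
ft_force: [-6.4, 2.8, 16.2]
opening: 0.0128
```

{"name": "send_rows", "arguments": {
  "plan": [
    [0.0, 0, 0, 0.002, 0],
    [0.0, 0, 0, 0.003, 0],
    [0.0, 0, 0, 0.003, 0]
  ]
}}

```text
clock: 26.82
ee_pos: [0.543, -0.2203, 0.1414]
ee_rot: [-179.4, 2.0, -171.6]
ft_force: [-7.5, 4.1, 17.8]
opening: 0.0125
```

{"name": "send_rows", "arguments": {
  "plan": [
    [0.0, 0, 0, -0.001, 0],
    [0.0, 0, 0, -0.001, 0],
    [0.015, 0, 0, -0.001, 0],
    [0.02, 0, 0, -0.001, 0],
    [0.03, 0, 0, -0.001, 0]
  ]
}}

```text
clock: 27.23
ee_pos: [0.5428, -0.2203, 0.1419]
ee_rot: [-179.4, 1.9, -171.6]
ft_force: [-0.1, -0.3, -0.4]
opening: 0.0295
```

{"name": "send_rows", "arguments": {
  "plan": [
    [0.035, 0, 0, 0, 0],
    [0.035, 0, 0, 0, 0],
    [0.035, 0, 0, 0, 0]
  ]
}}

```text
clock: 27.48
ee_pos: [0.5427, -0.2202, 0.1417]
ee_rot: [-179.4, 1.9, -171.6]
ft_force: [-0.2, 0.0, -0.0]
opening: 0.0348
```

```bash
python3 - <<'E'
from h import *
st=env.state();w=env.camera('wrist')['frame'];cv2.imwrite('pics/w41.png',w[:,:,::-1])
s=env.camera('scene')['frame'];cv2.imwrite('pics/s41.png',s[:,:,::-1])
go([.4,-.2,.16],188.3)
# coarse ascii of scene crop around handle
g=cv2.cvtColor(s,cv2.COLOR_RGB2GRAY)
ch=" .:-=+*#%@"
for r in range(118,196,2): print(r,''.join(ch[min(9,v//26)] for v in g[r,104:190]))
E
```

```text
at [ 0.5428 -0.2203  0.1418] [-179.4     1.93 -171.59] F [-0.2 -0.4  0.8] op 0.0353 t 27.58
shift [ 0.1376  0.0407 -0.0233] turn 0.002 rows 3.5
118 %%%%%%%%%%##*+======-::........................................::-----------::.:::.::.
120 %%%%%%%#*+====-------::........................................::-----:::::-::::..:.::
122 %%%##*+==-::::::------::.......................................:::---:::...:..:::::..:
124 #*++====-::....::-=---:::......................................::::--::.....:::::::.::
126 =========-::...::-==--:::.....................................::::::::.......:::::::::
128 ==========--:...::::::...::..................................:.:.::::.......:..::::.::
130 ===========--::............:::...............................:..:::........::::::.::::
132 ============--::...........::.................................:::::........::...::::::
134 ==============--::...........:.................................:.:........:::.::::::::
136 ===============--::.......................::::::::.............::........:...::::::.::
138 ================--::.....................:
[... 1892 characters left out ...]
+%@@@@%###################*=--:::-=+**************+-::.........
182 :+%@@@@@@@@@%+-----:-+#%@@@@%%###################*=-----=+***************=::..........
184 +%@@@@@@@@@@@*=-----*%@%%@@@%%%%%%####%%%########**+++++*********###****+-:...........
186 %@@@@@@@@@@@@%#****#%@@%%@@@@@@@@@@@@@@@@@@%%%##*************#######*##*+:..........:.
188 @@@@@@@@@@@@@@%%%%%%%%#%@@@@@@@@@@@@@@@@@@@@@@@@@@@@@@@@@@@@@@@@@%%#%%%#+:.......:::::
190 @@@@@@@@@@@%%%%%%%%%%%@@@@@@@@@@@@@@@@@@@@@@@@@@@@@@@@@@@@@@@@@@@@@@@@@#=:...::.:.:::.
192 @@@@@@@@@@@@@@@@@@@@@@@@@@@@@@@@@@@@@@@@@@@@@@@@@@@@@@@@@@@@@@@@@@@@@@%*-:.::::::.::::
194 @@@@@@@@@@@@@@@@@@@@@@@@@@@@@@@@@@@@@@@@@@@@@@@@@@@@@@@@@@@@@@@@@@@@@@%+:::::::::::..:
```

```bash
python3 - <<'E'
from h import *
go([.5428,-.2203,.27])
s=env.camera('scene')
for p in ([.539,-.2217,.231],[.539,-.2217,.131],[.5405,-.2215,.231],[.5405,-.2215,.131]): print(proj(s,p))
E
```

```text
at [ 0.5428 -0.2203  0.1418] [-179.4     1.93 -171.59] F [-0.2 -0.4  0.8] op 0.0353 t 27.58
shift [-0.0043 -0.0014 -0.1281] turn 0 rows 3.1
[150.00896091 140.30077103]
[157.25808846 180.27871412]
[149.87515575 140.62812292]
[157.14422351 180.64330537]
```

{"name": "send_rows", "arguments": {
  "plan": [
    [0.035, -0.001, 0, -0.02, 0],
    [0.035, -0.002, -0.001, -0.05, 0],
    [0.035, -0.003, -0.001, -0.085, 0],
    [0.035, -0.004, -0.001, -0.12, 0],
    [0.035, -0.005, -0.001, -0.15, 0]
  ]
}}

```text
clock: 28.05
ee_pos: [0.5428, -0.2197, 0.2946]
ee_rot: [-179.3, 2.0, -171.6]
ft_force: [-0.5, 0.1, 0.9]
opening: 0.035
```

{"name": "send_rows", "arguments": {
  "plan": [
    [0.035, 0.03, 0, -0.03, 0],
    [0.035, 0.07, 0, -0.03, 0],
    [0.035, 0.1, 0, -0.03, 0],
    [0.035, 0.1, 0, -0.03, 0]
  ]
}}

```text
clock: 28.38
ee_pos: [0.4394, -0.2351, 0.3223]
ee_rot: [-179.2, 2.0, -171.7]
ft_force: [-0.8, 0.0, 0.4]
opening: 0.0352
```

```bash
python3 - <<'E'
from h import *
go([.4,-.2,.3])
for k in range(2):
    s=env.camera('scene')['frame']; g=cv2.cvtColor(s,cv2.COLOR_RGB2GRAY)
cv2.imwrite('pics/s42.png',s[:,:,::-1])
ch=" .:-=+*#%@"
for r in range(130,196,2): print(r,''.join(ch[min(9,v//26)] for v in g[r,104:190]))
c0=cv2.imread('pics/scene0.png').astype(int); d=np.abs(s[:,:,::-1].astype(int)-c0).max(2)>60
d=cv2.morphologyEx(d.astype(np.uint8),cv2.MORPH_OPEN,np.ones((3,3)))
n,_,stt,_=cv2.connectedComponentsWithStats(d)
print([tuple(x) for x in stt[1:] if x[4]>12])
t=env.camera('top'); tf=t['frame']; cv2.imwrite('pics/t42.png',tf[:,:,::-1])
c0=cv2.imread('pics/top0.png').astype(int); d=np.abs(tf[:,:,::-1].astype(int)-c0).max(2)>60
d=cv2.morphologyEx(d.astype(np.uint8),cv2.MORPH_OPEN,np.ones((3,3)))
n,_,stt,_=cv2.connectedComponentsWithStats(d); print([tuple(x) for x in stt[1:] if x[4]>12])
tc=cv2.cvtColor(tf,cv2.COLOR_RGB2GRAY)
for r in range(195,246,2): print(r,''.join(ch[min(9,v//26)] for v in tc[r,310:410]))
for p in ([.5405,-.2215,.231],[.5405,-.2215,.126],[.5532,-.3015,.231]): print(proj(t,p))
E
```

```text
at [ 0.4394 -0.2351  0.3223] [-179.24    2.01 -171.7 ] F [-0.8  0.   0.4] op 0.0352 t 28.38
shift [0.0347 0.0407 0.0206] turn 0 rows 1.4
130 ======================--::..::..::..::.:.::::.::::..::.::::::.::.::.:..:..:::.:::.:.::
132 ======================--:::.:.:..::.:.:..:.::..:..::::....:..:.::.::.::::::....:.::.:.
134 ======================--::..::.::::::....:...:::..:.:::::::..:::.:.:::.:::..:....:....
136 =======================--::::..:.::.:..::.:..:::::::::..:.::::...:..:.:...::::.::::.::
138 ====================----:::...:.::..:::.:::--=====-:::.:::......:::::.:..:..::::....::
140 ======+===========---:::..:.:...:.....::::-+*###**=:::.:::..::...:::.:..:::.:..:.::.::
142 ===+**###*+====---::::...:.:::.:::.:..::::-++++++=-:::...:...:::.:::::::..:..::::.::..
144 ===+*****+=----:::.....:::::..::::.:.::::::------:::::::.:::.::....:....:..::.:.::....
146 ====------::::::..:...:.:::.:..:::::.::.::::-----:::::::.::..:::::::.::.::::..:..::.::
148 ===-------::::::..:...:::..:.:::.:.:.:::.:::--------:::.:::...:::.::::::::::..::....::
150 ===---------:::::::.::.......::.:..::::...::--==-
[... 6781 characters left out ...]
...-*%%*****##%@@@@@@@@@@@@@%#####%@@@@@@@%%#####*++==--::.................................
237 ............:*%%#######%@@@@@@@@@@@@@%*+++++++===--:::..............................................
239 ............:+%%%#####*#%%%####*++==--:.............................................................
241 .............-+#*++=----::::::......................................................................
243 ...............:....................................................................................
245 ....................................................................................................
[359.78719343 220.38593566]
[348.20612159 222.67462843]
[397.1756943  214.34053006]
```

```bash
python3 - <<'E'
from h import *
s=env.camera('scene');t=env.camera('top')
print(env.state()['clock'])
f=np.array([.5405,-.2215,.12]);rx=np.array([.9895,.1444,0]);ry=np.array([-.1444,.9895,0])
for so,to in [((150.3,140.3),(359.2,223.2)),((150.3,140.3),(359.2,222.2))]:
    p,e=tri([ray(s,*so),ray(t,*to)]); print('handle top',p,e[0],'x,y rel',(p-f)@rx,(p-f)@ry,p[2])
# tilt model compare in scene: front face rows
for hx in (-.008,-.004,0):
  for th in (-8,-4,0,4):
    c=f+rx*hx+np.array([0,0,.011]); d=np.sin(np.radians(th))*rx+np.cos(np.radians(th))*np.array([0,0,1])
    top=c+d*.1; print(hx,th,'scene top',proj(s,top).round(1),'collar c',proj(s,c-d*.008).round(1),'topview top',proj(t,top).round(1))
E
```

```text
28.6333
handle top [ 0.53487751 -0.22168441  0.22875253] 0.0010400493389213473 x,y rel -0.005590086563179589 0.0006294094379259874 0.22875253374598772
handle top [ 0.53688452 -0.22117141  0.2298335 ] 0.00074108569670781 x,y rel -0.0035300676452988612 0.0008472132208417127 0.22983349634526595
-0.008 -8 scene top [151.7 136.4] collar c [158.1 181.9] topview top [361.5 230.6]
-0.008 -4 scene top [151.1 137.5] collar c [158.2 181.8] topview top [361.  227.4]
-0.008 0 scene top [150.5 138.9] collar c [158.2 181.7] topview top [360.5 224.1]
-0.008 4 scene top [150.  140.5] collar c [158.3 181.5] topview top [359.8 220.9]
-0.004 -8 scene top [151.4 137.2] collar c [157.9 182.9] topview top [361.2 228.7]
-0.004 -4 scene top [150.8 138.4] collar c [157.9 182.8] topview top [360.7 225.5]
-0.004 0 scene top [150.2 139.8] collar c [158.  182.6] topview top [360.1 222.2]
-0.004 4 scene top [149.6 141.4] collar c [158.  182.5] topview top [359.5 219. ]
0 -8 scene top [151.1 138.1] collar c [157.6 183.9] topview top [360.8 226.9]
0 -4 scene top [150.5 139.2] collar c [157.6 183.7] topview top [360.3 223.6]
0 0 scene top [149.9 140.6] collar c [157.7 183.6] topview top [359.8 220.4]
0 4 scene top [149.3 142.3] collar c [157.7 183.5] topview top [359.2 217.2]
```

{"name": "send_rows", "arguments": {
  "plan": [
    [0.035, 0.02, 0, -0.02, 0],
    [0.035, 0.03, 0, -0.02, 0],
    [0.035, 0.03, 0, -0.02, 0],
    [0.035, 0.03, 0, -0.02, 0],
    [0.035, 0.03, 0, -0.02, 0]
  ]
}}

```text
clock: 29.05
ee_pos: [0.4135, -0.2381, 0.3389]
ee_rot: [-179.4, 2.0, -171.6]
ft_force: [0.3, 0.1, -0.2]
opening: 0.0348
```

```bash
python3 - <<'E'
from h import *
s=env.camera('scene');sf=s['frame'][:,:,::-1].astype(int); a=cv2.imread('pics/s42.png').astype(int)
print('diff hung area',np.abs(sf-a)[136:190,140:170].max(), np.abs(sf-a)[136:190,104:130].max())
i0=cv2.imread('pics/scene0.png'); 
def shift(box):
    y0,y1,x0,x1=box; tpl=i0[y0:y1,x0:x1]; r=cv2.matchTemplate(sf[y0-8:y1+8,x0-8:x1+8].astype(np.uint8),tpl,cv2.TM_CCOEFF_NORMED); _,v,_,l=cv2.minMaxLoc(r); return (l[0]-8,l[1]-8,round(v,3))
for n,b in dict(rod=(150,205,385,406),hung=(140,190,104,130),dishes=(245,292,160,212),jar=(232,298,296,334)).items(): print(n,shift(b))
st=env.state(); print(st['ft_force'],np.abs(st['dq']).max(),st['clock'])
# shaft/tilt: column centres of handle per row
g=cv2.cvtColor(sf.astype(np.uint8),cv2.COLOR_BGR2GRAY).astype(float)
for r in range(146,178,4):
    row=g[r,142:166]; m=row>75; print(r,round((np.arange(142,166)[m]).mean(),2),end=' | ')
E
```

```text
diff hung area 18 5
rod (0, 0, 1.0)
hung (0, 0, 0.999)
dishes (0, 0, 1.0)
jar (0, 0, 1.0)
[-0.21629362 -0.47206273  0.05108584] 0.23531580944240368 29.1
146 150.5 | 150 151.5 | 154 152.0 | 158 152.5 | 162 153.5 | 166 154.5 | 170 155.0 | 174 155.5 |
```

```bash
python3 -c "
from station import env
print(env.sign_off())"
```

```text
the job is handed in; nothing more can be done
None
```

The spatula is hanging blade down by its collar in the free slot, released and still. I handed the job in at about 29 s of the 64 s allowed.

**What I did**
- The tool can only turn about its own z, so I changed the spatula's angle by pivoting it between the pads against fixed edges.
- I gripped the shaft and levelled the spatula against the lip of the stand's pocket. I then pressed the handle into the clip (about 8 N) and let go.
- I gripped it again at the handle end and pulled it out of the clip. I turned it blade down over the clip's wall and the rack's front edge, slid it into the slot, lowered it until the collar met the plate (about 17 N) and released it.

**Last checks**
- **Clip step:** released and level to about 1°, axis about 177 mm high. The middle of the handle was about 27 mm along from the seat point, where 42 mm is allowed.
- **Hanging:** the handle's top was measured at 229–230 mm, against 231 mm if seated. It lies about 4–6 mm before the marked point and under 1 mm off the slot's centre line. The handle did not visibly move between two pictures about 0.4 s apart.
- **Bystanders:** the rod, the hung spatula, the dishes and the jar show no shift in the scene picture. The arm was well clear of everything.

**Weak or disagreeing checks**
- The pads closed about 25–30 mm higher than the stated TCP suggested. The first grip landed on the blade, so I redid it lower.
- The tool ended up tilted by about 2° after the push over the clip.
- I reached the picture-viewing limit before release, so the last checks came from pixel values. They did not measure the final tilt closely; it agrees with upright to within a few degrees.

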